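Unpack the stacked spice box into the rack

ROBOT

A 7-joint arm with a two-finger parallel gripper is mounted at the origin on the work surface. World frame = base frame: x ahead of the robot, y to its left, z up, the work surface at z = 0. Lengths are in m, angles in degrees, forces in N, time in s.
With the tool pointing down it reaches from about 0.4 to 0.875 m from the base axis. Payload 6.5 kg.
Tool frame: the origin (TCP) lies midway between the tips of the shut fingers; the grasp point (between the pads) lies env.grip_depth behind it (env.grip_depth is the distance from the TCP to the grasp point, in m); z points along the fingers, y is the line along which they close (so a half turn about z gives the same grasp; the last joint's range is limited). The gripper opens to 85 mm and grips with 20 to 120 N. Pads are 22 mm wide; open, the fingers measure 114 mm over their backs; the gripper's body (76 mm by 85 mm) begins 54 mm behind the grasp point. The pads swing forward as they close: fully open they stand 13 mm farther back than shut.
Start: joints at [-69.626, 30.733, -0.252, 88.115, 0.149, 61.152, -4.079], TCP at [0.266, 0.593, 0.231] pointing down, gripper open.
Joint ranges: [-154.64, 154.64], [-21.42, 123.67], [-72.66, 72.17], [13.99, 137.28], [-74.86, 254.86], [10.95, 109.41], [-158.01, 158.01]. Speed limits (degrees/s): [136.94, 136.94, 180, 180, 180, 180, 180].

INTERFACE

Orientations are given as a 3x3 rotation matrix whose columns are the frame's x, y, z axes.
In Python, from cell import env, vision, recognise, cut_out, landmark_of gives the robot as it stands. The module is installed in compiled form; this text tells all that it offers.
- The arm moves only by the tool arm_command, never from a script. Its argument "plan" is a list of rows, each an object of numbers: "tx", "ty", "tz": the shift along the tool's x, y, z each as a share of 3 cm, from -1 to 1; "rx", "ry", "rz": the turn, a rotation vector about the tool's x, y, z each as a share of 0.08 rad, from -1 to 1; "gripper": the closure, from -1 (fully open) to 1 (shut). A call has exactly 8 rows; each row shifts and turns the commanded pose from where the row before left it, along the tool's axes as they then stand; what a row does not reach is not made up. A row lasts 1/10 s, in which the tool goes at most 50 mm and 8.59 degrees, less where a joint would pass 70% of its speed; a pose out of reach is approached as far as the arm can. A call with a number of a shift or a turn outside -1 to 1 is refused whole. A call with a gripper value outside its range is refused whole. The fingers move at their own pace and stop on an object; "squeeze" is the grip in N (left out, the last holds). Time passes only in rows, so rows that do not move let the fingers close, or fill a call up. It gives the time, the measured TCP pose, the force, the opening and the grip force at its end, in the units of the state.
- env.state(): the state, without advancing time (a new reading comes with each control period).
- vision.snapshot(name): name is "scene" or "top" or "wrist"; returns the picture (480x640x3 uint8, blue, green, red); there is no depth.
- vision.camera_info(name): a dict with "mtx" (3x3 intrinsics, pixels), "view" (4x4, takes a point from world to camera coordinates); the wrist camera has in their place "hand_eye" (4x4, takes a point from camera to tool coordinates, whose origin is the TCP and whose axes are the flange's). Camera axes: x right, y up, looking along -z (the intrinsics and any distortion apply to the point x, -y, -z); pixel columns grow to the right and rows downward; lengths in m; the calibration is good to about 2 mm. A picture is of the moment at which its call begins: read the wrist's pose just before it. camera_info takes no time and is no camera call.
- env.hand_in(): hands the job in; it is judged then, once.
Trained networks look in the newest picture that a camera, given by its name, has taken for a name from the list of things; names that differ only in an ending like _2 or _b are one class to them, and where a whole thing is asked for, a point or a joint stands for the part that bears it (a point fixed in the world has none). Each returns a list of dicts, best first, with "confidence" (0 to 1); they miss things now and then, are a little off and sometimes report something else, mostly with a low value. They report only what shows in the picture. A call takes as long as a camera call. They do not tell look-alikes from the thing itself.
- recognise(target, camera): "pixel" ([row, column] in pixels, amid what is visible of it).
- cut_out(target, camera): "mask" (480x640 bool, what is visible of it) and "pixel" ([row, column] in pixels, amid what is visible of it).
- landmark_of(target, camera): "pixel" ([row, column] in pixels: a listed point, or the origin of a listed thing).
The state is a dict: "t": time; "joint_pos": joint angles; "joint_vel": joint speeds; "joint_torque": joint torques, N m; "tool_pos": TCP position; "ee_rot": TCP orientation; "wrist_force": force on the tool from outside, world axes, zero at the start; "moment": the same for the moment, N m; "grip_width": opening from 0.0 (shut) to 1.0 (fully open); "grasp_force": force on a finger pad.
Only numpy, scipy, OpenCV 4.12 (cv2) and the standard library are available. Lean on these libraries where they do the work, as an engineer would, in place of code of your own. Each camera call takes 0.05 s, during which the arm holds its last target. There are 200 camera calls.

TASK

Unpack the stacking bamboo box from the top down: set its lid down flat on the free counter, put the tins of the upper tier into the rack, then set the empty tier down on the free counter (never lift it with tins in it) and put the tins of the base into the rack. Stand the tins upright on the pocket floors, one to a pocket, filling the pockets in order from the one with a single stud and skipping none. When every tin is racked, close the empty box again, tier fully home on the base and then lid fully home on the tier, and leave the jar, bowl and mug alone.

Things in the scene. Friction and masses are not known exactly. Their poses are not given: they have to be found in the camera images.
- base: Bottom of a square stacking box of pale bamboo: open box 176 x 176 mm outside, 160 x 160 inside, 60 tall, 5 mm floor. Loose, 0.8 kg. Origin: centre of its underside, z up, x and y along its sides. Its tins stand on the floor in a row along its y: one near y = 0, others 50 mm to either side, each up to 22 mm off in x.
- tier: Upper tier, at first on the base (on the counter it stands on its foot); 176 mm square, 160 inside, about 0.35 kg. Origin: centre of the underside of its 152 x 152 x 6 mm foot, which fits in the base's rim (4 mm play a side); walls to z = 66 mm, floor at 11. Grip: a dark divider 12 mm thick along its x, central, top at 56. Home: origin 54 mm above the base's. Tins at y = +-45 mm, x within +-22.
- lid: Box lid, at first on the tier; about 0.22 kg. Origin: centre of the underside of its 152 x 152 x 6 mm foot, which fits in the tier's rim (4 mm play a side); plate 176 x 176 mm from z = 6 to 14; on it, through the centre, a dark upright bar handle 90 mm long along the lid's x, 14 mm thick, top at 44. Home: origin 60 mm above the tier's. On the counter it stands on its foot, origin z = 0.
- rack: Dark wooden spice rack, loose, 1.2 kg: board 276 mm (x) x 84 (y) x 6 with a row along x of five open square pockets, 48 mm inside, 54 apart, 16 deep (wall tops at 22). Brass studs, 1 to 5 of them, on the strip at its -y side number the pockets; pocket 1 is at its -x end. Origin: on the underside, below the centre of pocket 3.
- tin1: Round closed steel spice tin, 42 mm diameter, 46 mm tall, 0.06-0.13 kg, upright; one of the two of the upper tier (may be absent: three to five tins in all). All tins are alike. Origin: centre of its underside, z up.
- pocket1 (a point): Centre of the floor of the rack's pocket with 1 stud, 6 mm above the counter: where a racked tin's origin comes to lie (3 mm play each way).
- tin2: Round closed steel spice tin, 42 mm diameter, 46 mm tall, 0.06-0.13 kg, upright; one of the two of the upper tier (may be absent: three to five tins in all). All tins are alike. Origin: centre of its underside, z up.
- pocket2 (a point): Centre of the floor of the rack's pocket with 2 studs, 6 mm above the counter: where a racked tin's origin comes to lie (3 mm play each way).
- tin3: Round closed steel spice tin, 42 mm diameter, 46 mm tall, 0.06-0.13 kg, upright; one of the three of the base (may be absent: three to five tins in all). All tins are alike. Origin: centre of its underside, z up.
- pocket3 (a point): Centre of the floor of the rack's pocket with 3 studs, 6 mm above the counter: where a racked tin's origin comes to lie (3 mm play each way).
- tin4: Round closed steel spice tin, 42 mm diameter, 46 mm tall, 0.06-0.13 kg, upright; one of the three of the base (may be absent: three to five tins in all). All tins are alike. Origin: centre of its underside, z up.
- pocket4 (a point): Centre of the floor of the rack's pocket with 4 studs, 6 mm above the counter: where a racked tin's origin comes to lie (3 mm play each way).
- tin5: Round closed steel spice tin, 42 mm diameter, 46 mm tall, 0.06-0.13 kg, upright; one of the three of the base (may be absent: three to five tins in all). All tins are alike. Origin: centre of its underside, z up.
- pocket5 (a point): Centre of the floor of the rack's pocket with 5 studs, 6 mm above the counter: where a racked tin's origin comes to lie (3 mm play each way).
- jar: Bystander, to be left alone: a white ceramic jar with a wooden cap, 76 mm across, 120 mm tall. Origin: centre of its underside.
- bowl: Bystander, to be left alone: a blue bowl, 120 mm across, 50 mm tall. Origin: centre of its underside.
- mug: Bystander, to be left alone: a white mug, 80 mm across, 90 mm tall. Origin: centre of its underside.
Mind the look-alikes: they are no part of the job. Leave any pink or turquoise look-alike of the tier alone.

How it is judged:
By the outcome, as a careful person would: the job done as asked, in the order asked, and still so for the second after the job is handed in, with the robot touching nothing.
Of tin1, tin2, tin3, tin4, tin5 only 3 to 5 are there at a start; the rules pass over those that are not, and their reading is None.
At some moment in a run one of lid, rack may be knocked a few centimetres aside while the robot is not near it.
It also fails if it takes over 210 s, if anything falls off the work surface, if the arm or the gripper's body presses on something with over 40 N, if the wrist force passes 120 N, or if a joint passes its speed limit or range.

## Working session

There is one attempt and no reset: what is moved stays moved. The work goes in short steps, Python scripts to look and compute and a tool call to move; the robot and the scene stay as the last step left them, time stands still between calls to the robot, and variables do not carry over. Pictures are saved under pics/ and viewed, at most 14 in all, crops included, and the job is handed in when it is done.

Besides the shell and the picture viewer there is one more tool, called after "Request:" as name([rows], argument=value, ...), one row to a line, values as JSON. arm_command: Moves the arm, as the interface text tells. Shift numbers are shares of 3 cm and turn numbers shares of 0.08 rad, none past 1 either way. Its arguments: {"type":"object","properties":{"plan":{"type":"array"},"squeeze":{"type":"number"}},"required":["plan"]}

```bash
mkdir -p pics
cat > h.py <<'E'
import numpy as np, cv2
from cell import env, vision, recognise, cut_out, landmark_of
np.set_printoptions(precision=4,suppress=True)
def cam(name):
    """mtx, world->camera, dist"""
    i=vision.camera_info(name); K=np.array(i["mtx"],float)
    if "view" in i: V=np.array(i["view"],float)
    else:
        s=env.state(); T=np.eye(4); T[:3,:3]=s["ee_rot"]; T[:3,3]=s["tool_pos"]
        V=np.linalg.inv(T@np.array(i["hand_eye"]))
    d=[v for k,v in i.items() if 'dist' in k.lower()]
    return K,V,(np.array(d[0],float) if d else np.zeros(5))
def snap(name,save=None):
    c=cam(name); im=vision.snapshot(name)
    if save: cv2.imwrite('pics/'+save+'.png',im)
    return im,c
def ray(c,rc):
    K,V,d=c; p=cv2.undistortPoints(np.array([[[rc[1],rc[0]]]],float),K,d)[0,0]
    v=V[:3,:3].T@np.array([p[0],-p[1],-1.]); o=-V[:3,:3].T@V[:3,3]
    return o,v/np.linalg.norm(v)
def atz(c,rc,z):
    o,v=ray(c,rc); return o+v*(z-o[2])/v[2]
def proj(c,P):
    K,V,d=c; q=np.asarray(P,float).reshape(-1,3)@V[:3,:3].T+V[:3,3]; q=q*[1,-1,-1]
    return cv2.projectPoints(q,np.zeros(3),np.zeros(3),K,d)[0][:,0,::-1]  # row,col
def tri(obs):
    A=np.zeros((3,3));b=np.zeros(3)
    for c,rc in obs:
        o,v=ray(c,rc);M=np.eye(3)-np.outer(v,v);A+=M;b+=M@o
    return np.linalg.solve(A,b)
E
python3 - <<'E'
from h import *
s=env.state();print(s,env.grip_depth)
for n in("scene","top","wrist"):
    im,c=snap(n,n+"0");print(n,vision.camera_info(n))
    if n!="wrist":
        for t in("lid","tier","base","rack","pocket1","pocket5","jar","bowl","mug"):
            for r in landmark_of(t,n)[:3]:print(n,t,np.round(r["pixel"],1),round(r["confidence"],2),atz(c,r["pixel"],0)[:2])
a=cv2.imread('pics/scene0.png');b=cv2.imread('pics/top0.png')
cv2.imwrite('pics/both.png',cv2.resize(np.vstack([a,b]),(0,0),fx=.625,fy=.625))
E
```

```text
{'t': 0.0, 'joint_pos': array([-69.6258,  30.7794,  -0.2529,  88.1728,   0.1476,  61.1534,
        -4.08  ]), 'joint_vel': array([ 0.0861, -0.0475, -0.0487, -0.0243, -0.0398,  0.0403, -0.0294]), 'joint_torque': array([  0.0002, -58.3415,   1.0485, -25.9092,   0.0123,   0.0098,
         0.    ]), 'tool_pos': array([0.2659, 0.5924, 0.2304]), 'ee_rot': array([[-0.9124,  0.4094, -0.0006],
       [ 0.4094,  0.9124, -0.0017],
       [-0.0001, -0.0018, -1.    ]]), 'wrist_force': array([ 0.3538,  0.1331, -0.296 ]), 'moment': array([-0.0152,  0.0481, -0.0697]), 'grasp_force': 0.0, 'grip_width': 0.9957778556915283} 0.0187
scene {'mtx': array([[624.3835,   0.    , 313.9287],
       [  0.    , 624.3835, 233.6626],
       [  0.    ,   0.    ,   1.    ]]), 'view': array([[ 0.6376,  0.7703, -0.0102, -0.32  ],
       [-0.6006,  0.5053,  0.6197,  0.231 ],
       [ 0.4825, -0.389 ,  0.7848, -1.9468],
       [ 0.    ,  0.    ,  0.    ,  1.    ]])}
scene lid [234.3 332.3] 0.88 [0.4679 0.0953]
scene tier [144.1 339.7] 0.66 [0.2062 0.351 ]
scene tier [367.1 226.8] 0.62 [ 0.6137 -0.3659]
scene base [197.7 
[... 1175 characters left out ...]
[0.4241 0.261 ]
top pocket5 [240.4 230. ] 0.96 [0.4793 0.2539]
top pocket5 [278.8 230.6] 0.94 [0.3746 0.2514]
top pocket5 [260.6 227.2] 0.72 [0.4241 0.261 ]
top jar [140.3 314.3] 0.74 [0.7583 0.0192]
top jar [207.4 309. ] 0.47 [0.5661 0.0371]
top bowl [140.4 371.8] 0.76 [ 0.7539 -0.1419]
top mug [161.3 224.7] 0.6 [0.7034 0.2706]
top mug [207.6 311.4] 0.18 [0.5654 0.0305]
wrist {'mtx': array([[390.9341,   0.    , 317.3808],
       [  0.    , 390.9341, 234.2955],
       [  0.    ,   0.    ,   1.    ]]), 'hand_eye': array([[-0.    ,  0.9632,  0.269 ,  0.0689],
       [ 1.    , -0.    ,  0.0002, -0.0003],
       [ 0.0002,  0.269 , -0.9632, -0.1428],
       [ 0.    ,  0.    ,  0.    ,  1.    ]])}
```

View pics/top0.png

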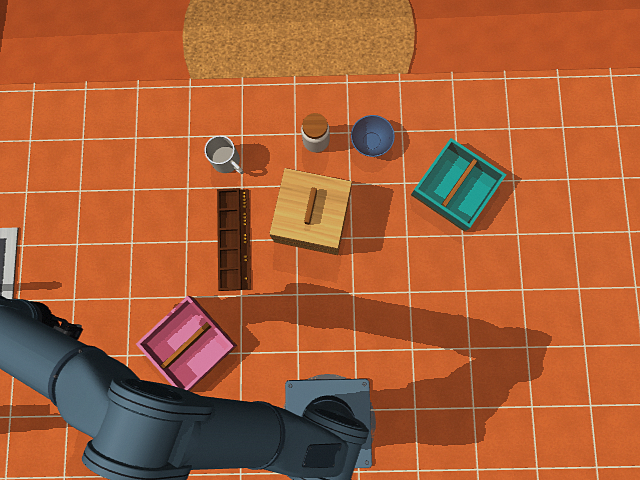

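View pics/scene0.png

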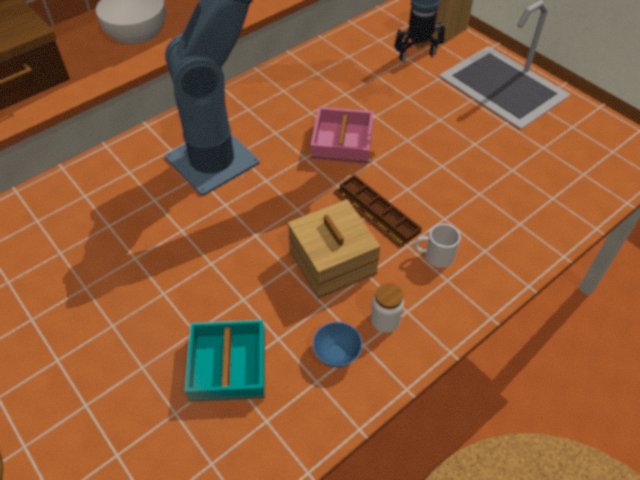

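```bash
cat >> h.py <<'E'
def need(p,yaw):
    """shares for reaching TCP p pointing down, tool x at yaw deg (half turn free); translation first (current axes), then turn"""
    s=env.state();R=np.array(s["ee_rot"]);cur=np.degrees(np.arctan2(R[1,0],R[0,0]))
    yaw=cur+(yaw-cur+90)%180-90; a=np.radians(yaw)
    G=np.array([[np.cos(a),np.sin(a),0],[np.sin(a),-np.cos(a),0],[0,0,-1]])
    t=R.T@(np.array(p)-s["tool_pos"])/.03; r=cv2.Rodrigues(R.T@G)[0][:,0]/.08
    t2=G.T@(np.array(p)-s["tool_pos"])/.03
    print("t=%.2f at"%s["t"],s["tool_pos"],"yaw %.2f"%cur,"j7 %.0f"%s["joint_pos"][6],"w %.3f F %s gf %.1f"%(s["grip_width"],s["wrist_force"],s["grasp_force"]))
    print(" SHIFT",t," TURN",r,"| shift if turned first",t2)
def rect(mask):
    cs,_=cv2.findContours(mask.astype(np.uint8),cv2.RETR_EXTERNAL,cv2.CHAIN_APPROX_NONE)
    c=max(cs,key=cv2.contourArea); return cv2.minAreaRect(c)
E
python3 - <<'E'
from h import *
im=cv2.imread('pics/top0.png');c=cam("top")
m=np.zeros((480,640),bool);h=cv2.cvtColor(im,cv2.COLOR_BGR2HSV)
m[180:232,295:325]=h[180:232,295:325,2]<140
r=rect(m);print(r)
b=cv2.boxPoints(r);P=np.array([atz(c,(y,x),.157)[:2] for x,y in b]);print(P,P.mean(0))
e=[P[i]-P[(i+1)%4] for i in range(2)];e=max(e,key=np.linalg.norm);print(np.linalg.norm(e),np.degrees(np.arctan2(e[1],e[0])))
yaw=np.degrees(np.arctan2(e[1],e[0]))
need([*P.mean(0),.37],yaw)
E
```

```text
((314.3166198730469, 206.46224975585938), (13.942859649658203, 37.3057861328125), 11.633633613586426)
[[ 0.4922  0.0451]
 [ 0.5841  0.0251]
 [ 0.5761 -0.0087]
 [ 0.4844  0.0117]] [0.5342 0.0183]
0.094072228995408 167.70663464967166
t=1.05 at [0.2661 0.593  0.2313] yaw 155.84 j7 -4 w 1.002 F [ 0.2991 -0.3581 -0.5437] gf 0.0
 SHIFT [-15.9961 -13.8197  -4.6236]  TURN [ 0.0004  0.0004 -2.5896] | shift if turned first [-12.8113 -16.8146  -4.6236]
```

Request:
arm_command([
  {"rz":-0.86,"tz":-1,"gripper":-1},
  {"rz":-0.86,"tz":-1,"gripper":-1},
  {"rz":-0.86,"tz":-1,"gripper":-1},
  {"tx":-0.61,"ty":-0.8,"tz":-0.08,"gripper":-1},
  {"tx":-0.61,"ty":-0.8,"tz":-0.08,"gripper":-1},
  {"tx":-0.61,"ty":-0.8,"tz":-0.08,"gripper":-1},
  {"tx":-0.61,"ty":-0.8,"tz":-0.08,"gripper":-1},
  {"tx":-0.61,"ty":-0.8,"tz":-0.08,"gripper":-1},
], squeeze=50)

```text
schema error: expected keys tx, ty, tz, rx, ry, rz, gripper
```

Request:
arm_command([
  {"tx":-0.61,"ty":-0.8,"tz":-0.08,"gripper":-1},
  {"tx":-0.61,"ty":-0.8,"tz":-0.08,"gripper":-1},
  {"tx":-0.61,"ty":-0.8,"tz":-0.08,"gripper":-1},
  {"tx":-0.61,"ty":-0.8,"tz":-0.08,"gripper":-1},
  {"tx":-0.61,"ty":-0.8,"tz":-0.08,"gripper":-1},
  {"tx":-0.61,"ty":-0.8,"tz":-0.08,"gripper":-1},
  {"tx":-0.61,"ty":-0.8,"tz":-0.08,"gripper":-1},
  {"tx":-0.61,"ty":-0.8,"tz":-0.08,"gripper":-1},
])

```text
schema error: expected keys tx, ty, tz, rx, ry, rz, gripper
```

Request:
arm_command([
  {"tx":-0.61,"ty":-0.8,"tz":-0.08,"gripper":-1},
  {"tx":-0.61,"ty":-0.8,"tz":-0.08,"gripper":-1},
  {"tx":-0.61,"ty":-0.8,"tz":-0.08,"gripper":-1},
  {"tx":-0.61,"ty":-0.8,"tz":-0.08,"gripper":-1},
  {"tx":-0.61,"ty":-0.8,"tz":-0.08,"gripper":-1},
  {"tx":-0.61,"ty":-0.8,"tz":-0.08,"gripper":-1},
  {"tx":-0.61,"ty":-0.8,"tz":-0.08,"gripper":-1},
  {"tx":-0.61,"ty":-0.8,"tz":-0.08,"gripper":-1},
])

```text
schema error: expected keys tx, ty, tz, rx, ry, rz, gripper
```

Run:
```python
from h import *
need([.5342,.0183,.37],167.7)
im,c=snap("wrist","w1")
for t in("lid","rack"):
    for r in landmark_of(t,"wrist")[:2]:print(t,np.round(r["pixel"],1),round(r["confidence"],2),atz(c,r["pixel"],.114)[:2],atz(c,r["pixel"],0)[:2])
```

```text
t=1.05 at [0.2661 0.593  0.2313] yaw 155.84 j7 -4 w 1.002 F [ 0.2991 -0.3581 -0.5437] gf 0.0
 SHIFT [-15.9959 -13.8209  -4.6236]  TURN [ 0.0004  0.0004 -2.5882] | shift if turned first [-12.8128 -16.8143  -4.6236]
```

View pics/w1.png

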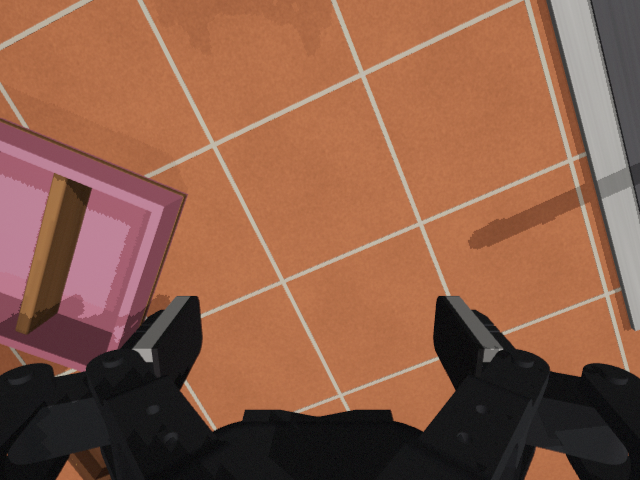

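The move was refused because every key is needed; the picture shows the start view, with pink look-alike at left (row 250, col 70). I'm repeating the move with all keys.

Request:
arm_command([
  {"tx":0,"ty":0,"tz":-1,"rx":0,"ry":0,"rz":-0.86,"gripper":-1},
  {"tx":0,"ty":0,"tz":-1,"rx":0,"ry":0,"rz":-0.86,"gripper":-1},
  {"tx":0,"ty":0,"tz":-1,"rx":0,"ry":0,"rz":-0.86,"gripper":-1},
  {"tx":-0.61,"ty":-0.8,"tz":-0.08,"rx":0,"ry":0,"rz":0,"gripper":-1},
  {"tx":-0.61,"ty":-0.8,"tz":-0.08,"rx":0,"ry":0,"rz":0,"gripper":-1},
  {"tx":-0.61,"ty":-0.8,"tz":-0.08,"rx":0,"ry":0,"rz":0,"gripper":-1},
  {"tx":-0.61,"ty":-0.8,"tz":-0.08,"rx":0,"ry":0,"rz":0,"gripper":-1},
  {"tx":-0.61,"ty":-0.8,"tz":-0.08,"rx":0,"ry":0,"rz":0,"gripper":-1},
], squeeze=50)

```text
t: 2.0
tool_pos: [0.3303, 0.455, 0.3335]
ee_rot: [[-0.977, 0.214, 0.0], [0.214, 0.977, 0.0], [-0.0, 0.0, -1.0]]
wrist_force: [-0.5, -0.1, 0.4]
grip_width: 1.002
grasp_force: 0.0
```

Request:
arm_command([
  {"tx":-0.61,"ty":-0.8,"tz":-0.08,"rx":0,"ry":0,"rz":0,"gripper":-1},
  {"tx":-0.61,"ty":-0.8,"tz":-0.08,"rx":0,"ry":0,"rz":0,"gripper":-1},
  {"tx":-0.61,"ty":-0.8,"tz":-0.08,"rx":0,"ry":0,"rz":0,"gripper":-1},
  {"tx":-0.61,"ty":-0.8,"tz":-0.08,"rx":0,"ry":0,"rz":0,"gripper":-1},
  {"tx":-0.61,"ty":-0.8,"tz":-0.08,"rx":0,"ry":0,"rz":0,"gripper":-1},
  {"tx":-0.61,"ty":-0.8,"tz":-0.08,"rx":0,"ry":0,"rz":0,"gripper":-1},
  {"tx":-0.61,"ty":-0.8,"tz":-0.08,"rx":0,"ry":0,"rz":0,"gripper":-1},
  {"tx":-0.61,"ty":-0.8,"tz":-0.08,"rx":0,"ry":0,"rz":0,"gripper":-1},
])

```text
t: 2.8
tool_pos: [0.4322, 0.2362, 0.3528]
ee_rot: [[-0.977, 0.214, 0.0], [0.214, 0.977, 0.0], [-0.0, 0.0, -1.0]]
wrist_force: [0.6, -0.4, 0.2]
grip_width: 0.999
grasp_force: 0.0
```

Request:
arm_command([
  {"tx":-0.61,"ty":-0.8,"tz":-0.08,"rx":0,"ry":0,"rz":0,"gripper":-1},
  {"tx":-0.61,"ty":-0.8,"tz":-0.08,"rx":0,"ry":0,"rz":0,"gripper":-1},
  {"tx":-0.61,"ty":-0.8,"tz":-0.08,"rx":0,"ry":0,"rz":0,"gripper":-1},
  {"tx":-0.61,"ty":-0.8,"tz":-0.08,"rx":0,"ry":0,"rz":0,"gripper":-1},
  {"tx":-0.61,"ty":-0.8,"tz":-0.08,"rx":0,"ry":0,"rz":0,"gripper":-1},
  {"tx":-0.61,"ty":-0.8,"tz":-0.08,"rx":0,"ry":0,"rz":0,"gripper":-1},
  {"tx":-0.61,"ty":-0.8,"tz":-0.08,"rx":0,"ry":0,"rz":0,"gripper":-1},
  {"tx":-0.61,"ty":-0.8,"tz":-0.08,"rx":0,"ry":0,"rz":0,"gripper":-1},
])

```text
t: 3.6
tool_pos: [0.5342, 0.0174, 0.372]
ee_rot: [[-0.977, 0.214, 0.0], [0.214, 0.977, 0.0], [-0.0, 0.0, -1.0]]
wrist_force: [-0.7, 0.6, 0.6]
grip_width: 0.998
grasp_force: 0.0
```

Run:
```python
from h import *
need([.5342,.0183,.37],167.7)
im,c=snap("wrist","w2")
for t in("lid","rack","pocket1"):
    for r in landmark_of(t,"wrist")[:5]:print(t,np.round(r["pixel"],1),round(r["confidence"],2),atz(c,r["pixel"],.114)[:2],atz(c,r["pixel"],0)[:2])
```

```text
t=3.60 at [0.5342 0.0174 0.372 ] yaw 167.67 j7 75 w 0.998 F [-0.6663  0.562   0.6124] gf 0.0
 SHIFT [0.0066 0.0298 0.0667]  TURN [ 0.0031  0.0049 -0.0075] | shift if turned first [0.0066 0.0298 0.0667]
lid [  0.  488.8] 0.6 [0.393  0.2081] [0.372  0.2582]
lid [197.  329.9] 0.56 [0.5398 0.0293] [0.5606 0.0286]
rack [ 95.7 494.1] 0.96 [0.4767 0.205 ] [0.4795 0.2543]
pocket1 [ 50. 494.] 0.97 [0.4359 0.2088] [0.4272 0.2591]
pocket1 [ 99.  497.8] 0.87 [0.4805 0.2083] [0.4844 0.2584]
pocket1 [182.3 505.9] 0.79 [0.5635 0.2089] [0.591  0.2592]
pocket1 [137.9 501.3] 0.69 [0.518  0.2083] [0.5326 0.2584]
pocket1 [  3.3 486.6] 0.61 [0.3953 0.2059] [0.3749 0.2554]
```

View pics/w2.png

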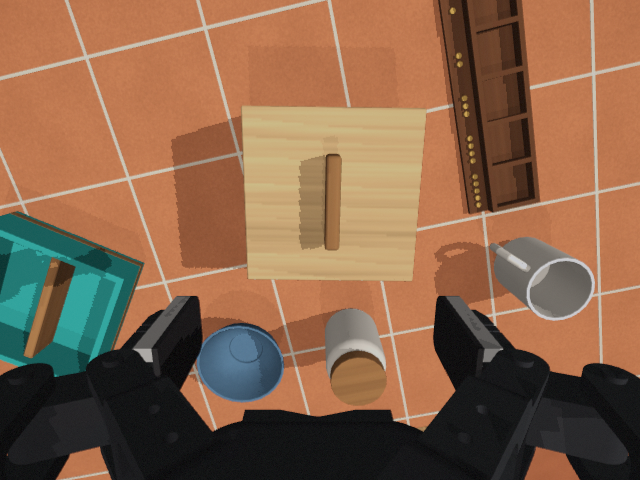

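The picture shows the lid plate with corners at (106,242), (111,426), (280,249), (280,412), and its handle running from (156,333) to (248,332). The stud counts go 1 to 5 down the image, so pocket 1 is nearest the robot.

```bash
cat >> h.py <<'E'
def quad(mask):
    """4 corners (row,col) of the largest blob: polygon fit of hull"""
    cs,_=cv2.findContours(mask.astype(np.uint8),cv2.RETR_EXTERNAL,cv2.CHAIN_APPROX_NONE)
    h=cv2.convexHull(max(cs,key=cv2.contourArea)); return cv2.approxPolyN(h,4,ensure_convex=True).reshape(4,2)[:,::-1].astype(float)
def sq(c,q,z):
    """corners at z -> centre, sides, yaw mod 90"""
    P=np.array([atz(c,p,z)[:2] for p in q]); e=[P[(i+1)%4]-P[i] for i in range(4)]
    a=np.degrees([np.arctan2(v[1],v[0]) for v in e]); s=np.linalg.norm(e,axis=1)
    w=np.exp(4j*np.radians(a)); return P.mean(0),s,np.degrees(np.angle((w*s).sum()))/4
E
python3 - <<'E'
from h import *
im=cv2.imread('pics/w2.png');c=cam("wrist");h=cv2.cvtColor(im,cv2.COLOR_BGR2HSV)
print(h[120,280],h[265,300],h[200,333],h[160,460],h[290,400],h[220,310],h[60,290])
m=(h[:,:,0]>=14)&(h[:,:,0]<32)&(h[:,:,2]>120)
m[:,:200]=0;m[300:]=0;m[:,440:]=0
q=quad(m);print(q,sq(c,q,.128))
d=np.zeros_like(m);d[140:260,322:350]=(h[140:260,322:350,2]<165)
r=rect(d);print(r);b=cv2.boxPoints(r)[:,::-1];print(sq(c,b,.158))
k=quad(d);print(k,sq(c,k,.158))
# height check: side length vs z
for z in(.108,.118,.128,.138):print(z,sq(c,q,z)[1].mean())
# rack line
E
```

```text
[ 20  95 203] [ 18 103 203] [ 14 145 157] [ 10 157 125] [ 11 147 194] [ 16 113 160] [ 11 147 182]
[[299. 439.]
 [299. 200.]
 [  5. 200.]
 [ -6. 439.]] (array([0.5029, 0.0268]), array([0.2572, 0.2832, 0.2102, 0.2919]), np.float64(-11.85266709512587))
((331.5, 201.5), (19.0, 97.0), 0.0)
(array([0.5372, 0.0307]), array([0.0911, 0.017 , 0.0911, 0.0182]), np.float64(-11.956896271737081))
[[154. 341.]
 [249. 339.]
 [251. 322.]
 [152. 322.]] (array([0.5371, 0.0302]), array([0.0892, 0.0164, 0.093 , 0.0171]), np.float64(-12.407805652414677))
0.108 0.27409313596503915
0.118 0.2673496929945137
0.128 0.2606062500239882
0.138 0.2538628070534626
```

Run:
```python
from h import *
im=cv2.imread('pics/w2.png');c=cam("wrist");h=cv2.cvtColor(im,cv2.COLOR_BGR2HSV)
m=(h[:,:,0]>=15)&(h[:,:,0]<32)&(h[:,:,1]<130)&(h[:,:,2]>130)
m[:90]=0;m[300:]=0;m[:,:225]=0;m[:,440:]=0
m=cv2.morphologyEx(m.astype(np.uint8),cv2.MORPH_OPEN,np.ones((5,5)))
q=quad(m);print(q)
for z in(.118,.128,.138):print(z,sq(c,q,z))
p=sq(c,q,.128)
need([*p[0],.131],p[2]+180)
```

```text
[[108. 426.]
 [281. 412.]
 [279. 247.]
 [105. 237.]]
0.118 (array([0.5402, 0.0305]), array([0.1795, 0.1796, 0.1799, 0.1824]), np.float64(-12.899809196806533))
0.128 (array([0.5383, 0.0305]), array([0.1749, 0.1751, 0.1753, 0.1778]), np.float64(-12.899809196806546))
0.138 (array([0.5364, 0.0306]), array([0.1704, 0.1706, 0.1708, 0.1732]), np.float64(-12.899809196806537))
t=3.80 at [0.5338 0.0182 0.3717] yaw 167.58 j7 75 w 0.996 F [-0.7939  0.0425 -0.2954] gf 0.0
 SHIFT [-0.0589  0.432   8.0222]  TURN [ 0.0019 -0.0018  0.1045] | shift if turned first [-0.0542  0.4337  8.0221]
```

Request:
arm_command([
  {"tx":0,"ty":0.11,"tz":0.9,"rx":0,"ry":0,"rz":0,"gripper":-1},
  {"tx":0,"ty":0.11,"tz":0.9,"rx":0,"ry":0,"rz":0,"gripper":-1},
  {"tx":0,"ty":0.11,"tz":0.9,"rx":0,"ry":0,"rz":0,"gripper":-1},
  {"tx":0,"ty":0.11,"tz":0.9,"rx":0,"ry":0,"rz":0,"gripper":-1},
  {"tx":0,"ty":0,"tz":0.9,"rx":0,"ry":0,"rz":0,"gripper":-1},
  {"tx":0,"ty":0,"tz":0.9,"rx":0,"ry":0,"rz":0,"gripper":-1},
  {"tx":0,"ty":0,"tz":0.9,"rx":0,"ry":0,"rz":0,"gripper":-1},
  {"tx":0,"ty":0,"tz":0.9,"rx":0,"ry":0,"rz":0,"gripper":-1},
])

```text
t: 4.6
tool_pos: [0.5362, 0.0333, 0.1547]
ee_rot: [[-0.977, 0.212, -0.0], [0.212, 0.977, 0.001], [0.0, 0.001, -1.0]]
wrist_force: [0.3, 0.0, 0.3]
grip_width: 1.003
grasp_force: 0.0
```

Request:
arm_command([
  {"tx":0,"ty":0,"tz":0.4,"rx":0,"ry":0,"rz":0,"gripper":-1},
  {"tx":0,"ty":0,"tz":0.4,"rx":0,"ry":0,"rz":0,"gripper":-1},
  {"tx":0,"ty":0,"tz":0,"rx":0,"ry":0,"rz":0,"gripper":1},
  {"tx":0,"ty":0,"tz":0,"rx":0,"ry":0,"rz":0,"gripper":1},
  {"tx":0,"ty":0,"tz":0,"rx":0,"ry":0,"rz":0,"gripper":1},
  {"tx":0,"ty":0,"tz":0,"rx":0,"ry":0,"rz":0,"gripper":1},
  {"tx":0,"ty":0,"tz":0,"rx":0,"ry":0,"rz":0,"gripper":1},
  {"tx":0,"ty":0,"tz":0,"rx":0,"ry":0,"rz":0,"gripper":1},
])

```text
t: 5.4
tool_pos: [0.5373, 0.0315, 0.1325]
ee_rot: [[-0.977, 0.214, 0.001], [0.214, 0.977, 0.0], [-0.001, 0.001, -1.0]]
wrist_force: [-0.2, -0.7, 6.0]
grip_width: 0.154
grasp_force: 50.2
```

Request:
arm_command([
  {"tx":0,"ty":0,"tz":0,"rx":0,"ry":0,"rz":0,"gripper":1},
  {"tx":0,"ty":0,"tz":0,"rx":0,"ry":0,"rz":0,"gripper":1},
  {"tx":0,"ty":0,"tz":-0.1,"rx":0,"ry":0,"rz":0,"gripper":1},
  {"tx":0,"ty":0,"tz":-0.2,"rx":0,"ry":0,"rz":0,"gripper":1},
  {"tx":0,"ty":0,"tz":-0.3,"rx":0,"ry":0,"rz":0,"gripper":1},
  {"tx":0,"ty":0,"tz":-0.4,"rx":0,"ry":0,"rz":0,"gripper":1},
  {"tx":0,"ty":0,"tz":-0.5,"rx":0,"ry":0,"rz":0,"gripper":1},
  {"tx":0,"ty":0,"tz":-0.5,"rx":0,"ry":0,"rz":0,"gripper":1},
])

```text
t: 6.2
tool_pos: [0.5367, 0.0314, 0.1931]
ee_rot: [[-0.977, 0.214, 0.0], [0.214, 0.977, 0.0], [-0.0, 0.0, -1.0]]
wrist_force: [0.0, -0.1, -2.4]
grip_width: 0.152
grasp_force: 49.2
```

Run:
```python
from h import *
need([.45,-.215,.22],180)
need([.45,-.215,.021],180)
```

```text
t=6.20 at [0.5367 0.0314 0.1931] yaw 167.66 j7 77 w 0.152 F [ 0.0165 -0.1475 -2.3582] gf 49.2
 SHIFT [ 1.0677 -8.641  -0.8987]  TURN [ 0.0011  0.0057 -2.6931] | shift if turned first [ 2.8907 -8.2131 -0.8971]
t=6.20 at [0.5367 0.0314 0.1931] yaw 167.66 j7 77 w 0.152 F [ 0.0165 -0.1475 -2.3582] gf 49.2
 SHIFT [ 1.0706 -8.6419  5.7346]  TURN [ 0.0011  0.0057 -2.6931] | shift if turned first [ 2.8907 -8.2131  5.7362]
```

Request:
arm_command([
  {"tx":0,"ty":0,"tz":0,"rx":0,"ry":0,"rz":-0.9,"gripper":1},
  {"tx":0,"ty":0,"tz":0,"rx":0,"ry":0,"rz":-0.9,"gripper":1},
  {"tx":0,"ty":0,"tz":0,"rx":0,"ry":0,"rz":-0.9,"gripper":1},
  {"tx":0.29,"ty":-0.82,"tz":0,"rx":0,"ry":0,"rz":0,"gripper":1},
  {"tx":0.29,"ty":-0.82,"tz":0,"rx":0,"ry":0,"rz":0,"gripper":1},
  {"tx":0.29,"ty":-0.82,"tz":0,"rx":0,"ry":0,"rz":0,"gripper":1},
  {"tx":0.29,"ty":-0.82,"tz":0,"rx":0,"ry":0,"rz":0,"gripper":1},
  {"tx":0.29,"ty":-0.82,"tz":0,"rx":0,"ry":0,"rz":0,"gripper":1},
])

```text
t: 7.0
tool_pos: [0.493, -0.0926, 0.1927]
ee_rot: [[-1.0, -0.001, 0.001], [-0.001, 1.0, -0.0], [-0.001, -0.0, -1.0]]
wrist_force: [-0.1, -0.5, -2.5]
grip_width: 0.158
grasp_force: 49.2
```

Request:
arm_command([
  {"tx":0.29,"ty":-0.82,"tz":0,"rx":0,"ry":0,"rz":0,"gripper":1},
  {"tx":0.29,"ty":-0.82,"tz":0,"rx":0,"ry":0,"rz":0,"gripper":1},
  {"tx":0.29,"ty":-0.82,"tz":0,"rx":0,"ry":0,"rz":0,"gripper":1},
  {"tx":0.29,"ty":-0.82,"tz":0,"rx":0,"ry":0,"rz":0,"gripper":1},
  {"tx":0.29,"ty":-0.82,"tz":0,"rx":0,"ry":0,"rz":0,"gripper":1},
  {"tx":0,"ty":0,"tz":0.8,"rx":0,"ry":0,"rz":0,"gripper":1},
  {"tx":0,"ty":0,"tz":0.9,"rx":0,"ry":0,"rz":0,"gripper":1},
  {"tx":0,"ty":0,"tz":0.9,"rx":0,"ry":0,"rz":0,"gripper":1},
])

```text
t: 7.8
tool_pos: [0.4505, -0.2151, 0.114]
ee_rot: [[-1.0, -0.0, 0.002], [-0.0, 1.0, -0.001], [-0.002, -0.001, -1.0]]
wrist_force: [-0.0, 0.5, -1.3]
grip_width: 0.153
grasp_force: 49.2
```

Request:
arm_command([
  {"tx":0,"ty":0,"tz":0.9,"rx":0,"ry":0,"rz":0,"gripper":1},
  {"tx":0,"ty":0,"tz":0.8,"rx":0,"ry":0,"rz":0,"gripper":1},
  {"tx":0,"ty":0,"tz":0.5,"rx":0,"ry":0,"rz":0,"gripper":1},
  {"tx":0,"ty":0,"tz":0.3,"rx":0,"ry":0,"rz":0,"gripper":1},
  {"tx":0,"ty":0,"tz":0.3,"rx":0,"ry":0,"rz":0,"gripper":1},
  {"tx":0,"ty":0,"tz":0.2,"rx":0,"ry":0,"rz":0,"gripper":1},
  {"tx":0,"ty":0,"tz":0.1,"rx":0,"ry":0,"rz":0,"gripper":1},
  {"tx":0,"ty":0,"tz":0,"rx":0,"ry":0,"rz":0,"gripper":1},
])

```text
t: 8.6
tool_pos: [0.45, -0.2147, 0.0208]
ee_rot: [[-1.0, -0.001, 0.0], [-0.001, 1.0, -0.0], [-0.0, -0.0, -1.0]]
wrist_force: [-0.1, -0.5, -1.4]
grip_width: 0.154
grasp_force: 49.2
```

Request:
arm_command([
  {"tx":0,"ty":0,"tz":0.09,"rx":0,"ry":0,"rz":0,"gripper":1},
  {"tx":0,"ty":0,"tz":0,"rx":0,"ry":0,"rz":0,"gripper":-1},
  {"tx":0,"ty":0,"tz":0,"rx":0,"ry":0,"rz":0,"gripper":-1},
  {"tx":0,"ty":0,"tz":0,"rx":0,"ry":0,"rz":0,"gripper":-1},
  {"tx":0,"ty":0,"tz":-0.2,"rx":0,"ry":0,"rz":0,"gripper":-1},
  {"tx":0,"ty":0,"tz":-0.8,"rx":0,"ry":0,"rz":0,"gripper":-1},
  {"tx":0,"ty":0,"tz":-1,"rx":0,"ry":0,"rz":0,"gripper":-1},
  {"tx":0,"ty":0,"tz":-1,"rx":0,"ry":0,"rz":0,"gripper":-1},
])

```text
t: 9.4
tool_pos: [0.4495, -0.2146, 0.1093]
ee_rot: [[-1.0, -0.0, -0.0], [-0.0, 1.0, 0.0], [0.0, 0.0, -1.0]]
wrist_force: [-0.1, -0.4, 0.6]
grip_width: 1.001
grasp_force: 0.0
```

Request:
arm_command([
  {"tx":0,"ty":0,"tz":-1,"rx":0,"ry":0,"rz":0.9,"gripper":-1},
  {"tx":0,"ty":0,"tz":-1,"rx":0,"ry":0,"rz":0.9,"gripper":-1},
  {"tx":0,"ty":0,"tz":-1,"rx":0,"ry":0,"rz":0.9,"gripper":-1},
  {"tx":-0.1,"ty":0.86,"tz":-0.4,"rx":0,"ry":0,"rz":0,"gripper":-1},
  {"tx":-0.1,"ty":0.86,"tz":-0.4,"rx":0,"ry":0,"rz":0,"gripper":-1},
  {"tx":-0.1,"ty":0.86,"tz":-0.4,"rx":0,"ry":0,"rz":0,"gripper":-1},
  {"tx":-0.1,"ty":0.86,"tz":-0.4,"rx":0,"ry":0,"rz":0,"gripper":-1},
  {"tx":-0.1,"ty":0.86,"tz":-0.4,"rx":0,"ry":0,"rz":0,"gripper":-1},
])

```text
t: 10.2
tool_pos: [0.492, -0.0908, 0.259]
ee_rot: [[-0.977, 0.214, 0.0], [0.214, 0.977, 0.0], [-0.0, 0.0, -1.0]]
wrist_force: [0.9, -0.7, 0.2]
grip_width: 0.997
grasp_force: 0.0
```

Request:
arm_command([
  {"tx":-0.1,"ty":0.86,"tz":-0.4,"rx":0,"ry":0,"rz":0,"gripper":-1},
  {"tx":-0.1,"ty":0.86,"tz":-0.4,"rx":0,"ry":0,"rz":0,"gripper":-1},
  {"tx":-0.1,"ty":0.86,"tz":-0.4,"rx":0,"ry":0,"rz":0,"gripper":-1},
  {"tx":-0.1,"ty":0.86,"tz":-0.4,"rx":0,"ry":0,"rz":0,"gripper":-1},
  {"tx":-0.1,"ty":0.86,"tz":-0.4,"rx":0,"ry":0,"rz":0,"gripper":-1},
  {"tx":0,"ty":0,"tz":0,"rx":0,"ry":0,"rz":0,"gripper":-1},
  {"tx":0,"ty":0,"tz":0,"rx":0,"ry":0,"rz":0,"gripper":-1},
  {"tx":0,"ty":0,"tz":0,"rx":0,"ry":0,"rz":0,"gripper":-1},
])

```text
t: 11.0
tool_pos: [0.5336, 0.0297, 0.3178]
ee_rot: [[-0.977, 0.215, -0.001], [0.215, 0.977, -0.001], [0.001, -0.001, -1.0]]
wrist_force: [-0.7, -0.8, 0.1]
grip_width: 0.996
grasp_force: 0.0
```

Run:
```python
from h import *
need([.538,.0305,.34],167.5)
im,c=snap("wrist","w3")
for t in("tin1","tier","pocket1","rack"):
    for r in landmark_of(t,"wrist")[:6]:
        print(t,np.round(r["pixel"],1),round(r["confidence"],2),[atz(c,r["pixel"],z)[:2] for z in(.065,.006)])
```

```text
t=11.00 at [0.5336 0.0297 0.3178] yaw 167.57 j7 74 w 0.996 F [-0.7452 -0.7718  0.1468] gf 0.0
 SHIFT [-0.1372  0.0574 -0.7415]  TURN [-0.01   -0.008   0.0153] | shift if turned first [-0.1376  0.0582 -0.7414]
tin1 [184.2 363.9] 0.76 [array([0.5325, 0.0778]), array([0.5424, 0.0828])]
tin1 [201.4 275. ] 0.74 [array([ 0.5303, -0.0145]), array([ 0.5399, -0.0233])]
tier [197.5 320.6] 0.71 [array([0.5364, 0.032 ]), array([0.5469, 0.0302])]
tier [307.6  35.1] 0.68 [array([ 0.589 , -0.3035]), array([ 0.6073, -0.3554])]
pocket1 [ 97.5 505.4] 0.73 [array([0.4799, 0.2253]), array([0.4819, 0.2523])]
pocket1 [143.9 513.9] 0.67 [array([0.5252, 0.2296]), array([0.534 , 0.2573])]
pocket1 [ 43.8 504.4] 0.65 [array([0.4325, 0.2286]), array([0.4275, 0.2561])]
pocket1 [ 96.6 511.1] 0.55 [array([0.4803, 0.2307]), array([0.4823, 0.2585])]
rack [101.  506.3] 0.84 [array([0.4833, 0.2259]), array([0.4858, 0.2529])]
rack [199.4 324. ] 0.46 [array([0.5391, 0.035 ]), array([0.5499, 0.0336])]
```

View pics/w3.png

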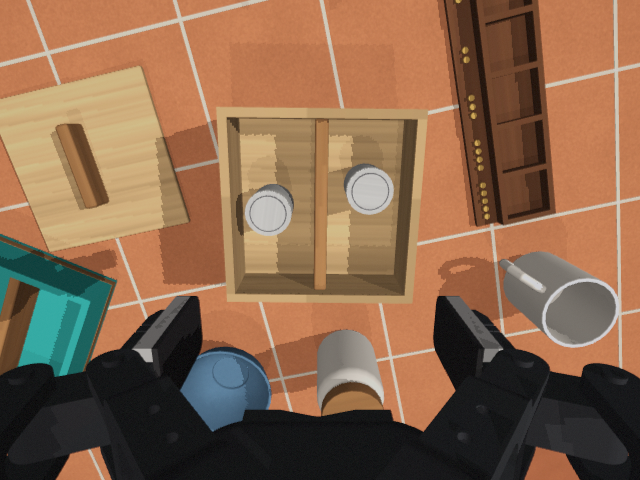

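The picture shows the open tier with two tins, their tops at (187,370) and (212,268). The lid lies clear at left, and pocket 1's single stud is at the top edge. I'm moving over the rack for an exact look.

Request:
arm_command([
  {"tx":0,"ty":0,"tz":0,"rx":0,"ry":0,"rz":-0.9,"gripper":-1},
  {"tx":0,"ty":0,"tz":0,"rx":0,"ry":0,"rz":-0.9,"gripper":-1},
  {"tx":0,"ty":0,"tz":0,"rx":0,"ry":0,"rz":-0.9,"gripper":-1},
  {"tx":0.4,"ty":0.9,"tz":0,"rx":0,"ry":0,"rz":0,"gripper":-1},
  {"tx":0.5,"ty":0.9,"tz":0,"rx":0,"ry":0,"rz":0,"gripper":-1},
  {"tx":0.5,"ty":0.9,"tz":0,"rx":0,"ry":0,"rz":0,"gripper":-1},
  {"tx":0.5,"ty":0.9,"tz":0,"rx":0,"ry":0,"rz":0,"gripper":-1},
  {"tx":0.5,"ty":0.9,"tz":0,"rx":0,"ry":0,"rz":0,"gripper":-1},
])

```text
t: 12.05
tool_pos: [0.4615, 0.1666, 0.318]
ee_rot: [[-1.0, 0.0, 0.0], [0.0, 1.0, -0.0], [-0.0, -0.0, -1.0]]
wrist_force: [0.2, -0.3, 0.3]
grip_width: 0.999
grasp_force: 0.0
```

Request:
arm_command([
  {"tx":0.2,"ty":0.9,"tz":0,"rx":0,"ry":0,"rz":0,"gripper":-1},
  {"tx":0,"ty":0,"tz":0,"rx":0,"ry":0,"rz":0,"gripper":-1},
  {"tx":0,"ty":0,"tz":0,"rx":0,"ry":0,"rz":0,"gripper":-1},
  {"tx":0,"ty":0,"tz":0,"rx":0,"ry":0,"rz":0,"gripper":-1},
  {"tx":0,"ty":0,"tz":0,"rx":0,"ry":0,"rz":0,"gripper":-1},
  {"tx":0,"ty":0,"tz":0,"rx":0,"ry":0,"rz":0,"gripper":-1},
  {"tx":0,"ty":0,"tz":0,"rx":0,"ry":0,"rz":0,"gripper":-1},
  {"tx":0,"ty":0,"tz":0,"rx":0,"ry":0,"rz":0,"gripper":-1},
])

```text
t: 12.85
tool_pos: [0.4562, 0.1927, 0.318]
ee_rot: [[-1.0, -0.0, 0.0], [-0.0, 1.0, -0.0], [-0.0, -0.0, -1.0]]
wrist_force: [-0.3, 0.3, -0.4]
grip_width: 1.0
grasp_force: 0.0
```

Run:
```python
from h import *
im3=cv2.imread('pics/w3.png')
need([.46,.2,.32],180)
im,c=snap("wrist","w4")
for t in("tin1","pocket1","rack"):
    for r in landmark_of(t,"wrist")[:6]:
        print(t,np.round(r["pixel"],1),round(r["confidence"],2),[atz(c,r["pixel"],z)[:2] for z in(.065,.006)])
r=cut_out("rack","wrist")[0];np.save("rackmask.npy",r["mask"]);print(r["confidence"])
q=quad(r["mask"]);print(q)
for z in(0,.006,.022):print(z,sq(c,q,z))
```

```text
t=12.85 at [0.4562 0.1927 0.318 ] yaw -179.99 j7 64 w 1.000 F [-0.316   0.3148 -0.4215] gf 0.0
 SHIFT [-0.1258  0.2435 -0.0665]  TURN [-0.0006  0.0005  0.0021] | shift if turned first [-0.1257  0.2436 -0.0665]
tin1 [263.4 207.7] 0.62 [array([0.5303, 0.0749]), array([0.5516, 0.0574])]
tin1 [263.6 125. ] 0.59 [array([ 0.5305, -0.0139]), array([ 0.5519, -0.0447])]
pocket1 [295.  369.5] 0.92 [array([0.5671, 0.25  ]), array([0.5939, 0.2585])]
pocket1 [249.1 368.6] 0.77 [array([0.5141, 0.2471]), array([0.533 , 0.2552])]
pocket1 [161.3 369.5] 0.74 [array([0.4221, 0.2447]), array([0.4273, 0.2525])]
pocket1 [206.3 372.8] 0.66 [array([0.4679, 0.2498]), array([0.4799, 0.2583])]
pocket1 [113.2 369.6] 0.6 [array([0.3762, 0.2432]), array([0.3745, 0.2507])]
rack [206.4 371.1] 0.73 [array([0.468, 0.248]), array([0.48  , 0.2563])]
0.89
[[320. 397.]
 [320. 327.]
 [ 86. 322.]
 [ 80. 405.]]
0 (array([0.4872, 0.2472]), array([0.0912, 0.2865, 0.0917, 0.2927]), np.float64(1.574695488003535))
0.006 (array([0.4859, 0.2465]), array([0.0901, 0.2827, 0.0905, 0.2888]), np.float64(1.5746954880035324))
0.022 (array([0.4824, 0.2446]), array([0.0869, 0.2728, 0.0873, 0.2787]), np.float64(1.5746954880035429))
```

View pics/w4.png

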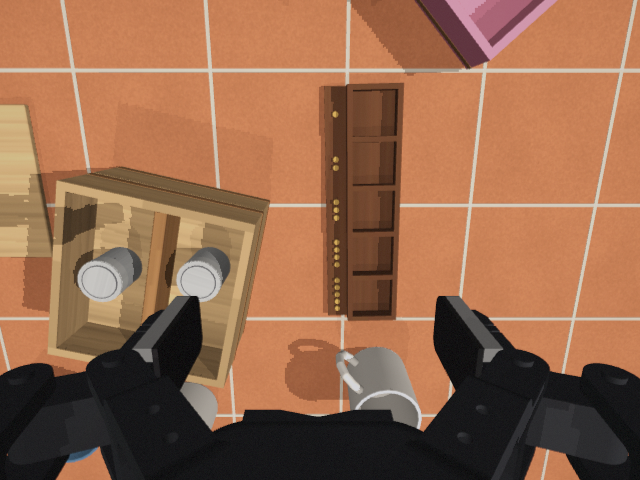

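```bash
cat >> h.py <<'E'
def wcam(pos,R):
    i=vision.camera_info("wrist");T=np.eye(4);T[:3,:3]=R;T[:3,3]=pos
    return np.array(i["mtx"]),np.linalg.inv(T@np.array(i["hand_eye"])),np.zeros(5)
def tins(im,c,z,roi,rw=.021):
    """bright round tops at height z inside roi (r0,r1,c0,c1): list of xyz"""
    r0,r1,c0,c1=roi;g=cv2.cvtColor(im,cv2.COLOR_BGR2GRAY)[r0:r1,c0:c1]
    o,v=ray(c,((r0+r1)/2,(c0+c1)/2));f=c[0][0,0]*rw/(abs((c[1][2,:3]@atz(c,((r0+r1)/2,(c0+c1)/2),z))+c[1][2,3]))
    k=cv2.HoughCircles(cv2.GaussianBlur(g,(3,3),0),cv2.HOUGH_GRADIENT_ALT,1,f*1.5,param1=150,param2=.6,minRadius=int(f*.85),maxRadius=int(f*1.15)+1)
    return [] if k is None else [(y+r0,x+c0,r,f) for x,y,r in k[0]]
def rackmodel(x,y,yaw):
    a=np.radians(yaw);R=np.array([[np.cos(a),-np.sin(a)],[np.sin(a),np.cos(a)]]);L=[]
    for i in range(-2,3):
        for h in(.024,):
            q=np.array([[i*.054+h*s,h*t] for s,t in((-1,-1),(1,-1),(1,1),(-1,1))])
            L.append(np.c_[q@R.T+[x,y],np.full(4,.022)])
    return L
E
python3 - <<'E'
from h import *
c4=cam("wrist");im4=cv2.imread('pics/w4.png')
im3=cv2.imread('pics/w3.png')
a=.2148;R3=np.array([[-.9765,.2153,-.001],[.2153,.9765,-.001],[.001,-.001,-1.]])
c3=wcam([.5336,.0297,.3178],R3)
k3=tins(im3,c3,.111,(140,250,230,410));k4=tins(im4,c4,.111,(230,310,60,240))
for k,c in((k3,c3),(k4,c4)):
    for e in k:print(np.round(e,1),atz(c,e[:2],.111))
g=cv2.resize(im4[70:330,310:415],(0,0),fx=2.3,fy=2.3,interpolation=cv2.INTER_CUBIC)
g2=g.copy()
for L in rackmodel(.4817,.255,1.0):
    p=(proj(c4,L)[:,::-1]-[310,70]+.5)*2.3
    cv2.polylines(g2,[np.int32(p)],True,(0,255,0),1)
cv2.imwrite('pics/rk.png',np.hstack([g,g2]))
E
```

```text
[190.  370.   22.5  23.3] [0.5313 0.0785 0.111 ]
[213.  268.   22.3  23.3] [ 0.532  -0.0165  0.111 ]
[283.  196.   21.4  22. ] [0.5336 0.0762 0.111 ]
[285.   97.   22.1  22. ] [ 0.5357 -0.0194  0.111 ]
```

View pics/rk.png

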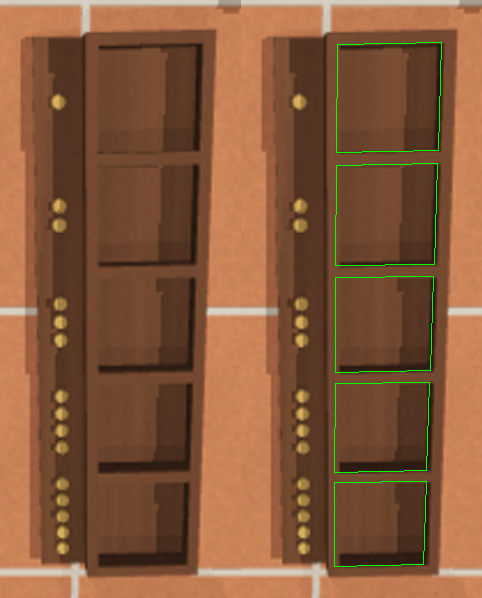

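The crop shows the model grid about 3 crop pixels (about 1.3 mm) left of the pocket edges, so I put the rack at (0.4821, 0.2564) with yaw 1.25°. Next I go above the first tin.

Request:
arm_command([
  {"tx":0,"ty":0,"tz":0,"rx":0,"ry":0,"rz":0.98,"gripper":-1},
  {"tx":0,"ty":0,"tz":0,"rx":0,"ry":0,"rz":0.98,"gripper":-1},
  {"tx":0,"ty":0,"tz":0,"rx":0,"ry":0,"rz":0.98,"gripper":-1},
  {"tx":0,"ty":0,"tz":0,"rx":0,"ry":0,"rz":0.98,"gripper":-1},
  {"tx":0,"ty":0,"tz":0,"rx":0,"ry":0,"rz":0.98,"gripper":-1},
  {"tx":0,"ty":0,"tz":0,"rx":0,"ry":0,"rz":0.98,"gripper":-1},
  {"tx":0,"ty":0,"tz":0,"rx":0,"ry":0,"rz":0.98,"gripper":-1},
  {"tx":0,"ty":0,"tz":0,"rx":0,"ry":0,"rz":0.98,"gripper":-1},
])

```text
t: 13.9
tool_pos: [0.4561, 0.193, 0.318]
ee_rot: [[-0.808, 0.589, 0.0], [0.589, 0.808, -0.0], [-0.0, 0.0, -1.0]]
wrist_force: [0.2, -0.6, -0.8]
grip_width: 1.002
grasp_force: 0.0
```

Request:
arm_command([
  {"tx":0,"ty":0,"tz":0,"rx":0,"ry":0,"rz":0.98,"gripper":-1},
  {"tx":0,"ty":0,"tz":0,"rx":0,"ry":0,"rz":0.98,"gripper":-1},
  {"tx":0,"ty":0,"tz":0,"rx":0,"ry":0,"rz":0.98,"gripper":-1},
  {"tx":0,"ty":0,"tz":0,"rx":0,"ry":0,"rz":0.98,"gripper":-1},
  {"tx":0,"ty":0,"tz":0,"rx":0,"ry":0,"rz":0.98,"gripper":-1},
  {"tx":0,"ty":0,"tz":0,"rx":0,"ry":0,"rz":0.98,"gripper":-1},
  {"tx":0,"ty":0,"tz":0,"rx":0,"ry":0,"rz":0.98,"gripper":-1},
  {"tx":0,"ty":0,"tz":0,"rx":0,"ry":0,"rz":0.98,"gripper":-1},
])

```text
t: 14.7
tool_pos: [0.4561, 0.193, 0.318]
ee_rot: [[-0.309, 0.951, 0.0], [0.951, 0.309, 0.0], [-0.0, 0.0, -1.0]]
wrist_force: [0.3, 0.2, -1.1]
grip_width: 0.998
grasp_force: 0.0
```

Request:
arm_command([
  {"tx":0,"ty":0,"tz":0,"rx":0,"ry":0,"rz":0.98,"gripper":-1},
  {"tx":0,"ty":0,"tz":0,"rx":0,"ry":0,"rz":0.98,"gripper":-1},
  {"tx":0,"ty":0,"tz":0,"rx":0,"ry":0,"rz":0.98,"gripper":-0.4},
  {"tx":-0.8,"ty":0.82,"tz":0.57,"rx":0,"ry":0,"rz":0.98,"gripper":-0.4},
  {"tx":-0.8,"ty":0.82,"tz":0.57,"rx":0,"ry":0,"rz":0,"gripper":-0.4},
  {"tx":-0.8,"ty":0.82,"tz":0.57,"rx":0,"ry":0,"rz":0,"gripper":-0.4},
  {"tx":-0.8,"ty":0.82,"tz":0.57,"rx":0,"ry":0,"rz":0,"gripper":-0.4},
  {"tx":0,"ty":0,"tz":0,"rx":0,"ry":0,"rz":0,"gripper":-0.4},
])

```text
t: 15.5
tool_pos: [0.5579, 0.0944, 0.2474]
ee_rot: [[0.003, 1.0, -0.002], [1.0, -0.003, -0.004], [-0.004, -0.002, -1.0]]
wrist_force: [-0.2, -0.3, 0.4]
grip_width: 0.699
grasp_force: 0.0
```

Run:
```python
from h import *
need([.532,.078,.25],77.6)
im,c=snap("wrist","w5")
for r in landmark_of("tin1","wrist")[:3]:
    print(np.round(r["pixel"],1),round(r["confidence"],2),atz(c,r["pixel"],.065)[:2])
for e in tins(im,c,.111,(90,330,120,520)):print(np.round(e,1),atz(c,e[:2],.111))
```

```text
t=15.50 at [0.5579 0.0944 0.2474] yaw 89.85 j7 -6 w 0.699 F [-0.1806 -0.3362  0.4296] gf 0.0
 SHIFT [-0.5488 -0.8615 -0.0824]  TURN [-0.0164  0.052   2.6715] | shift if turned first [-0.7187 -0.7254 -0.0861]
[225.7 286.7] 0.96 [0.5303 0.0787]
[328.1 290. ] 0.72 [ 0.531  -0.0194]
[241.  285.   28.2  28.8] [0.5326 0.0788 0.111 ]
```

View pics/w5.png

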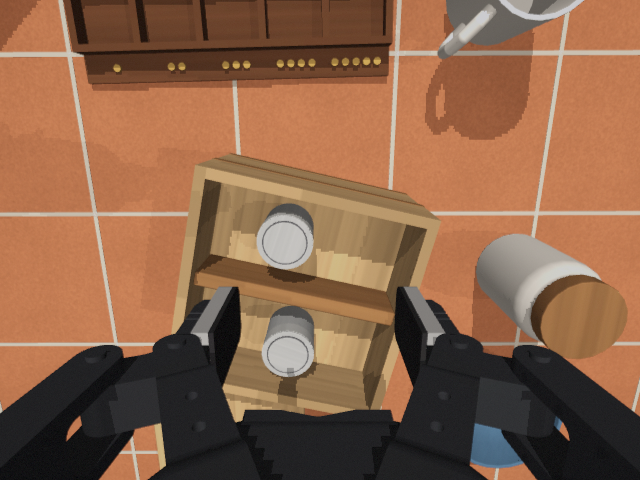

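Request:
arm_command([
  {"tx":0,"ty":0,"tz":0,"rx":0,"ry":0,"rz":0.89,"gripper":-0.4},
  {"tx":0,"ty":0,"tz":0,"rx":0,"ry":0,"rz":0.89,"gripper":-0.4},
  {"tx":0,"ty":0,"tz":0,"rx":0,"ry":0,"rz":0.89,"gripper":-0.4},
  {"tx":-0.36,"ty":-0.36,"tz":0,"rx":0,"ry":0,"rz":0,"gripper":-0.4},
  {"tx":-0.36,"ty":-0.36,"tz":0,"rx":0,"ry":0,"rz":0,"gripper":-0.4},
  {"tx":0,"ty":0,"tz":0.9,"rx":0,"ry":0,"rz":0,"gripper":-0.4},
  {"tx":0,"ty":0,"tz":0.9,"rx":0,"ry":0,"rz":0,"gripper":-0.4},
  {"tx":0,"ty":0,"tz":0.5,"rx":0,"ry":0,"rz":0,"gripper":-0.4},
])

```text
t: 16.4
tool_pos: [0.5296, 0.0845, 0.1797]
ee_rot: [[0.206, 0.979, -0.001], [0.979, -0.206, 0.001], [0.001, -0.001, -1.0]]
wrist_force: [-0.9, -0.2, 0.5]
grip_width: 0.7
grasp_force: 0.0
```

Run:
```python
from h import *
need([.532,.0787,.082],77.6)
im,c=snap("wrist","w6")
for r in landmark_of("tin1","wrist")[:3]:
    print(np.round(r["pixel"],1),round(r["confidence"],2),atz(c,r["pixel"],.065)[:2])
for e in tins(im,c,.111,(90,400,120,520)):print(np.round(e,1),atz(c,e[:2],.111))
```

```text
t=16.40 at [0.5296 0.0845 0.1797] yaw 78.11 j7 -14 w 0.700 F [-0.9155 -0.2211  0.5453] gf 0.0
 SHIFT [-0.1763  0.1222  3.256 ]  TURN [-0.0182 -0.0097  0.1104] | shift if turned first [-0.1727  0.119   3.2563]
[236.3 321. ] 0.64 [0.53   0.0791]
[353.6 349.8] 0.59 [ 0.5325 -0.0146]
[256.  325.   35.9  37.1] [0.5322 0.08   0.111 ]
```

Request:
arm_command([
  {"tx":-0.15,"ty":0.12,"tz":0.5,"rx":0,"ry":0,"rz":0.1,"gripper":-0.4},
  {"tx":0,"ty":0,"tz":0.9,"rx":0,"ry":0,"rz":0,"gripper":-0.4},
  {"tx":0,"ty":0,"tz":0.9,"rx":0,"ry":0,"rz":0,"gripper":-0.4},
  {"tx":0,"ty":0,"tz":0.6,"rx":0,"ry":0,"rz":0,"gripper":-0.4},
  {"tx":0,"ty":0,"tz":0.35,"rx":0,"ry":0,"rz":0,"gripper":-0.4},
  {"tx":0,"ty":0,"tz":0,"rx":0,"ry":0,"rz":0,"gripper":1},
  {"tx":0,"ty":0,"tz":0,"rx":0,"ry":0,"rz":0,"gripper":1},
  {"tx":0,"ty":0,"tz":0,"rx":0,"ry":0,"rz":0,"gripper":1},
], squeeze=40)

```text
t: 17.3
tool_pos: [0.5345, 0.0777, 0.0841]
ee_rot: [[0.216, 0.976, 0.002], [0.976, -0.216, 0.0], [0.001, 0.002, -1.0]]
wrist_force: [0.5, -0.5, -1.2]
grip_width: 0.483
grasp_force: 40.4
```

Request:
arm_command([
  {"tx":0,"ty":0,"tz":0,"rx":0,"ry":0,"rz":0,"gripper":1},
  {"tx":0,"ty":0,"tz":0,"rx":0,"ry":0,"rz":0,"gripper":1},
  {"tx":0,"ty":0,"tz":-0.2,"rx":0,"ry":0,"rz":0,"gripper":1},
  {"tx":0,"ty":0,"tz":-0.5,"rx":0,"ry":0,"rz":0,"gripper":1},
  {"tx":0,"ty":0,"tz":-0.8,"rx":0,"ry":0,"rz":0,"gripper":1},
  {"tx":0,"ty":0,"tz":-0.9,"rx":0,"ry":0,"rz":0,"gripper":1},
  {"tx":0,"ty":0,"tz":-0.9,"rx":0,"ry":0,"rz":0,"gripper":1},
  {"tx":0,"ty":0,"tz":0,"rx":0,"ry":0,"rz":0,"gripper":1},
])

```text
t: 18.1
tool_pos: [0.5364, 0.0777, 0.1868]
ee_rot: [[0.217, 0.976, 0.007], [0.976, -0.217, 0.002], [0.004, 0.007, -1.0]]
wrist_force: [-0.3, 0.6, -1.1]
grip_width: 0.479
grasp_force: 40.6
```

Run:
```python
from h import *
need([.3741,.2540,.19],181.25)
im,c=snap("top","t1")
for r in landmark_of("rack","top")[:2]:print(np.round(r["pixel"],1),round(r["confidence"],2),atz(c,r["pixel"],0)[:2])
for r in landmark_of("pocket1","top")[:5]:print(np.round(r["pixel"],1),round(r["confidence"],2),atz(c,r["pixel"],0.006)[:2])
```

```text
t=18.10 at [0.5364 0.0777 0.1868] yaw 77.48 j7 -14 w 0.479 F [-0.3016  0.606  -1.0651] gf 40.6
 SHIFT [ 4.5626 -6.555  -0.1364]  TURN [ 0.0423 -0.096  16.6295] | shift if turned first [-5.2809 -5.9921 -0.1081]
[238.6 230.4] 0.82 [0.4842 0.2528]
[279.  230.4] 0.96 [0.3735 0.2509]
[221.1 226.6] 0.88 [0.5319 0.2626]
[255.8 229. ] 0.83 [0.4363 0.2552]
[197.6 230.6] 0.74 [0.5975 0.2522]
[239.9 228.6] 0.68 [0.4798 0.2567]
```

Request:
arm_command([
  {"tx":0,"ty":0,"tz":0,"rx":0,"ry":0,"rz":0.98,"gripper":1},
  {"tx":0,"ty":0,"tz":0,"rx":0,"ry":0,"rz":0.98,"gripper":1},
  {"tx":0,"ty":0,"tz":0,"rx":0,"ry":0,"rz":0.98,"gripper":1},
  {"tx":0,"ty":0,"tz":0,"rx":0,"ry":0,"rz":0.98,"gripper":1},
  {"tx":0,"ty":0,"tz":0,"rx":0,"ry":0,"rz":0.98,"gripper":1},
  {"tx":0,"ty":0,"tz":0,"rx":0,"ry":0,"rz":0.98,"gripper":1},
  {"tx":0,"ty":0,"tz":0,"rx":0,"ry":0,"rz":0.98,"gripper":1},
  {"tx":0,"ty":0,"tz":0,"rx":0,"ry":0,"rz":0.98,"gripper":1},
])

```text
t: 19.05
tool_pos: [0.5327, 0.0773, 0.181]
ee_rot: [[0.75, 0.661, -0.002], [0.661, -0.75, -0.001], [-0.002, -0.001, -1.0]]
wrist_force: [0.1, -0.7, -0.9]
grip_width: 0.481
grasp_force: 40.6
```

Request:
arm_command([
  {"tx":0,"ty":0,"tz":0,"rx":0,"ry":0,"rz":0.98,"gripper":1},
  {"tx":0,"ty":0,"tz":0,"rx":0,"ry":0,"rz":0.98,"gripper":1},
  {"tx":0,"ty":0,"tz":0,"rx":0,"ry":0,"rz":0.98,"gripper":1},
  {"tx":0,"ty":0,"tz":0,"rx":0,"ry":0,"rz":0.98,"gripper":1},
  {"tx":0,"ty":0,"tz":0,"rx":0,"ry":0,"rz":0.98,"gripper":1},
  {"tx":0,"ty":0,"tz":0,"rx":0,"ry":0,"rz":0.98,"gripper":1},
  {"tx":0,"ty":0,"tz":0,"rx":0,"ry":0,"rz":0.98,"gripper":1},
  {"tx":0,"ty":0,"tz":0,"rx":0,"ry":0,"rz":0.98,"gripper":1},
])

```text
t: 19.85
tool_pos: [0.5327, 0.0774, 0.1811]
ee_rot: [[0.996, 0.095, -0.002], [0.095, -0.996, -0.001], [-0.002, 0.001, -1.0]]
wrist_force: [-0.0, -0.5, -1.1]
grip_width: 0.481
grasp_force: 40.6
```

Request:
arm_command([
  {"tx":0,"ty":0,"tz":0,"rx":0,"ry":0,"rz":0.98,"gripper":1},
  {"tx":-0.75,"ty":-0.86,"tz":0,"rx":0,"ry":0,"rz":0,"gripper":1},
  {"tx":-0.75,"ty":-0.86,"tz":0,"rx":0,"ry":0,"rz":0,"gripper":1},
  {"tx":-0.75,"ty":-0.86,"tz":0,"rx":0,"ry":0,"rz":0,"gripper":1},
  {"tx":-0.75,"ty":-0.86,"tz":0,"rx":0,"ry":0,"rz":0,"gripper":1},
  {"tx":-0.75,"ty":-0.86,"tz":0,"rx":0,"ry":0,"rz":0,"gripper":1},
  {"tx":-0.75,"ty":-0.86,"tz":0,"rx":0,"ry":0,"rz":0,"gripper":1},
  {"tx":-0.75,"ty":-0.86,"tz":0,"rx":0,"ry":0,"rz":0,"gripper":1},
])

```text
t: 20.65
tool_pos: [0.3709, 0.2554, 0.1814]
ee_rot: [[1.0, 0.02, -0.001], [0.02, -1.0, -0.001], [-0.001, 0.001, -1.0]]
wrist_force: [-0.0, 0.8, -0.9]
grip_width: 0.479
grasp_force: 40.7
```

Run:
```python
from h import *
im,c=snap("wrist","w7")
need([.3741,.2540,.027],1.25)
for L in rackmodel(.4821,.2564,1.25): cv2.polylines(im,[np.int32(proj(c,L)[:,::-1])],True,(0,255,0),1)
cv2.imwrite('pics/w7m.png',im)
```

```text
t=20.70 at [0.3667 0.2599 0.1808] yaw 1.50 j7 -110 w 0.475 F [-4.0832  4.002  -1.7479] gf 40.8
 SHIFT [0.2652 0.2011 5.1254]  TURN [0.0014 0.0603 0.055 ] | shift if turned first [0.2413 0.2006 5.1266]
```

View pics/w7m.png

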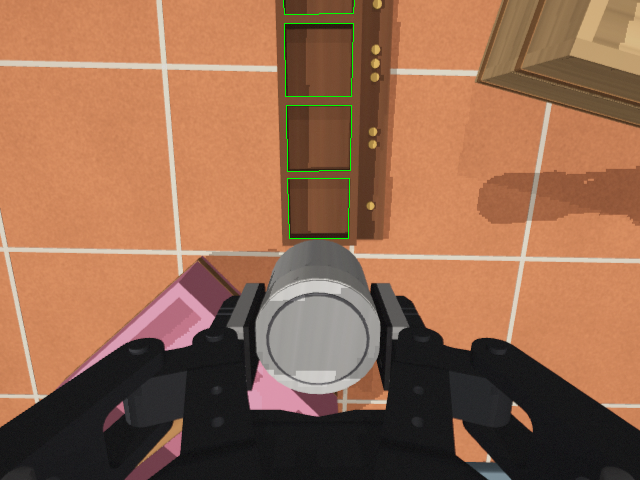

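The model grid sits on the pocket edges (pocket 1 centre at row 208, col 318), and the held tin's top is at (337,318), about 1.1 mm along tool x. I'm lowering it to just above the pocket.

Request:
arm_command([
  {"tx":0.21,"ty":0.2,"tz":0,"rx":0,"ry":0,"rz":0.05,"gripper":1},
  {"tx":0,"ty":0,"tz":0.9,"rx":0,"ry":0,"rz":0,"gripper":1},
  {"tx":0,"ty":0,"tz":0.9,"rx":0,"ry":0,"rz":0,"gripper":1},
  {"tx":0,"ty":0,"tz":0.9,"rx":0,"ry":0,"rz":0,"gripper":1},
  {"tx":0,"ty":0,"tz":0.9,"rx":0,"ry":0,"rz":0,"gripper":1},
  {"tx":0,"ty":0,"tz":0.8,"rx":0,"ry":0,"rz":0,"gripper":1},
  {"tx":0,"ty":0,"tz":0,"rx":0,"ry":0,"rz":0,"gripper":1},
  {"tx":0,"ty":0,"tz":0,"rx":0,"ry":0,"rz":0,"gripper":1},
])

```text
t: 21.5
tool_pos: [0.3794, 0.2479, 0.0501]
ee_rot: [[1.0, 0.014, -0.001], [0.014, -1.0, -0.001], [-0.001, 0.001, -1.0]]
wrist_force: [0.1, -0.6, -0.5]
grip_width: 0.477
grasp_force: 40.8
```

Run:
```python
from h import *
need([.373,.2540,.0251],1.25)
```

```text
t=21.50 at [0.3794 0.2479 0.0501] yaw 0.81 j7 -95 w 0.477 F [ 0.056  -0.6316 -0.4517] gf 40.8
 SHIFT [-0.2093 -0.2077  0.8326]  TURN [ 0.0175  0.0077 -0.0952] | shift if turned first [-0.2082 -0.2081  0.8328]
```

Request:
arm_command([
  {"tx":-0.21,"ty":-0.21,"tz":0,"rx":0,"ry":0,"rz":-0.09,"gripper":1},
  {"tx":0,"ty":0,"tz":0,"rx":0,"ry":0,"rz":0,"gripper":1},
  {"tx":0,"ty":0,"tz":0,"rx":0,"ry":0,"rz":0,"gripper":1},
  {"tx":0,"ty":0,"tz":0.2,"rx":0,"ry":0,"rz":0,"gripper":1},
  {"tx":0,"ty":0,"tz":0.2,"rx":0,"ry":0,"rz":0,"gripper":1},
  {"tx":0,"ty":0,"tz":0.2,"rx":0,"ry":0,"rz":0,"gripper":1},
  {"tx":0,"ty":0,"tz":0.19,"rx":0,"ry":0,"rz":0,"gripper":1},
  {"tx":0,"ty":0,"tz":0,"rx":0,"ry":0,"rz":0,"gripper":1},
])

```text
t: 22.3
tool_pos: [0.3722, 0.2548, 0.0255]
ee_rot: [[1.0, 0.023, -0.001], [0.023, -1.0, -0.001], [-0.001, 0.001, -1.0]]
wrist_force: [0.2, -0.5, -1.5]
grip_width: 0.481
grasp_force: 40.8
```

Run:
```python
from h import *
need([.373,.2540,.0251],1.25)
```

```text
t=22.30 at [0.3722 0.2548 0.0255] yaw 1.30 j7 -94 w 0.481 F [ 0.1661 -0.5231 -1.509 ] gf 40.8
 SHIFT [0.0276 0.0274 0.0143]  TURN [0.0127 0.0149 0.0115] | shift if turned first [0.0276 0.0274 0.0143]
```

Request:
arm_command([
  {"tx":0,"ty":0,"tz":0,"rx":0,"ry":0,"rz":0,"gripper":-0.4},
  {"tx":0,"ty":0,"tz":0,"rx":0,"ry":0,"rz":0,"gripper":-0.4},
  {"tx":0,"ty":0,"tz":0,"rx":0,"ry":0,"rz":0,"gripper":-0.4},
  {"tx":0,"ty":0,"tz":-0.2,"rx":0,"ry":0,"rz":0,"gripper":-0.4},
  {"tx":0,"ty":0,"tz":-0.7,"rx":0,"ry":0,"rz":0,"gripper":-0.4},
  {"tx":0,"ty":0,"tz":-1,"rx":0,"ry":0,"rz":0,"gripper":-0.4},
  {"tx":0,"ty":0,"tz":-1,"rx":0,"ry":0,"rz":0,"gripper":-0.4},
  {"tx":0,"ty":0,"tz":-1,"rx":0,"ry":0,"rz":0,"gripper":-0.4},
])

```text
t: 23.1
tool_pos: [0.3724, 0.255, 0.1449]
ee_rot: [[1.0, 0.023, -0.0], [0.023, -1.0, -0.0], [-0.0, 0.0, -1.0]]
wrist_force: [1.3, -0.0, 0.6]
grip_width: 0.703
grasp_force: 0.0
```

Request:
arm_command([
  {"tx":0.58,"ty":1,"tz":-0.4,"rx":0,"ry":0,"rz":0,"gripper":-0.4},
  {"tx":0.58,"ty":1,"tz":-0.4,"rx":0,"ry":0,"rz":0,"gripper":-0.4},
  {"tx":0.58,"ty":1,"tz":-0.4,"rx":0,"ry":0,"rz":0,"gripper":-0.4},
  {"tx":0.58,"ty":1,"tz":-0.4,"rx":0,"ry":0,"rz":0,"gripper":-0.4},
  {"tx":0.58,"ty":1,"tz":-0.4,"rx":0,"ry":0,"rz":0,"gripper":-0.4},
  {"tx":0.58,"ty":1,"tz":-0.4,"rx":0,"ry":0,"rz":0,"gripper":-0.4},
  {"tx":0.58,"ty":1,"tz":-0.4,"rx":0,"ry":0,"rz":0,"gripper":-0.4},
  {"tx":0.58,"ty":1,"tz":-0.4,"rx":0,"ry":0,"rz":0,"gripper":-0.4},
])

```text
t: 23.9
tool_pos: [0.5176, 0.0173, 0.2404]
ee_rot: [[1.0, 0.023, 0.0], [0.023, -1.0, 0.001], [0.0, -0.001, -1.0]]
wrist_force: [1.2, 0.7, -0.6]
grip_width: 0.694
grasp_force: 0.0
```

Request:
arm_command([
  {"tx":0.56,"ty":0.96,"tz":0,"rx":0,"ry":0,"rz":0,"gripper":-0.4},
  {"tx":0,"ty":0,"tz":0,"rx":0,"ry":0,"rz":-0.98,"gripper":-0.4},
  {"tx":0,"ty":0,"tz":0,"rx":0,"ry":0,"rz":-0.98,"gripper":-0.4},
  {"tx":0,"ty":0,"tz":0,"rx":0,"ry":0,"rz":-0.98,"gripper":-0.4},
  {"tx":0,"ty":0,"tz":0,"rx":0,"ry":0,"rz":-0.98,"gripper":-0.4},
  {"tx":0,"ty":0,"tz":0,"rx":0,"ry":0,"rz":-0.98,"gripper":-0.4},
  {"tx":0,"ty":0,"tz":0,"rx":0,"ry":0,"rz":-0.98,"gripper":-0.4},
  {"tx":0,"ty":0,"tz":0,"rx":0,"ry":0,"rz":-0.98,"gripper":-0.4},
])

```text
t: 24.7
tool_pos: [0.5344, -0.01, 0.2399]
ee_rot: [[0.839, 0.544, 0.0], [0.544, -0.839, 0.0], [0.0, -0.0, -1.0]]
wrist_force: [0.4, -0.3, -0.7]
grip_width: 0.702
grasp_force: 0.0
```

Request:
arm_command([
  {"tx":0,"ty":0,"tz":0,"rx":0,"ry":0,"rz":-0.98,"gripper":-0.4},
  {"tx":0,"ty":0,"tz":0,"rx":0,"ry":0,"rz":-0.98,"gripper":-0.4},
  {"tx":0,"ty":0,"tz":0,"rx":0,"ry":0,"rz":-0.98,"gripper":-0.4},
  {"tx":0,"ty":0,"tz":0,"rx":0,"ry":0,"rz":-0.98,"gripper":-0.4},
  {"tx":0,"ty":0,"tz":0,"rx":0,"ry":0,"rz":-0.98,"gripper":-0.4},
  {"tx":0,"ty":0,"tz":0,"rx":0,"ry":0,"rz":-0.98,"gripper":-0.4},
  {"tx":0,"ty":0,"tz":0,"rx":0,"ry":0,"rz":-0.98,"gripper":-0.4},
  {"tx":0,"ty":0,"tz":0,"rx":0,"ry":0,"rz":-0.98,"gripper":-0.4},
])

```text
t: 25.5
tool_pos: [0.5344, -0.0101, 0.2399]
ee_rot: [[0.361, 0.933, 0.0], [0.933, -0.361, -0.0], [-0.0, 0.0, -1.0]]
wrist_force: [-0.2, 0.6, -0.7]
grip_width: 0.701
grasp_force: 0.0
```

Request:
arm_command([
  {"tx":0,"ty":0,"tz":0.4,"rx":0,"ry":0,"rz":-0.98,"gripper":-0.4},
  {"tx":0,"ty":0,"tz":0.8,"rx":0,"ry":0,"rz":-0.98,"gripper":-0.4},
  {"tx":0,"ty":0,"tz":0.6,"rx":0,"ry":0,"rz":0,"gripper":-0.4},
  {"tx":0,"ty":0,"tz":0,"rx":0,"ry":0,"rz":0,"gripper":-0.4},
  {"tx":0,"ty":0,"tz":0,"rx":0,"ry":0,"rz":0,"gripper":-0.4},
  {"tx":0,"ty":0,"tz":0,"rx":0,"ry":0,"rz":0,"gripper":-0.4},
  {"tx":0,"ty":0,"tz":0,"rx":0,"ry":0,"rz":0,"gripper":-0.4},
  {"tx":0,"ty":0,"tz":0,"rx":0,"ry":0,"rz":0,"gripper":-0.4},
])

```text
t: 26.3
tool_pos: [0.5352, -0.0098, 0.1861]
ee_rot: [[0.213, 0.977, 0.001], [0.977, -0.213, 0.0], [0.0, 0.001, -1.0]]
wrist_force: [1.2, -0.4, -0.6]
grip_width: 0.698
grasp_force: 0.0
```

```bash
cat >> h.py <<'E'
def circ(im,c,z,near,rm=.021):
    """refine top circle near predicted xy: landmark + Hough; prints candidates"""
    r0,c0=proj(c,[[*near,z]])[0]; d=70
    roi=(int(max(0,r0-d)),int(min(480,r0+d)),int(max(0,c0-d)),int(min(640,c0+d)))
    for e in tins(im,c,z,roi):print(" hough",np.round(e,1),atz(c,e[:2],z))
E
python3 - <<'E'
from h import *
im,c=snap("wrist","w8")
for r in landmark_of("tin1","wrist")[:3]:
    print(np.round(r["pixel"],1),round(r["confidence"],2),atz(c,r["pixel"],.065)[:2])
circ(im,c,.111,(.532,-.0165))
need([.532,-.0165,.082],77.6)
E
```

```text
[237.3 314.6] 0.6 [ 0.5309 -0.0169]
 hough [255.  315.   35.4  35.7] [ 0.5319 -0.0147  0.111 ]
t=26.40 at [ 0.5349 -0.0098  0.1858] yaw 77.69 j7 -2 w 0.697 F [ 0.1406  0.1071 -0.5277] gf 0.0
 SHIFT [-0.2413 -0.0501  3.4601]  TURN [ 0.0079 -0.0035  0.0193] | shift if turned first [-0.2404 -0.0475  3.4602]
```

Request:
arm_command([
  {"tx":-0.22,"ty":-0.07,"tz":0.5,"rx":0,"ry":0,"rz":0,"gripper":-0.4},
  {"tx":0,"ty":0,"tz":0.9,"rx":0,"ry":0,"rz":0,"gripper":-0.4},
  {"tx":0,"ty":0,"tz":0.9,"rx":0,"ry":0,"rz":0,"gripper":-0.4},
  {"tx":0,"ty":0,"tz":0.7,"rx":0,"ry":0,"rz":0,"gripper":-0.4},
  {"tx":0,"ty":0,"tz":0.43,"rx":0,"ry":0,"rz":0,"gripper":-0.4},
  {"tx":0,"ty":0,"tz":0,"rx":0,"ry":0,"rz":0,"gripper":-0.4},
  {"tx":0,"ty":0,"tz":0,"rx":0,"ry":0,"rz":0,"gripper":1},
  {"tx":0,"ty":0,"tz":0,"rx":0,"ry":0,"rz":0,"gripper":1},
])

```text
t: 27.2
tool_pos: [0.5323, -0.016, 0.0837]
ee_rot: [[0.214, 0.977, 0.002], [0.977, -0.214, 0.0], [0.001, 0.002, -1.0]]
wrist_force: [1.1, -0.2, -0.9]
grip_width: 0.475
grasp_force: 40.4
```

Request:
arm_command([
  {"tx":0,"ty":0,"tz":0,"rx":0,"ry":0,"rz":0,"gripper":1},
  {"tx":0,"ty":0,"tz":0,"rx":0,"ry":0,"rz":0,"gripper":1},
  {"tx":0,"ty":0,"tz":0,"rx":0,"ry":0,"rz":0,"gripper":1},
  {"tx":0,"ty":0,"tz":0,"rx":0,"ry":0,"rz":0,"gripper":1},
  {"tx":0,"ty":0,"tz":0,"rx":0,"ry":0,"rz":0,"gripper":1},
  {"tx":0,"ty":0,"tz":0,"rx":0,"ry":0,"rz":0,"gripper":1},
  {"tx":0,"ty":0,"tz":0,"rx":0,"ry":0,"rz":0,"gripper":1},
  {"tx":0,"ty":0,"tz":0,"rx":0,"ry":0,"rz":0,"gripper":1},
])

```text
t: 28.0
tool_pos: [0.5322, -0.0159, 0.0836]
ee_rot: [[0.213, 0.977, 0.002], [0.977, -0.213, 0.0], [0.001, 0.002, -1.0]]
wrist_force: [-0.3, -0.5, 6.2]
grip_width: 0.482
grasp_force: 40.9
```

Request:
arm_command([
  {"tx":0,"ty":0,"tz":-0.2,"rx":0,"ry":0,"rz":0,"gripper":1},
  {"tx":0,"ty":0,"tz":-0.5,"rx":0,"ry":0,"rz":0,"gripper":1},
  {"tx":0,"ty":0,"tz":-0.9,"rx":0,"ry":0,"rz":0,"gripper":1},
  {"tx":0,"ty":0,"tz":-0.9,"rx":0,"ry":0,"rz":0,"gripper":1},
  {"tx":0,"ty":0,"tz":-0.9,"rx":0,"ry":0,"rz":0,"gripper":1},
  {"tx":0,"ty":0,"tz":0,"rx":0,"ry":0,"rz":0.98,"gripper":1},
  {"tx":0,"ty":0,"tz":0,"rx":0,"ry":0,"rz":0.98,"gripper":1},
  {"tx":0,"ty":0,"tz":0,"rx":0,"ry":0,"rz":0.98,"gripper":1},
])

```text
t: 28.8
tool_pos: [0.5312, -0.0158, 0.1858]
ee_rot: [[0.438, 0.899, 0.001], [0.899, -0.438, 0.001], [0.001, 0.001, -1.0]]
wrist_force: [-1.1, -0.3, -1.4]
grip_width: 0.477
grasp_force: 40.7
```

Request:
arm_command([
  {"tx":0,"ty":0,"tz":0,"rx":0,"ry":0,"rz":0.98,"gripper":1},
  {"tx":0,"ty":0,"tz":0,"rx":0,"ry":0,"rz":0.98,"gripper":1},
  {"tx":0,"ty":0,"tz":0,"rx":0,"ry":0,"rz":0.98,"gripper":1},
  {"tx":0,"ty":0,"tz":0,"rx":0,"ry":0,"rz":0.98,"gripper":1},
  {"tx":0,"ty":0,"tz":0,"rx":0,"ry":0,"rz":0.98,"gripper":1},
  {"tx":0,"ty":0,"tz":0,"rx":0,"ry":0,"rz":0.98,"gripper":1},
  {"tx":0,"ty":0,"tz":0,"rx":0,"ry":0,"rz":0.98,"gripper":1},
  {"tx":0,"ty":0,"tz":0,"rx":0,"ry":0,"rz":0.98,"gripper":1},
])

```text
t: 29.6
tool_pos: [0.5311, -0.0157, 0.1855]
ee_rot: [[0.882, 0.471, 0.0], [0.471, -0.882, 0.001], [0.001, -0.0, -1.0]]
wrist_force: [0.3, 0.0, -0.5]
grip_width: 0.478
grasp_force: 40.7
```

Request:
arm_command([
  {"tx":0,"ty":0,"tz":0,"rx":0,"ry":0,"rz":0.98,"gripper":1},
  {"tx":0,"ty":0,"tz":0,"rx":0,"ry":0,"rz":0.98,"gripper":1},
  {"tx":0,"ty":0,"tz":0,"rx":0,"ry":0,"rz":0.98,"gripper":1},
  {"tx":0,"ty":0,"tz":0,"rx":0,"ry":0,"rz":0.98,"gripper":1},
  {"tx":0,"ty":0,"tz":0,"rx":0,"ry":0,"rz":0.98,"gripper":1},
  {"tx":0,"ty":0,"tz":0,"rx":0,"ry":0,"rz":0.98,"gripper":1},
  {"tx":0,"ty":0,"tz":0,"rx":0,"ry":0,"rz":0,"gripper":1},
  {"tx":0,"ty":0,"tz":0,"rx":0,"ry":0,"rz":0,"gripper":1},
])

```text
t: 30.4
tool_pos: [0.5312, -0.0157, 0.1851]
ee_rot: [[1.0, 0.025, 0.0], [0.025, -1.0, 0.0], [0.0, -0.0, -1.0]]
wrist_force: [-0.4, 0.6, -1.5]
grip_width: 0.475
grasp_force: 40.7
```

```bash
cat >> h.py <<'E'
def held(im,zt=-.0269):
    """x,y of held tin's top centre in tool frame"""
    i=vision.camera_info("wrist");K=np.array(i["mtx"]);H=np.array(i["hand_eye"])
    g=cv2.cvtColor(im,cv2.COLOR_BGR2GRAY)[240:420,220:420]
    k=cv2.HoughCircles(cv2.GaussianBlur(g,(3,3),0),cv2.HOUGH_GRADIENT_ALT,1,30,param1=150,param2=.5,minRadius=40,maxRadius=70)
    for x,y,r in ([] if k is None else k[0]):
        d=H[:3,:3]@np.array([(x+220-K[0,2])/K[0,0],-(y+240-K[1,2])/K[1,1],-1]);t=(zt-H[2,3])/d[2]
        print(" held",round(y+240,1),round(x+220,1),round(r,1),(H[:3,3]+d*t)[:2])
E
python3 - <<'E'
from h import *
need([.4281,.2552,.18],1.25)
im,c=snap("wrist","w9");held(im);held(cv2.imread('pics/w7.png'))
im,c=snap("top","t2")
for r in landmark_of("rack","top")[:2]:print(np.round(r["pixel"],1),round(r["confidence"],2),atz(c,r["pixel"],0)[:2])
for r in landmark_of("lid","top")[:2]:print("lid",np.round(r["pixel"],1),round(r["confidence"],2),atz(c,r["pixel"],0)[:2])
E
```

```text
t=30.40 at [ 0.5312 -0.0157  0.1851] yaw 1.45 j7 -66 w 0.475 F [-0.3681  0.6227 -1.4734] gf 40.7
 SHIFT [-3.2092 -9.1123  0.1708]  TURN [-0.0048 -0.0041  0.043 ] | shift if turned first [-3.2404 -9.1013  0.1684]
 held 340.0 317.0 47.6 [-0.0016 -0.0002]
 held 340.0 317.0 60.9 [-0.0016 -0.0002]
 held 335.0 318.0 61.0 [0.0003 0.0001]
 held 335.0 318.0 48.2 [0.0003 0.0001]
[239.4 229.9] 0.93 [0.4821 0.2542]
lid [250.6 401. ] 0.85 [ 0.4408 -0.2098]
```

Request:
arm_command([
  {"tx":-0.32,"ty":-0.91,"tz":0,"rx":0,"ry":0,"rz":0.04,"gripper":1},
  {"tx":-0.32,"ty":-0.91,"tz":0,"rx":0,"ry":0,"rz":0,"gripper":1},
  {"tx":-0.32,"ty":-0.91,"tz":0,"rx":0,"ry":0,"rz":0,"gripper":1},
  {"tx":-0.32,"ty":-0.91,"tz":0,"rx":0,"ry":0,"rz":0,"gripper":1},
  {"tx":-0.32,"ty":-0.91,"tz":0,"rx":0,"ry":0,"rz":0,"gripper":1},
  {"tx":-0.32,"ty":-0.91,"tz":0,"rx":0,"ry":0,"rz":0,"gripper":1},
  {"tx":-0.32,"ty":-0.91,"tz":0,"rx":0,"ry":0,"rz":0,"gripper":1},
  {"tx":-0.32,"ty":-0.91,"tz":0,"rx":0,"ry":0,"rz":0,"gripper":1},
])

```text
t: 31.4
tool_pos: [0.4496, 0.202, 0.1847]
ee_rot: [[1.0, 0.02, 0.0], [0.02, -1.0, 0.0], [0.0, -0.0, -1.0]]
wrist_force: [1.0, 0.3, -1.7]
grip_width: 0.482
grasp_force: 40.8
```

Request:
arm_command([
  {"tx":-0.32,"ty":-0.91,"tz":0,"rx":0,"ry":0,"rz":0,"gripper":1},
  {"tx":-0.3,"ty":-0.92,"tz":0,"rx":0,"ry":0,"rz":0,"gripper":1},
  {"tx":0,"ty":0,"tz":0.9,"rx":0,"ry":0,"rz":0,"gripper":1},
  {"tx":0,"ty":0,"tz":0.9,"rx":0,"ry":0,"rz":0,"gripper":1},
  {"tx":0,"ty":0,"tz":0.9,"rx":0,"ry":0,"rz":0,"gripper":1},
  {"tx":0,"ty":0,"tz":0.9,"rx":0,"ry":0,"rz":0,"gripper":1},
  {"tx":0,"ty":0,"tz":0.7,"rx":0,"ry":0,"rz":0,"gripper":1},
  {"tx":0,"ty":0,"tz":0,"rx":0,"ry":0,"rz":0,"gripper":1},
])

```text
t: 32.2
tool_pos: [0.4288, 0.2545, 0.0535]
ee_rot: [[1.0, 0.02, -0.004], [0.02, -1.0, -0.003], [-0.004, 0.002, -1.0]]
wrist_force: [0.7, -0.9, -0.7]
grip_width: 0.481
grasp_force: 40.8
```

Run:
```python
from h import *
need([.4291,.2552,.0248],1.25)
im,c=snap("wrist","w10")
need([.4291,.2552,.0248],1.25)
```

```text
t=32.20 at [0.4288 0.2545 0.0535] yaw 1.16 j7 -89 w 0.481 F [ 0.706  -0.8973 -0.7043] gf 40.8
 SHIFT [ 0.0124 -0.0253  0.9577]  TURN [ 0.0306  0.0462 -0.0199] | shift if turned first [ 0.0089 -0.0229  0.9578]
t=32.25 at [0.4299 0.2549 0.0549] yaw 1.14 j7 -89 w 0.477 F [ 0.0968  0.124  -0.2544] gf 40.8
 SHIFT [-0.0239 -0.0129  1.005 ]  TURN [ 0.0168  0.0223 -0.0246] | shift if turned first [-0.0256 -0.0116  1.0049]
```

View pics/w10.png

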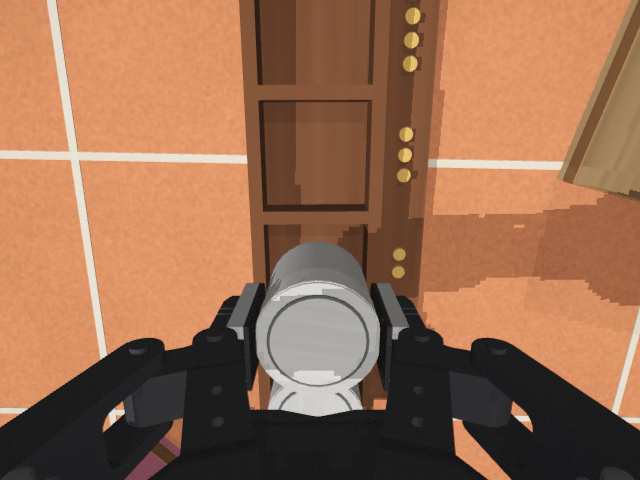

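The picture shows the second tin held over pocket 2 (pocket at col 316, two studs at rows 255–272), with tin 1 standing in pocket 1 below it.

Request:
arm_command([
  {"tx":0,"ty":0,"tz":0.25,"rx":0,"ry":0,"rz":0,"gripper":1},
  {"tx":0,"ty":0,"tz":0.25,"rx":0,"ry":0,"rz":0,"gripper":1},
  {"tx":0,"ty":0,"tz":0.2,"rx":0,"ry":0,"rz":0,"gripper":1},
  {"tx":0,"ty":0,"tz":0.15,"rx":0,"ry":0,"rz":0,"gripper":1},
  {"tx":0,"ty":0,"tz":0.1,"rx":0,"ry":0,"rz":0,"gripper":1},
  {"tx":0,"ty":0,"tz":0.05,"rx":0,"ry":0,"rz":0,"gripper":1},
  {"tx":0,"ty":0,"tz":0,"rx":0,"ry":0,"rz":0,"gripper":1},
  {"tx":0,"ty":0,"tz":0,"rx":0,"ry":0,"rz":0,"gripper":1},
])

```text
t: 33.05
tool_pos: [0.4305, 0.2555, 0.0256]
ee_rot: [[1.0, 0.02, 0.0], [0.02, -1.0, 0.0], [0.0, -0.0, -1.0]]
wrist_force: [-0.7, 0.4, -1.7]
grip_width: 0.478
grasp_force: 40.8
```

Request:
arm_command([
  {"tx":0,"ty":0,"tz":0,"rx":0,"ry":0,"rz":0,"gripper":-0.4},
  {"tx":0,"ty":0,"tz":0,"rx":0,"ry":0,"rz":0,"gripper":-0.4},
  {"tx":0,"ty":0,"tz":0,"rx":0,"ry":0,"rz":0,"gripper":-0.4},
  {"tx":0,"ty":0,"tz":-0.2,"rx":0,"ry":0,"rz":0,"gripper":-0.4},
  {"tx":0,"ty":0,"tz":-0.8,"rx":0,"ry":0,"rz":0,"gripper":-0.4},
  {"tx":0,"ty":0,"tz":-1,"rx":0,"ry":0,"rz":0,"gripper":-0.4},
  {"tx":0,"ty":0,"tz":-1,"rx":0,"ry":0,"rz":0,"gripper":-0.4},
  {"tx":0,"ty":0,"tz":-1,"rx":0,"ry":0,"rz":0,"gripper":-0.4},
])

```text
t: 33.85
tool_pos: [0.4303, 0.2552, 0.147]
ee_rot: [[1.0, 0.019, -0.0], [0.019, -1.0, -0.0], [-0.0, 0.0, -1.0]]
wrist_force: [0.4, 0.6, 0.3]
grip_width: 0.698
grasp_force: 0.0
```

Request:
arm_command([
  {"tx":0.43,"ty":0.95,"tz":-0.25,"rx":0,"ry":0,"rz":0,"gripper":-0.4},
  {"tx":0.43,"ty":0.95,"tz":-0.25,"rx":0,"ry":0,"rz":0,"gripper":-0.4},
  {"tx":0.43,"ty":0.95,"tz":-0.25,"rx":0,"ry":0,"rz":0,"gripper":-0.4},
  {"tx":0.43,"ty":0.95,"tz":-0.25,"rx":0,"ry":0,"rz":0,"gripper":-0.4},
  {"tx":0.43,"ty":0.95,"tz":-0.25,"rx":0,"ry":0,"rz":0,"gripper":-0.4},
  {"tx":0.43,"ty":0.95,"tz":-0.25,"rx":0,"ry":0,"rz":0,"gripper":-0.4},
  {"tx":0.43,"ty":0.95,"tz":-0.25,"rx":0,"ry":0,"rz":0,"gripper":-0.4},
  {"tx":0.43,"ty":0.95,"tz":-0.25,"rx":0,"ry":0,"rz":0,"gripper":-0.4},
])

```text
t: 34.65
tool_pos: [0.5383, 0.0283, 0.2063]
ee_rot: [[1.0, 0.02, 0.0], [0.02, -1.0, 0.0], [0.0, -0.0, -1.0]]
wrist_force: [0.4, 1.3, 0.3]
grip_width: 0.702
grasp_force: 0.0
```

Request:
arm_command([
  {"tx":0,"ty":0,"tz":0,"rx":0,"ry":0,"rz":0.99,"gripper":-0.4},
  {"tx":0,"ty":0,"tz":0,"rx":0,"ry":0,"rz":0.99,"gripper":-0.4},
  {"tx":0,"ty":0,"tz":0,"rx":0,"ry":0,"rz":0.99,"gripper":-0.4},
  {"tx":0,"ty":0,"tz":0,"rx":0,"ry":0,"rz":0,"gripper":-0.4},
  {"tx":0,"ty":0,"tz":0,"rx":0,"ry":0,"rz":0,"gripper":-0.4},
  {"tx":0,"ty":0,"tz":0,"rx":0,"ry":0,"rz":0,"gripper":-0.4},
  {"tx":0,"ty":0,"tz":0,"rx":0,"ry":0,"rz":0,"gripper":-0.4},
  {"tx":0,"ty":0,"tz":0,"rx":0,"ry":0,"rz":0,"gripper":-0.4},
])

```text
t: 35.45
tool_pos: [0.5381, 0.0296, 0.2056]
ee_rot: [[0.976, -0.216, 0.0], [-0.216, -0.976, 0.0], [0.0, -0.0, -1.0]]
wrist_force: [0.4, 0.3, 0.3]
grip_width: 0.7
grasp_force: 0.0
```

Run:
```python
from h import *
need([.538,.0305,.081],-12.4)
im,c=snap("wrist","w11")
for t in("tin1","tier"):
  for r in landmark_of(t,"wrist")[:3]:
    print(t,np.round(r["pixel"],1),round(r["confidence"],2),atz(c,r["pixel"],.054)[:2])
a=np.radians(-12.4);R=np.array([[np.cos(a),-np.sin(a)],[np.sin(a),np.cos(a)]])
for hx,hy,z in((.08,.006,.110),(.088,.088,.120),(.08,.08,.12)):
    q=np.array([[hx*s,hy*t] for s,t in((-1,-1),(1,-1),(1,1),(-1,1))])@R.T+[.538,.0305]
    cv2.polylines(im,[np.int32(proj(c,np.c_[q,np.full(4,z)])[:,::-1])],True,(0,255,0),1)
cv2.imwrite('pics/w11m.png',im)
```

```text
t=35.45 at [0.5381 0.0296 0.2056] yaw -12.45 j7 -84 w 0.700 F [0.4165 0.3098 0.3386] gf 0.0
 SHIFT [-0.0085 -0.0283  4.1521]  TURN [-0.002  -0.     -0.0104] | shift if turned first [-0.0085 -0.029   4.1521]
tin1 [356.3 120.5] 0.7 [0.4539 0.2207]
tier [213.9 315.6] 0.97 [0.5397 0.0305]
```

View pics/w11m.png

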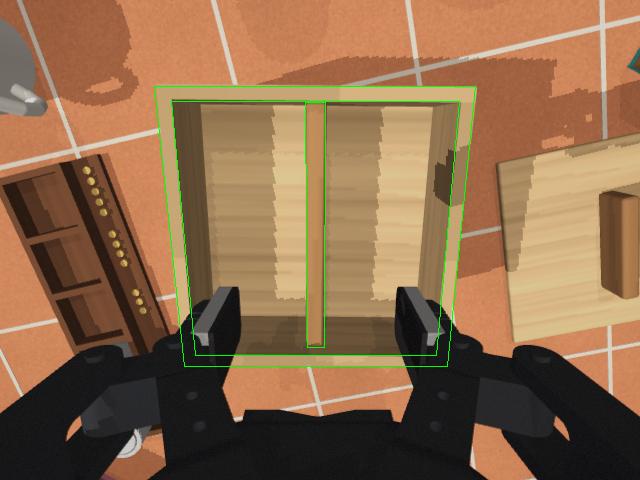

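The overlay fits the empty tier (rim corners at (87,155), (88,476)), so its pose is (0.538, 0.0305) with yaw -12.4°. I'm gripping the divider.

Request:
arm_command([
  {"tx":0,"ty":0,"tz":0.7,"rx":0,"ry":0,"rz":0,"gripper":-0.4},
  {"tx":0,"ty":0,"tz":0.9,"rx":0,"ry":0,"rz":0,"gripper":-0.4},
  {"tx":0,"ty":0,"tz":0.9,"rx":0,"ry":0,"rz":0,"gripper":-0.4},
  {"tx":0,"ty":0,"tz":0.9,"rx":0,"ry":0,"rz":0,"gripper":-0.4},
  {"tx":0,"ty":0,"tz":0.5,"rx":0,"ry":0,"rz":0,"gripper":-0.4},
  {"tx":0,"ty":0,"tz":0.25,"rx":0,"ry":0,"rz":0,"gripper":-0.4},
  {"tx":0,"ty":0,"tz":0,"rx":0,"ry":0,"rz":0,"gripper":1},
  {"tx":0,"ty":0,"tz":0,"rx":0,"ry":0,"rz":0,"gripper":1},
], squeeze=60)

```text
t: 36.4
tool_pos: [0.5389, 0.0294, 0.0819]
ee_rot: [[0.976, -0.216, 0.001], [-0.216, -0.976, 0.0], [0.001, -0.0, -1.0]]
wrist_force: [-0.6, 0.3, 0.4]
grip_width: 0.369
grasp_force: 0.0
```

Request:
arm_command([
  {"tx":0,"ty":0,"tz":0,"rx":0,"ry":0,"rz":0,"gripper":1},
  {"tx":0,"ty":0,"tz":0,"rx":0,"ry":0,"rz":0,"gripper":1},
  {"tx":0,"ty":0,"tz":0,"rx":0,"ry":0,"rz":0,"gripper":1},
  {"tx":0,"ty":0,"tz":0,"rx":0,"ry":0,"rz":0,"gripper":1},
  {"tx":0,"ty":0,"tz":0,"rx":0,"ry":0,"rz":0,"gripper":1},
  {"tx":0,"ty":0,"tz":0,"rx":0,"ry":0,"rz":0,"gripper":1},
  {"tx":0,"ty":0,"tz":0,"rx":0,"ry":0,"rz":0,"gripper":1},
  {"tx":0,"ty":0,"tz":0,"rx":0,"ry":0,"rz":0,"gripper":1},
])

```text
t: 37.2
tool_pos: [0.5391, 0.0298, 0.0822]
ee_rot: [[0.976, -0.216, 0.002], [-0.216, -0.976, 0.001], [0.002, -0.001, -1.0]]
wrist_force: [-1.0, 0.4, 6.3]
grip_width: 0.13
grasp_force: 59.9
```

Request:
arm_command([
  {"tx":0,"ty":0,"tz":-0.1,"rx":0,"ry":0,"rz":0,"gripper":1},
  {"tx":0,"ty":0,"tz":-0.2,"rx":0,"ry":0,"rz":0,"gripper":1},
  {"tx":0,"ty":0,"tz":-0.3,"rx":0,"ry":0,"rz":0,"gripper":1},
  {"tx":0,"ty":0,"tz":-0.6,"rx":0,"ry":0,"rz":0,"gripper":1},
  {"tx":0,"ty":0,"tz":-0.8,"rx":0,"ry":0,"rz":0,"gripper":1},
  {"tx":0,"ty":0,"tz":-0.8,"rx":0,"ry":0,"rz":0,"gripper":1},
  {"tx":0,"ty":0,"tz":0,"rx":0,"ry":0,"rz":0,"gripper":1},
  {"tx":0,"ty":0,"tz":0,"rx":0,"ry":0,"rz":0,"gripper":1},
])

```text
t: 38.0
tool_pos: [0.5379, 0.0299, 0.165]
ee_rot: [[0.976, -0.216, 0.0], [-0.216, -0.976, 0.001], [0.0, -0.001, -1.0]]
wrist_force: [0.3, 0.4, -4.4]
grip_width: 0.13
grasp_force: 58.8
```

Run:
```python
from h import *
need([.25,-.42,.16],-45)
im,c=snap("top")
for r in landmark_of("lid","top")[:2]:print("lid",np.round(r["pixel"],1),round(r["confidence"],2),atz(c,r["pixel"],0)[:2])
need([.25,-.42,.16],-45)
```

```text
t=38.00 at [0.5379 0.0299 0.165 ] yaw -12.46 j7 -81 w 0.130 F [ 0.2725  0.368  -4.442 ] gf 58.8
 SHIFT [-6.1366 16.7132  0.1556]  TURN [-0.0076 -0.0004  7.0996] | shift if turned first [ 3.8172 17.3901  0.1663]
lid [248.8 401.6] 0.95 [ 0.4457 -0.2116]
lid [217.3 227.5] 0.64 [0.5437 0.2613]
t=38.10 at [0.5371 0.0298 0.1639] yaw -12.46 j7 -81 w 0.128 F [ 0.3736  0.1139 -5.2719] gf 58.8
 SHIFT [-6.1088 16.7055  0.1509]  TURN [0.0126 0.0217 7.0987] | shift if turned first [ 3.8351 17.3692  0.1313]
```

Request:
arm_command([
  {"tx":0,"ty":0,"tz":0,"rx":0,"ry":0,"rz":0.89,"gripper":1},
  {"tx":0,"ty":0,"tz":0,"rx":0,"ry":0,"rz":0.89,"gripper":1},
  {"tx":0,"ty":0,"tz":0,"rx":0,"ry":0,"rz":0.89,"gripper":1},
  {"tx":0,"ty":0,"tz":0,"rx":0,"ry":0,"rz":0.89,"gripper":1},
  {"tx":0,"ty":0,"tz":0,"rx":0,"ry":0,"rz":0.89,"gripper":1},
  {"tx":0,"ty":0,"tz":0,"rx":0,"ry":0,"rz":0.89,"gripper":1},
  {"tx":0,"ty":0,"tz":0,"rx":0,"ry":0,"rz":0.89,"gripper":1},
  {"tx":0,"ty":0,"tz":0,"rx":0,"ry":0,"rz":0.89,"gripper":1},
])

```text
t: 38.9
tool_pos: [0.5372, 0.0295, 0.1638]
ee_rot: [[0.704, -0.711, -0.002], [-0.711, -0.704, -0.001], [-0.001, 0.002, -1.0]]
wrist_force: [0.0, 0.1, -4.6]
grip_width: 0.127
grasp_force: 58.6
```

Request:
arm_command([
  {"tx":0.21,"ty":0.96,"tz":0,"rx":0,"ry":0,"rz":0,"gripper":1},
  {"tx":0.21,"ty":0.96,"tz":0,"rx":0,"ry":0,"rz":0,"gripper":1},
  {"tx":0.21,"ty":0.96,"tz":0,"rx":0,"ry":0,"rz":0,"gripper":1},
  {"tx":0.21,"ty":0.96,"tz":0,"rx":0,"ry":0,"rz":0,"gripper":1},
  {"tx":0.21,"ty":0.96,"tz":0,"rx":0,"ry":0,"rz":0,"gripper":1},
  {"tx":0.21,"ty":0.96,"tz":0,"rx":0,"ry":0,"rz":0,"gripper":1},
  {"tx":0.21,"ty":0.96,"tz":0,"rx":0,"ry":0,"rz":0,"gripper":1},
  {"tx":0.21,"ty":0.96,"tz":0,"rx":0,"ry":0,"rz":0,"gripper":1},
])

```text
t: 39.7
tool_pos: [0.409, -0.1694, 0.1642]
ee_rot: [[0.706, -0.708, -0.002], [-0.708, -0.706, 0.0], [-0.001, 0.001, -1.0]]
wrist_force: [1.0, 0.1, -4.8]
grip_width: 0.129
grasp_force: 58.9
```

Request:
arm_command([
  {"tx":0.21,"ty":0.96,"tz":0,"rx":0,"ry":0,"rz":0,"gripper":1},
  {"tx":0.21,"ty":0.96,"tz":0,"rx":0,"ry":0,"rz":0,"gripper":1},
  {"tx":0.21,"ty":0.96,"tz":0,"rx":0,"ry":0,"rz":0,"gripper":1},
  {"tx":0.21,"ty":0.96,"tz":0,"rx":0,"ry":0,"rz":0,"gripper":1},
  {"tx":0.21,"ty":0.96,"tz":0,"rx":0,"ry":0,"rz":0,"gripper":1},
  {"tx":0.21,"ty":0.96,"tz":0,"rx":0,"ry":0,"rz":0,"gripper":1},
  {"tx":0.21,"ty":0.96,"tz":0,"rx":0,"ry":0,"rz":0,"gripper":1},
  {"tx":0.21,"ty":0.96,"tz":0,"rx":0,"ry":0,"rz":0,"gripper":1},
])

```text
t: 40.5
tool_pos: [0.2815, -0.3674, 0.1641]
ee_rot: [[0.706, -0.708, -0.001], [-0.708, -0.706, 0.001], [-0.002, 0.0, -1.0]]
wrist_force: [0.6, -0.6, -3.9]
grip_width: 0.13
grasp_force: 58.9
```

Request:
arm_command([
  {"tx":0.21,"ty":0.96,"tz":0,"rx":0,"ry":0,"rz":0,"gripper":1},
  {"tx":0.21,"ty":0.96,"tz":0,"rx":0,"ry":0,"rz":0,"gripper":1},
  {"tx":0,"ty":0,"tz":0,"rx":0,"ry":0,"rz":0,"gripper":1},
  {"tx":0,"ty":0,"tz":0.6,"rx":0,"ry":0,"rz":0,"gripper":1},
  {"tx":0,"ty":0,"tz":0.9,"rx":0,"ry":0,"rz":0,"gripper":1},
  {"tx":0,"ty":0,"tz":0.9,"rx":0,"ry":0,"rz":0,"gripper":1},
  {"tx":0,"ty":0,"tz":0.6,"rx":0,"ry":0,"rz":0,"gripper":1},
  {"tx":0,"ty":0,"tz":0.4,"rx":0,"ry":0,"rz":0,"gripper":1},
])

```text
t: 41.3
tool_pos: [0.2503, -0.4151, 0.0609]
ee_rot: [[0.706, -0.708, -0.002], [-0.708, -0.706, 0.003], [-0.003, -0.0, -1.0]]
wrist_force: [0.4, -0.2, -3.7]
grip_width: 0.132
grasp_force: 59.2
```

Request:
arm_command([
  {"tx":0,"ty":0,"tz":0.3,"rx":0,"ry":0,"rz":0,"gripper":1},
  {"tx":0,"ty":0,"tz":0.3,"rx":0,"ry":0,"rz":0,"gripper":1},
  {"tx":0,"ty":0,"tz":0.2,"rx":0,"ry":0,"rz":0,"gripper":1},
  {"tx":0,"ty":0,"tz":0.1,"rx":0,"ry":0,"rz":0,"gripper":1},
  {"tx":0,"ty":0,"tz":0,"rx":0,"ry":0,"rz":0,"gripper":1},
  {"tx":0,"ty":0,"tz":0,"rx":0,"ry":0,"rz":0,"gripper":1},
  {"tx":0,"ty":0,"tz":0,"rx":0,"ry":0,"rz":0,"gripper":1},
  {"tx":0,"ty":0,"tz":0,"rx":0,"ry":0,"rz":0,"gripper":1},
])

```text
t: 42.1
tool_pos: [0.251, -0.4168, 0.0363]
ee_rot: [[0.706, -0.708, 0.0], [-0.708, -0.706, -0.0], [0.001, -0.0, -1.0]]
wrist_force: [-0.1, 0.4, -4.2]
grip_width: 0.128
grasp_force: 59.2
```

Request:
arm_command([
  {"tx":0,"ty":0,"tz":0.15,"rx":0,"ry":0,"rz":0,"gripper":1},
  {"tx":0,"ty":0,"tz":0.11,"rx":0,"ry":0,"rz":0,"gripper":1},
  {"tx":0,"ty":0,"tz":0,"rx":0,"ry":0,"rz":0,"gripper":1},
  {"tx":0,"ty":0,"tz":0,"rx":0,"ry":0,"rz":0,"gripper":1},
  {"tx":0,"ty":0,"tz":0,"rx":0,"ry":0,"rz":0,"gripper":-0.4},
  {"tx":0,"ty":0,"tz":0,"rx":0,"ry":0,"rz":0,"gripper":-0.4},
  {"tx":0,"ty":0,"tz":0,"rx":0,"ry":0,"rz":0,"gripper":-0.4},
  {"tx":0,"ty":0,"tz":0,"rx":0,"ry":0,"rz":0,"gripper":-0.4},
])

```text
t: 42.9
tool_pos: [0.2509, -0.4168, 0.0283]
ee_rot: [[0.706, -0.709, 0.0], [-0.709, -0.706, -0.0], [0.0, 0.0, -1.0]]
wrist_force: [-0.1, 0.6, 0.5]
grip_width: 0.7
grasp_force: 0.0
```

Request:
arm_command([
  {"tx":0,"ty":0,"tz":-0.3,"rx":0,"ry":0,"rz":0,"gripper":-0.4},
  {"tx":0,"ty":0,"tz":-0.9,"rx":0,"ry":0,"rz":0,"gripper":-0.4},
  {"tx":0,"ty":0,"tz":-1,"rx":0,"ry":0,"rz":0,"gripper":-0.4},
  {"tx":0,"ty":0,"tz":-1,"rx":0,"ry":0,"rz":-0.99,"gripper":-0.4},
  {"tx":0,"ty":0,"tz":-1,"rx":0,"ry":0,"rz":-0.99,"gripper":-0.4},
  {"tx":0,"ty":0,"tz":-1,"rx":0,"ry":0,"rz":-0.99,"gripper":-0.4},
  {"tx":0,"ty":0,"tz":-1,"rx":0,"ry":0,"rz":-0.99,"gripper":-0.4},
  {"tx":0,"ty":0,"tz":-1,"rx":0,"ry":0,"rz":-0.99,"gripper":-0.4},
])

```text
t: 43.7
tool_pos: [0.2502, -0.4165, 0.2458]
ee_rot: [[0.925, -0.379, 0.0], [-0.379, -0.925, 0.0], [-0.0, -0.0, -1.0]]
wrist_force: [0.3, -0.1, -0.2]
grip_width: 0.698
grasp_force: 0.0
```

Request:
arm_command([
  {"tx":0,"ty":0,"tz":0,"rx":0,"ry":0,"rz":-0.99,"gripper":-0.4},
  {"tx":0,"ty":0,"tz":0,"rx":0,"ry":0,"rz":-0.99,"gripper":-0.4},
  {"tx":0,"ty":0,"tz":0,"rx":0,"ry":0,"rz":-0.99,"gripper":-0.4},
  {"tx":0,"ty":0,"tz":0,"rx":0,"ry":0,"rz":-0.99,"gripper":-0.4},
  {"tx":0,"ty":0,"tz":0,"rx":0,"ry":0,"rz":-0.99,"gripper":-0.4},
  {"tx":0,"ty":0,"tz":0,"rx":0,"ry":0,"rz":-0.99,"gripper":-0.4},
  {"tx":0,"ty":0,"tz":0,"rx":0,"ry":0,"rz":-0.99,"gripper":-0.4},
  {"tx":0,"ty":0,"tz":0,"rx":0,"ry":0,"rz":-0.99,"gripper":-0.4},
])

```text
t: 44.5
tool_pos: [0.2504, -0.4166, 0.2446]
ee_rot: [[0.97, 0.242, 0.0], [0.242, -0.97, -0.0], [0.0, 0.0, -1.0]]
wrist_force: [-0.2, -0.1, -0.4]
grip_width: 0.702
grasp_force: 0.0
```

Request:
arm_command([
  {"tx":0,"ty":0,"tz":0,"rx":0,"ry":0,"rz":-0.99,"gripper":-0.4},
  {"tx":0,"ty":0,"tz":0,"rx":0,"ry":0,"rz":-0.99,"gripper":-0.4},
  {"tx":0,"ty":0,"tz":0,"rx":0,"ry":0,"rz":-0.99,"gripper":-0.4},
  {"tx":0,"ty":0,"tz":0,"rx":0,"ry":0,"rz":-0.99,"gripper":-0.4},
  {"tx":0,"ty":0,"tz":0,"rx":0,"ry":0,"rz":-0.99,"gripper":-0.4},
  {"tx":0,"ty":0,"tz":0,"rx":0,"ry":0,"rz":-0.99,"gripper":-0.4},
  {"tx":0,"ty":0,"tz":0,"rx":0,"ry":0,"rz":-0.99,"gripper":-0.4},
  {"tx":0,"ty":0,"tz":0,"rx":0,"ry":0,"rz":-0.99,"gripper":-0.4},
])

```text
t: 45.3
tool_pos: [0.2503, -0.4166, 0.2447]
ee_rot: [[0.639, 0.77, -0.0], [0.77, -0.639, -0.0], [-0.0, 0.0, -1.0]]
wrist_force: [0.5, 0.2, 0.1]
grip_width: 0.697
grasp_force: 0.0
```

Request:
arm_command([
  {"tx":0,"ty":0,"tz":0,"rx":0,"ry":0,"rz":-0.99,"gripper":-0.4},
  {"tx":0,"ty":0,"tz":0,"rx":0,"ry":0,"rz":-0.99,"gripper":-0.4},
  {"tx":0,"ty":0,"tz":0,"rx":0,"ry":0,"rz":-0.99,"gripper":-0.4},
  {"tx":0,"ty":0,"tz":0,"rx":0,"ry":0,"rz":-0.99,"gripper":-0.4},
  {"tx":0,"ty":0,"tz":0,"rx":0,"ry":0,"rz":-0.99,"gripper":-0.4},
  {"tx":0,"ty":0,"tz":0,"rx":0,"ry":0,"rz":-0.99,"gripper":-0.4},
  {"tx":0,"ty":0,"tz":0,"rx":0,"ry":0,"rz":0,"gripper":-0.4},
  {"tx":0,"ty":0,"tz":0,"rx":0,"ry":0,"rz":0,"gripper":-0.4},
])

```text
t: 46.1
tool_pos: [0.2505, -0.4166, 0.2445]
ee_rot: [[0.221, 0.975, 0.0], [0.975, -0.221, -0.0], [-0.0, 0.0, -1.0]]
wrist_force: [0.7, 0.0, -0.2]
grip_width: 0.701
grasp_force: 0.0
```

Run:
```python
from h import *
need([.538,.0305,.24],77.6)
```

```text
t=46.10 at [ 0.2505 -0.4166  0.2445] yaw 77.26 j7 51 w 0.701 F [ 0.6744  0.0151 -0.1618] gf 0.0
 SHIFT [16.6514  6.0579  0.1489]  TURN [ 0.0022  0.0019 -0.075 ] | shift if turned first [16.6147  6.1578  0.1504]
```

Request:
arm_command([
  {"tx":0.98,"ty":0.36,"tz":0,"rx":0,"ry":0,"rz":-0.07,"gripper":-0.4},
  {"tx":0.98,"ty":0.36,"tz":0,"rx":0,"ry":0,"rz":0,"gripper":-0.4},
  {"tx":0.98,"ty":0.36,"tz":0,"rx":0,"ry":0,"rz":0,"gripper":-0.4},
  {"tx":0.98,"ty":0.36,"tz":0,"rx":0,"ry":0,"rz":0,"gripper":-0.4},
  {"tx":0.98,"ty":0.36,"tz":0,"rx":0,"ry":0,"rz":0,"gripper":-0.4},
  {"tx":0.98,"ty":0.36,"tz":0,"rx":0,"ry":0,"rz":0,"gripper":-0.4},
  {"tx":0.98,"ty":0.36,"tz":0,"rx":0,"ry":0,"rz":0,"gripper":-0.4},
  {"tx":0.98,"ty":0.36,"tz":0,"rx":0,"ry":0,"rz":0,"gripper":-0.4},
])

```text
t: 46.9
tool_pos: [0.3858, -0.2042, 0.2444]
ee_rot: [[0.215, 0.977, 0.0], [0.977, -0.215, -0.0], [-0.0, 0.0, -1.0]]
wrist_force: [-0.1, -1.2, 0.6]
grip_width: 0.697
grasp_force: 0.0
```

Request:
arm_command([
  {"tx":0.98,"ty":0.36,"tz":0,"rx":0,"ry":0,"rz":0,"gripper":-0.4},
  {"tx":0.98,"ty":0.36,"tz":0,"rx":0,"ry":0,"rz":0,"gripper":-0.4},
  {"tx":0.98,"ty":0.36,"tz":0,"rx":0,"ry":0,"rz":0,"gripper":-0.4},
  {"tx":0.98,"ty":0.36,"tz":0,"rx":0,"ry":0,"rz":0,"gripper":-0.4},
  {"tx":0.98,"ty":0.36,"tz":0,"rx":0,"ry":0,"rz":0,"gripper":-0.4},
  {"tx":0.98,"ty":0.36,"tz":0,"rx":0,"ry":0,"rz":0,"gripper":-0.4},
  {"tx":0.98,"ty":0.36,"tz":0,"rx":0,"ry":0,"rz":0,"gripper":-0.4},
  {"tx":0.98,"ty":0.36,"tz":0,"rx":0,"ry":0,"rz":0,"gripper":-0.4},
])

```text
t: 47.7
tool_pos: [0.5203, 0.0072, 0.2443]
ee_rot: [[0.215, 0.977, 0.0], [0.977, -0.215, -0.0], [-0.0, 0.0, -1.0]]
wrist_force: [-0.2, -0.2, 0.3]
grip_width: 0.7
grasp_force: 0.0
```

Request:
arm_command([
  {"tx":0.94,"ty":0.4,"tz":0,"rx":0,"ry":0,"rz":0,"gripper":-0.4},
  {"tx":0,"ty":0,"tz":0.4,"rx":0,"ry":0,"rz":0,"gripper":-0.4},
  {"tx":0,"ty":0,"tz":0.6,"rx":0,"ry":0,"rz":0,"gripper":-0.4},
  {"tx":0,"ty":0,"tz":0.6,"rx":0,"ry":0,"rz":0,"gripper":-0.4},
  {"tx":0,"ty":0,"tz":0.2,"rx":0,"ry":0,"rz":0,"gripper":-0.4},
  {"tx":0,"ty":0,"tz":0,"rx":0,"ry":0,"rz":0,"gripper":-0.4},
  {"tx":0,"ty":0,"tz":0,"rx":0,"ry":0,"rz":0,"gripper":-0.4},
  {"tx":0,"ty":0,"tz":0,"rx":0,"ry":0,"rz":0,"gripper":-0.4},
])

```text
t: 48.5
tool_pos: [0.5381, 0.0311, 0.1911]
ee_rot: [[0.213, 0.977, 0.002], [0.977, -0.213, 0.0], [0.001, 0.002, -1.0]]
wrist_force: [0.4, 0.1, 0.9]
grip_width: 0.705
grasp_force: 0.0
```

Run:
```python
from h import *
need([.538,.0305,.024],77.6)
im,c=snap("wrist","w12")
for r in landmark_of("tin3","wrist")[:6]:
    print(np.round(r["pixel"],1),round(r["confidence"],2),atz(c,r["pixel"],.005)[:2])
for e in tins(im,c,.051,(60,420,120,520)):print(" hough",np.round(e,1),atz(c,e[:2],.051))
cc=np.array([.538,.0305]);a=np.radians(-12.4);ex=np.array([np.cos(a),np.sin(a)]);ey=np.array([-ex[1],ex[0]])
print([cc+k*.05*ey for k in(-1,0,1)])
m=im.copy();R=np.c_[ex,ey]
for h,z in((.088,.06),(.08,.06)):
    q=np.array([[h*s,h*t] for s,t in((-1,-1),(1,-1),(1,1),(-1,1))])@R.T+cc
    cv2.polylines(m,[np.int32(proj(c,np.c_[q,np.full(4,z)])[:,::-1])],True,(0,255,0),1)
cv2.imwrite('pics/w12m.png',m)
```

```text
t=48.50 at [0.5381 0.0311 0.1911] yaw 77.70 j7 -14 w 0.705 F [0.3687 0.1476 0.8501] gf 0.0
 SHIFT [-0.0231 -0.0089  5.5708]  TURN [ 0.0192 -0.0066  0.0209] | shift if turned first [-0.0201 -0.0002  5.5708]
[265.8 300.1] 0.89 [ 0.5112 -0.0173]
[209.9 335.8] 0.85 [0.5526 0.0258]
[148.9 344.5] 0.76 [0.5699 0.0745]
 hough [150.  350.   27.3  27.8] [0.571  0.0762 0.051 ]
 hough [282.  297.   27.1  27.8] [ 0.5115 -0.0138  0.051 ]
 hough [222.  339.   26.9  27.8] [0.553  0.0263 0.051 ]
 hough [356.  265.   27.6  27.8] [ 0.471  -0.0719  0.051 ]
 hough [384.  384.   27.3  27.8] [ 0.5621 -0.1193  0.051 ]
[array([ 0.5273, -0.0183]), array([0.538 , 0.0305]), array([0.5487, 0.0793])]
```

View pics/w12m.png

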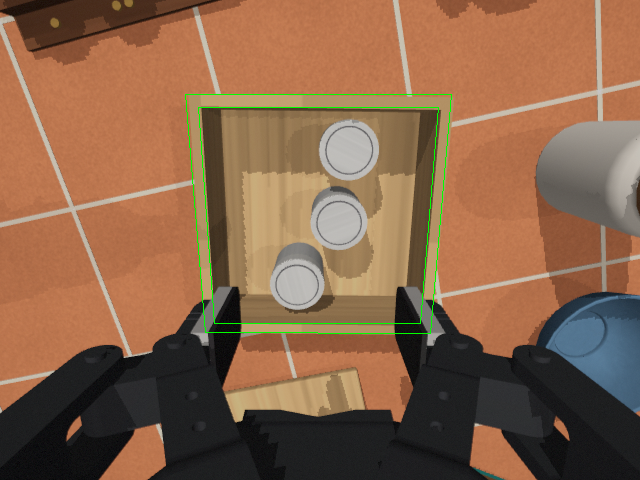

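The overlay fits the base (outer rim corners at (95,186), (96,452)). Three tins stand in it, at (150,350), (222,339) and (282,297), so there are five in all. I'm taking the far one first.

Request:
arm_command([
  {"tx":0.84,"ty":0.38,"tz":0,"rx":0,"ry":0,"rz":0,"gripper":-0.4},
  {"tx":0.85,"ty":0.37,"tz":0,"rx":0,"ry":0,"rz":0,"gripper":-0.4},
  {"tx":0,"ty":0,"tz":0,"rx":0,"ry":0,"rz":0,"gripper":-0.4},
  {"tx":0,"ty":0,"tz":0.6,"rx":0,"ry":0,"rz":0,"gripper":-0.4},
  {"tx":0,"ty":0,"tz":0.9,"rx":0,"ry":0,"rz":0,"gripper":-0.4},
  {"tx":0,"ty":0,"tz":0.6,"rx":0,"ry":0,"rz":0,"gripper":-0.4},
  {"tx":0,"ty":0,"tz":0,"rx":0,"ry":0,"rz":0,"gripper":-0.4},
  {"tx":0,"ty":0,"tz":0,"rx":0,"ry":0,"rz":0,"gripper":-0.4},
], squeeze=40)

```text
t: 49.4
tool_pos: [0.5705, 0.0756, 0.1278]
ee_rot: [[0.213, 0.977, 0.0], [0.977, -0.213, -0.0], [-0.0, 0.0, -1.0]]
wrist_force: [-0.2, 0.1, 0.3]
grip_width: 0.699
grasp_force: 0.0
```

Run:
```python
from h import *
im,c=snap("wrist","w13")
for r in landmark_of("tin3","wrist")[:6]:
    print(np.round(r["pixel"],1),round(r["confidence"],2),atz(c,r["pixel"],.005)[:2])
for e in tins(im,c,.051,(60,420,120,520)):print(" hough",np.round(e,1),atz(c,e[:2],.051))
need([.571,.0757,.024],77.6)
```

```text
[354.1 268.1] 0.95 [ 0.5108 -0.016 ]
[224.4 316.4] 0.68 [0.5692 0.0769]
[296.  309.3] 0.6 [0.5525 0.0248]
 hough [324.  310.   34.7  35.9] [0.5542 0.0265 0.051 ]
 hough [242.  316.   34.2  35.9] [0.5693 0.0779 0.051 ]
 hough [401.  258.   33.7  35.9] [ 0.5083 -0.0213  0.051 ]
t=49.50 at [0.5712 0.0759 0.1286] yaw 77.71 j7 -16 w 0.702 F [-0.6915 -0.3961 -0.5076] gf 0.0
 SHIFT [-0.0108 -0.0132  3.4856]  TURN [ 0.0257 -0.0102  0.0246] | shift if turned first [-0.008  -0.006   3.4856]
```

Request:
arm_command([
  {"tx":0.04,"ty":-0.04,"tz":0.7,"rx":0,"ry":0,"rz":0,"gripper":-0.4},
  {"tx":0,"ty":0,"tz":0.9,"rx":0,"ry":0,"rz":0,"gripper":-0.4},
  {"tx":0,"ty":0,"tz":0.9,"rx":0,"ry":0,"rz":0,"gripper":-0.4},
  {"tx":0,"ty":0,"tz":0.6,"rx":0,"ry":0,"rz":0,"gripper":-0.4},
  {"tx":0,"ty":0,"tz":0.38,"rx":0,"ry":0,"rz":0,"gripper":-0.4},
  {"tx":0,"ty":0,"tz":0,"rx":0,"ry":0,"rz":0,"gripper":1},
  {"tx":0,"ty":0,"tz":0,"rx":0,"ry":0,"rz":0,"gripper":1},
  {"tx":0,"ty":0,"tz":0,"rx":0,"ry":0,"rz":0,"gripper":1},
])

```text
t: 50.3
tool_pos: [0.5703, 0.0776, 0.024]
ee_rot: [[0.213, 0.977, 0.002], [0.977, -0.213, 0.0], [0.001, 0.002, -1.0]]
wrist_force: [-0.5, 0.7, -1.6]
grip_width: 0.481
grasp_force: 40.4
```

Request:
arm_command([
  {"tx":0,"ty":0,"tz":0,"rx":0,"ry":0,"rz":0,"gripper":1},
  {"tx":0,"ty":0,"tz":0,"rx":0,"ry":0,"rz":0,"gripper":1},
  {"tx":0,"ty":0,"tz":-0.2,"rx":0,"ry":0,"rz":0,"gripper":1},
  {"tx":0,"ty":0,"tz":-0.6,"rx":0,"ry":0,"rz":0,"gripper":1},
  {"tx":0,"ty":0,"tz":-1,"rx":0,"ry":0,"rz":0,"gripper":1},
  {"tx":0,"ty":0,"tz":-1,"rx":0,"ry":0,"rz":0,"gripper":1},
  {"tx":0,"ty":0,"tz":-1,"rx":0,"ry":0,"rz":0,"gripper":1},
  {"tx":0,"ty":0,"tz":-1,"rx":0,"ry":0,"rz":0.98,"gripper":1},
])

```text
t: 51.1
tool_pos: [0.5692, 0.0773, 0.1686]
ee_rot: [[0.29, 0.957, 0.0], [0.957, -0.29, 0.0], [0.0, 0.0, -1.0]]
wrist_force: [0.9, -0.4, -1.1]
grip_width: 0.479
grasp_force: 40.6
```

Request:
arm_command([
  {"tx":0,"ty":0,"tz":0,"rx":0,"ry":0,"rz":0.98,"gripper":1},
  {"tx":0,"ty":0,"tz":0,"rx":0,"ry":0,"rz":0.98,"gripper":1},
  {"tx":0,"ty":0,"tz":0,"rx":0,"ry":0,"rz":0.98,"gripper":1},
  {"tx":0,"ty":0,"tz":0,"rx":0,"ry":0,"rz":0.98,"gripper":1},
  {"tx":0,"ty":0,"tz":0,"rx":0,"ry":0,"rz":0.98,"gripper":1},
  {"tx":0,"ty":0,"tz":0,"rx":0,"ry":0,"rz":0.98,"gripper":1},
  {"tx":0,"ty":0,"tz":0,"rx":0,"ry":0,"rz":0.98,"gripper":1},
  {"tx":0,"ty":0,"tz":0,"rx":0,"ry":0,"rz":0.98,"gripper":1},
])

```text
t: 51.9
tool_pos: [0.5692, 0.0775, 0.1673]
ee_rot: [[0.797, 0.603, 0.0], [0.603, -0.797, 0.0], [0.0, -0.0, -1.0]]
wrist_force: [-0.9, 0.4, -1.8]
grip_width: 0.482
grasp_force: 40.7
```

Request:
arm_command([
  {"tx":0,"ty":0,"tz":0,"rx":0,"ry":0,"rz":0.98,"gripper":1},
  {"tx":0,"ty":0,"tz":0,"rx":0,"ry":0,"rz":0.98,"gripper":1},
  {"tx":0,"ty":0,"tz":0,"rx":0,"ry":0,"rz":0.98,"gripper":1},
  {"tx":0,"ty":0,"tz":0,"rx":0,"ry":0,"rz":0.98,"gripper":1},
  {"tx":0,"ty":0,"tz":0,"rx":0,"ry":0,"rz":0.98,"gripper":1},
  {"tx":0,"ty":0,"tz":0,"rx":0,"ry":0,"rz":0.98,"gripper":1},
  {"tx":0,"ty":0,"tz":0,"rx":0,"ry":0,"rz":0.98,"gripper":1},
  {"tx":0,"ty":0,"tz":0,"rx":0,"ry":0,"rz":0.98,"gripper":1},
])

```text
t: 52.7
tool_pos: [0.5692, 0.0776, 0.1673]
ee_rot: [[1.0, 0.021, 0.0], [0.021, -1.0, 0.001], [0.0, -0.001, -1.0]]
wrist_force: [1.0, -0.3, -0.7]
grip_width: 0.479
grasp_force: 40.7
```

Request:
arm_command([
  {"tx":0,"ty":0,"tz":0,"rx":0,"ry":0,"rz":0,"gripper":1},
  {"tx":0,"ty":0,"tz":0,"rx":0,"ry":0,"rz":0,"gripper":1},
  {"tx":0,"ty":0,"tz":0,"rx":0,"ry":0,"rz":0,"gripper":1},
  {"tx":0,"ty":0,"tz":0,"rx":0,"ry":0,"rz":0,"gripper":1},
  {"tx":0,"ty":0,"tz":0,"rx":0,"ry":0,"rz":0,"gripper":1},
  {"tx":0,"ty":0,"tz":0,"rx":0,"ry":0,"rz":0,"gripper":1},
  {"tx":0,"ty":0,"tz":0,"rx":0,"ry":0,"rz":0,"gripper":1},
  {"tx":0,"ty":0,"tz":0,"rx":0,"ry":0,"rz":0,"gripper":1},
])

```text
t: 53.5
tool_pos: [0.5694, 0.0774, 0.1668]
ee_rot: [[1.0, 0.024, 0.0], [0.024, -1.0, -0.0], [0.0, 0.0, -1.0]]
wrist_force: [0.1, 0.5, -1.7]
grip_width: 0.478
grasp_force: 40.7
```

Run:
```python
from h import *
im,c=snap("wrist","w14");held(im)
im,c=snap("top","t3")
for t,z in(("rack",0),("lid",0),("pocket1",.006),("tin1",.006)):
    for r in landmark_of(t,"top")[:5]:print(t,np.round(r["pixel"],1),round(r["confidence"],2),atz(c,r["pixel"],z)[:2])
need([.4821,.2564,.17],1.25)
```

```text
held 338.0 313.0 56.6 [-0.0009 -0.0015]
 held 338.0 313.0 45.8 [-0.0009 -0.0015]
rack [237.9 230.9] 0.7 [0.4861 0.2515]
lid [247.4 402.4] 0.83 [ 0.4495 -0.214 ]
pocket1 [197.7 230.7] 0.86 [0.5972 0.2519]
pocket1 [241.1 228. ] 0.64 [0.4765 0.2583]
pocket1 [217.8 226.7] 0.61 [0.5411 0.2624]
pocket1 [260.4 229. ] 0.58 [0.4238 0.2551]
tin1 [227.3 330.9] 0.73 [ 0.5081 -0.0217]
tin1 [193.2 289.2] 0.53 [0.6061 0.0907]
tin1 [212.3 310.6] 0.52 [0.551  0.0328]
t=53.80 at [0.5694 0.0774 0.1668] yaw 1.37 j7 -82 w 0.479 F [ 0.2384 -0.3893 -1.474 ] gf 40.7
 SHIFT [-2.7661 -6.0338 -0.1069]  TURN [ 0.0004 -0.0005  0.0254] | shift if turned first [-2.7783 -6.0282 -0.1066]
```

Request:
arm_command([
  {"tx":-0.393,"ty":-0.862,"tz":0,"rx":0,"ry":0,"rz":0.02,"gripper":1},
  {"tx":-0.393,"ty":-0.862,"tz":0,"rx":0,"ry":0,"rz":0,"gripper":1},
  {"tx":-0.393,"ty":-0.862,"tz":0,"rx":0,"ry":0,"rz":0,"gripper":1},
  {"tx":-0.393,"ty":-0.862,"tz":0,"rx":0,"ry":0,"rz":0,"gripper":1},
  {"tx":-0.393,"ty":-0.862,"tz":0,"rx":0,"ry":0,"rz":0,"gripper":1},
  {"tx":-0.393,"ty":-0.862,"tz":0,"rx":0,"ry":0,"rz":0,"gripper":1},
  {"tx":-0.393,"ty":-0.862,"tz":0,"rx":0,"ry":0,"rz":0,"gripper":1},
  {"tx":0,"ty":0,"tz":0,"rx":0,"ry":0,"rz":0,"gripper":1},
])

```text
t: 54.6
tool_pos: [0.4805, 0.2613, 0.1665]
ee_rot: [[1.0, 0.029, -0.002], [0.029, -1.0, 0.002], [-0.001, -0.002, -1.0]]
wrist_force: [-0.1, -0.4, -1.9]
grip_width: 0.476
grasp_force: 40.8
```

Request:
arm_command([
  {"tx":0,"ty":0,"tz":0.6,"rx":0,"ry":0,"rz":0,"gripper":1},
  {"tx":0,"ty":0,"tz":0.9,"rx":0,"ry":0,"rz":0,"gripper":1},
  {"tx":0,"ty":0,"tz":0.9,"rx":0,"ry":0,"rz":0,"gripper":1},
  {"tx":0,"ty":0,"tz":0.9,"rx":0,"ry":0,"rz":0,"gripper":1},
  {"tx":0,"ty":0,"tz":0.5,"rx":0,"ry":0,"rz":0,"gripper":1},
  {"tx":0,"ty":0,"tz":0,"rx":0,"ry":0,"rz":0,"gripper":1},
  {"tx":0,"ty":0,"tz":0,"rx":0,"ry":0,"rz":0,"gripper":1},
  {"tx":0,"ty":0,"tz":0,"rx":0,"ry":0,"rz":0,"gripper":1},
])

```text
t: 55.4
tool_pos: [0.4839, 0.2568, 0.0541]
ee_rot: [[1.0, 0.022, 0.002], [0.022, -1.0, 0.001], [0.002, -0.001, -1.0]]
wrist_force: [0.2, -0.5, -1.0]
grip_width: 0.481
grasp_force: 40.8
```

Run:
```python
from h import *
im,c=snap("wrist","w15")
for t in("pocket1","rack"):
    for r in landmark_of(t,"wrist")[:5]:print(t,np.round(r["pixel"],1),round(r["confidence"],2),atz(c,r["pixel"],.006 if t!="rack" else 0)[:2])
need([.4826,.2564,.0252],1.25)
```

```text
pocket1 [152.7 317. ] 0.89 [0.5385 0.2583]
pocket1 [ 35.5 316.3] 0.57 [0.5896 0.2598]
t=55.55 at [0.4834 0.257  0.0538] yaw 1.28 j7 -98 w 0.476 F [-0.0345 -0.8574 -1.478 ] gf 40.8
 SHIFT [-0.0297  0.0192  0.9529]  TURN [-0.0128 -0.0186  0.0063] | shift if turned first [-0.0283  0.0182  0.9529]
```

Request:
arm_command([
  {"tx":0,"ty":0,"tz":0.25,"rx":0,"ry":0,"rz":0,"gripper":1},
  {"tx":0,"ty":0,"tz":0.25,"rx":0,"ry":0,"rz":0,"gripper":1},
  {"tx":0,"ty":0,"tz":0.2,"rx":0,"ry":0,"rz":0,"gripper":1},
  {"tx":0,"ty":0,"tz":0.15,"rx":0,"ry":0,"rz":0,"gripper":1},
  {"tx":0,"ty":0,"tz":0.1,"rx":0,"ry":0,"rz":0,"gripper":1},
  {"tx":0,"ty":0,"tz":0,"rx":0,"ry":0,"rz":0,"gripper":1},
  {"tx":0,"ty":0,"tz":0,"rx":0,"ry":0,"rz":0,"gripper":1},
  {"tx":0,"ty":0,"tz":0,"rx":0,"ry":0,"rz":0,"gripper":1},
])

```text
t: 56.35
tool_pos: [0.4829, 0.2564, 0.0242]
ee_rot: [[1.0, 0.022, 0.0], [0.022, -1.0, -0.0], [0.0, 0.0, -1.0]]
wrist_force: [-0.4, -0.4, -0.6]
grip_width: 0.477
grasp_force: 40.9
```

Request:
arm_command([
  {"tx":0,"ty":0,"tz":0,"rx":0,"ry":0,"rz":0,"gripper":-0.4},
  {"tx":0,"ty":0,"tz":0,"rx":0,"ry":0,"rz":0,"gripper":-0.4},
  {"tx":0,"ty":0,"tz":0,"rx":0,"ry":0,"rz":0,"gripper":-0.4},
  {"tx":0,"ty":0,"tz":-0.2,"rx":0,"ry":0,"rz":0,"gripper":-0.4},
  {"tx":0,"ty":0,"tz":-0.8,"rx":0,"ry":0,"rz":0,"gripper":-0.4},
  {"tx":0,"ty":0,"tz":-1,"rx":0,"ry":0,"rz":0,"gripper":-0.4},
  {"tx":0,"ty":0,"tz":-1,"rx":0,"ry":0,"rz":0,"gripper":-0.4},
  {"tx":0,"ty":0,"tz":-1,"rx":0,"ry":0,"rz":0,"gripper":-0.4},
])

```text
t: 57.15
tool_pos: [0.4827, 0.2564, 0.1459]
ee_rot: [[1.0, 0.022, 0.0], [0.022, -1.0, 0.0], [0.0, -0.0, -1.0]]
wrist_force: [0.7, -1.1, 0.1]
grip_width: 0.7
grasp_force: 0.0
```

Request:
arm_command([
  {"tx":0.271,"ty":0.966,"tz":-0.1,"rx":0,"ry":0,"rz":0,"gripper":-0.4},
  {"tx":0.271,"ty":0.966,"tz":-0.1,"rx":0,"ry":0,"rz":0,"gripper":-0.4},
  {"tx":0.271,"ty":0.966,"tz":-0.1,"rx":0,"ry":0,"rz":0,"gripper":-0.4},
  {"tx":0.271,"ty":0.966,"tz":-0.1,"rx":0,"ry":0,"rz":0,"gripper":-0.4},
  {"tx":0.271,"ty":0.966,"tz":-0.1,"rx":0,"ry":0,"rz":0,"gripper":-0.4},
  {"tx":0.271,"ty":0.966,"tz":-0.1,"rx":0,"ry":0,"rz":0,"gripper":-0.4},
  {"tx":0.271,"ty":0.966,"tz":-0.1,"rx":0,"ry":0,"rz":0,"gripper":-0.4},
  {"tx":0.271,"ty":0.966,"tz":-0.1,"rx":0,"ry":0,"rz":0,"gripper":-0.4},
])

```text
t: 57.95
tool_pos: [0.5532, 0.025, 0.1689]
ee_rot: [[1.0, 0.022, 0.0], [0.022, -1.0, 0.0], [0.0, -0.0, -1.0]]
wrist_force: [0.4, 0.7, 0.8]
grip_width: 0.702
grasp_force: 0.0
```

Request:
arm_command([
  {"tx":0,"ty":0,"tz":0,"rx":0,"ry":0,"rz":-0.98,"gripper":-0.4},
  {"tx":0,"ty":0,"tz":0,"rx":0,"ry":0,"rz":-0.98,"gripper":-0.4},
  {"tx":0,"ty":0,"tz":0,"rx":0,"ry":0,"rz":-0.98,"gripper":-0.4},
  {"tx":0,"ty":0,"tz":0,"rx":0,"ry":0,"rz":-0.98,"gripper":-0.4},
  {"tx":0,"ty":0,"tz":0,"rx":0,"ry":0,"rz":-0.98,"gripper":-0.4},
  {"tx":0,"ty":0,"tz":0,"rx":0,"ry":0,"rz":-0.98,"gripper":-0.4},
  {"tx":0,"ty":0,"tz":0,"rx":0,"ry":0,"rz":-0.98,"gripper":-0.4},
  {"tx":0,"ty":0,"tz":0,"rx":0,"ry":0,"rz":-0.98,"gripper":-0.4},
])

```text
t: 58.75
tool_pos: [0.5529, 0.0261, 0.1687]
ee_rot: [[0.795, 0.607, 0.0], [0.607, -0.795, -0.0], [0.0, 0.0, -1.0]]
wrist_force: [0.3, 0.2, 0.6]
grip_width: 0.698
grasp_force: 0.0
```

Request:
arm_command([
  {"tx":0,"ty":0,"tz":0,"rx":0,"ry":0,"rz":-0.98,"gripper":-0.4},
  {"tx":0,"ty":0,"tz":0,"rx":0,"ry":0,"rz":-0.98,"gripper":-0.4},
  {"tx":0,"ty":0,"tz":0,"rx":0,"ry":0,"rz":-0.98,"gripper":-0.4},
  {"tx":0,"ty":0,"tz":0,"rx":0,"ry":0,"rz":-0.98,"gripper":-0.4},
  {"tx":0,"ty":0,"tz":0,"rx":0,"ry":0,"rz":-0.98,"gripper":-0.4},
  {"tx":0,"ty":0,"tz":0,"rx":0,"ry":0,"rz":-0.98,"gripper":-0.4},
  {"tx":0,"ty":0,"tz":0,"rx":0,"ry":0,"rz":-0.98,"gripper":-0.4},
  {"tx":0,"ty":0,"tz":0,"rx":0,"ry":0,"rz":-0.98,"gripper":-0.4},
])

```text
t: 59.55
tool_pos: [0.5529, 0.026, 0.1687]
ee_rot: [[0.287, 0.958, 0.0], [0.958, -0.287, -0.0], [-0.0, 0.0, -1.0]]
wrist_force: [0.4, 0.4, 0.5]
grip_width: 0.702
grasp_force: 0.0
```

Request:
arm_command([
  {"tx":0,"ty":0,"tz":0.4,"rx":0,"ry":0,"rz":-0.98,"gripper":-0.4},
  {"tx":0,"ty":0,"tz":0.5,"rx":0,"ry":0,"rz":0,"gripper":-0.4},
  {"tx":0,"ty":0,"tz":0.4,"rx":0,"ry":0,"rz":0,"gripper":-0.4},
  {"tx":0,"ty":0,"tz":0,"rx":0,"ry":0,"rz":0,"gripper":-0.4},
  {"tx":0,"ty":0,"tz":0,"rx":0,"ry":0,"rz":0,"gripper":-0.4},
  {"tx":0,"ty":0,"tz":0,"rx":0,"ry":0,"rz":0,"gripper":-0.4},
  {"tx":0,"ty":0,"tz":0,"rx":0,"ry":0,"rz":0,"gripper":-0.4},
  {"tx":0,"ty":0,"tz":0,"rx":0,"ry":0,"rz":0,"gripper":-0.4},
])

```text
t: 60.35
tool_pos: [0.5533, 0.0263, 0.1298]
ee_rot: [[0.214, 0.977, 0.001], [0.977, -0.214, 0.0], [0.0, 0.001, -1.0]]
wrist_force: [0.0, 0.2, -0.1]
grip_width: 0.698
grasp_force: 0.0
```

Run:
```python
from h import *
im,c=snap("wrist","w16")
for r in landmark_of("tin3","wrist")[:6]:
    print(np.round(r["pixel"],1),round(r["confidence"],2),atz(c,r["pixel"],.005)[:2])
for e in tins(im,c,.051,(100,420,120,520)):print(" hough",np.round(e,1),atz(c,e[:2],.051))
need([.553,.026,.024],77.6)
```

```text
[224.9 318.4] 0.94 [0.5533 0.0264]
[294.6 275.2] 0.81 [ 0.5106 -0.0189]
 hough [241.  317.   34.2  35. ] [0.5528 0.0284 0.051 ]
 hough [315.  268.   33.5  35. ] [ 0.5125 -0.0121  0.051 ]
t=60.45 at [0.5531 0.0263 0.1296] yaw 77.65 j7 -11 w 0.704 F [ 0.7875 -0.9635 -0.3971] gf 0.0
 SHIFT [-0.0105 -0.0041  3.519 ]  TURN [ 0.0059 -0.002   0.0099] | shift if turned first [-0.0099 -0.0025  3.519 ]
```

Request:
arm_command([
  {"tx":0.03,"ty":0,"tz":0.7,"rx":0,"ry":0,"rz":0,"gripper":-0.4},
  {"tx":0,"ty":0,"tz":0.9,"rx":0,"ry":0,"rz":0,"gripper":-0.4},
  {"tx":0,"ty":0,"tz":0.9,"rx":0,"ry":0,"rz":0,"gripper":-0.4},
  {"tx":0,"ty":0,"tz":0.6,"rx":0,"ry":0,"rz":0,"gripper":-0.4},
  {"tx":0,"ty":0,"tz":0.4,"rx":0,"ry":0,"rz":0,"gripper":-0.4},
  {"tx":0,"ty":0,"tz":0,"rx":0,"ry":0,"rz":0,"gripper":1},
  {"tx":0,"ty":0,"tz":0,"rx":0,"ry":0,"rz":0,"gripper":1},
  {"tx":0,"ty":0,"tz":0,"rx":0,"ry":0,"rz":0,"gripper":1},
])

```text
t: 61.25
tool_pos: [0.554, 0.0271, 0.0253]
ee_rot: [[0.214, 0.977, 0.002], [0.977, -0.214, 0.0], [0.001, 0.002, -1.0]]
wrist_force: [0.0, 0.4, -0.9]
grip_width: 0.48
grasp_force: 40.4
```

Request:
arm_command([
  {"tx":0,"ty":0,"tz":0,"rx":0,"ry":0,"rz":0,"gripper":1},
  {"tx":0,"ty":0,"tz":0,"rx":0,"ry":0,"rz":0,"gripper":1},
  {"tx":0,"ty":0,"tz":-0.2,"rx":0,"ry":0,"rz":0,"gripper":1},
  {"tx":0,"ty":0,"tz":-0.6,"rx":0,"ry":0,"rz":0,"gripper":1},
  {"tx":0,"ty":0,"tz":-1,"rx":0,"ry":0,"rz":0,"gripper":1},
  {"tx":0,"ty":0,"tz":-1,"rx":0,"ry":0,"rz":0,"gripper":1},
  {"tx":0,"ty":0,"tz":-1,"rx":0,"ry":0,"rz":0,"gripper":1},
  {"tx":0,"ty":0,"tz":-1,"rx":0,"ry":0,"rz":0.98,"gripper":1},
])

```text
t: 62.05
tool_pos: [0.553, 0.027, 0.1701]
ee_rot: [[0.291, 0.957, 0.0], [0.957, -0.291, 0.0], [0.0, 0.0, -1.0]]
wrist_force: [0.7, 0.0, -0.9]
grip_width: 0.479
grasp_force: 40.6
```

Request:
arm_command([
  {"tx":0,"ty":0,"tz":0,"rx":0,"ry":0,"rz":0.98,"gripper":1},
  {"tx":0,"ty":0,"tz":0,"rx":0,"ry":0,"rz":0.98,"gripper":1},
  {"tx":0,"ty":0,"tz":0,"rx":0,"ry":0,"rz":0.98,"gripper":1},
  {"tx":0,"ty":0,"tz":0,"rx":0,"ry":0,"rz":0.98,"gripper":1},
  {"tx":0,"ty":0,"tz":0,"rx":0,"ry":0,"rz":0.98,"gripper":1},
  {"tx":0,"ty":0,"tz":0,"rx":0,"ry":0,"rz":0.98,"gripper":1},
  {"tx":0,"ty":0,"tz":0,"rx":0,"ry":0,"rz":0.98,"gripper":1},
  {"tx":0,"ty":0,"tz":0,"rx":0,"ry":0,"rz":0.98,"gripper":1},
])

```text
t: 62.85
tool_pos: [0.5531, 0.0272, 0.1688]
ee_rot: [[0.798, 0.602, 0.0], [0.602, -0.798, 0.0], [0.0, -0.0, -1.0]]
wrist_force: [-0.6, 0.5, -1.0]
grip_width: 0.478
grasp_force: 40.6
```

Request:
arm_command([
  {"tx":0,"ty":0,"tz":0,"rx":0,"ry":0,"rz":0.98,"gripper":1},
  {"tx":0,"ty":0,"tz":0,"rx":0,"ry":0,"rz":0.98,"gripper":1},
  {"tx":0,"ty":0,"tz":0,"rx":0,"ry":0,"rz":0.98,"gripper":1},
  {"tx":0,"ty":0,"tz":0,"rx":0,"ry":0,"rz":0.98,"gripper":1},
  {"tx":0,"ty":0,"tz":0,"rx":0,"ry":0,"rz":0.98,"gripper":1},
  {"tx":0,"ty":0,"tz":0,"rx":0,"ry":0,"rz":0.98,"gripper":1},
  {"tx":0,"ty":0,"tz":0,"rx":0,"ry":0,"rz":0.98,"gripper":1},
  {"tx":0,"ty":0,"tz":0,"rx":0,"ry":0,"rz":0.98,"gripper":1},
])

```text
t: 63.65
tool_pos: [0.5531, 0.0272, 0.1688]
ee_rot: [[1.0, 0.019, 0.0], [0.019, -1.0, 0.001], [0.0, -0.001, -1.0]]
wrist_force: [-0.3, 0.2, -0.5]
grip_width: 0.475
grasp_force: 40.6
```

Run:
```python
from h import *
im,c=snap("wrist","w17");held(im)
im,c=snap("top","t4")
for t,z in(("rack",0),("lid",0),("pocket1",.006)):
    for r in landmark_of(t,"top")[:4]:print(t,np.round(r["pixel"],1),round(r["confidence"],2),atz(c,r["pixel"],z)[:2])
need([.5361,.2576,.17],1.25)
```

```text
held 339.0 318.0 47.3 [-0.0012  0.0001]
 held 339.0 318.0 60.0 [-0.0012  0.0001]
 held 290.0 319.0 49.3 [0.0164 0.0005]
rack [241.1 231.9] 0.61 [0.4773 0.2487]
rack [241.5 230.5] 0.6 [0.4762 0.2525]
lid [246.4 401.8] 0.59 [ 0.4522 -0.2125]
lid [219.9 229.5] 0.39 [0.5363 0.2557]
pocket1 [278.7 229.2] 0.91 [0.3744 0.2541]
pocket1 [244.8 228.6] 0.74 [0.4663 0.2565]
pocket1 [217.8 228.6] 0.73 [0.541  0.2572]
pocket1 [201.1 231.8] 0.71 [0.5876 0.2488]
t=63.90 at [0.5532 0.0272 0.1686] yaw 1.38 j7 -77 w 0.480 F [ 0.3324  0.3716 -0.8894] gf 40.6
 SHIFT [-0.383  -7.6931 -0.0464]  TURN [-0.0028 -0.003   0.0292] | shift if turned first [-0.401  -7.6922 -0.048 ]
```

Request:
arm_command([
  {"tx":-0.045,"ty":-0.961,"tz":0,"rx":0,"ry":0,"rz":0.03,"gripper":1},
  {"tx":-0.045,"ty":-0.961,"tz":0,"rx":0,"ry":0,"rz":0,"gripper":1},
  {"tx":-0.045,"ty":-0.961,"tz":0,"rx":0,"ry":0,"rz":0,"gripper":1},
  {"tx":-0.045,"ty":-0.961,"tz":0,"rx":0,"ry":0,"rz":0,"gripper":1},
  {"tx":-0.045,"ty":-0.961,"tz":0,"rx":0,"ry":0,"rz":0,"gripper":1},
  {"tx":-0.045,"ty":-0.961,"tz":0,"rx":0,"ry":0,"rz":0,"gripper":1},
  {"tx":-0.045,"ty":-0.961,"tz":0,"rx":0,"ry":0,"rz":0,"gripper":1},
  {"tx":-0.045,"ty":-0.961,"tz":0,"rx":0,"ry":0,"rz":0,"gripper":1},
])

```text
t: 64.7
tool_pos: [0.5375, 0.2586, 0.1684]
ee_rot: [[1.0, 0.021, -0.0], [0.021, -1.0, 0.0], [-0.0, -0.0, -1.0]]
wrist_force: [0.8, 0.5, -0.4]
grip_width: 0.477
grasp_force: 40.6
```

Request:
arm_command([
  {"tx":0,"ty":0,"tz":0.6,"rx":0,"ry":0,"rz":0,"gripper":1},
  {"tx":0,"ty":0,"tz":0.9,"rx":0,"ry":0,"rz":0,"gripper":1},
  {"tx":0,"ty":0,"tz":0.9,"rx":0,"ry":0,"rz":0,"gripper":1},
  {"tx":0,"ty":0,"tz":0.9,"rx":0,"ry":0,"rz":0,"gripper":1},
  {"tx":0,"ty":0,"tz":0.5,"rx":0,"ry":0,"rz":0,"gripper":1},
  {"tx":0,"ty":0,"tz":0,"rx":0,"ry":0,"rz":0,"gripper":1},
  {"tx":0,"ty":0,"tz":0,"rx":0,"ry":0,"rz":0,"gripper":1},
  {"tx":0,"ty":0,"tz":0,"rx":0,"ry":0,"rz":0,"gripper":1},
])

```text
t: 65.5
tool_pos: [0.5389, 0.2578, 0.0558]
ee_rot: [[1.0, 0.02, 0.002], [0.02, -1.0, 0.001], [0.002, -0.001, -1.0]]
wrist_force: [0.1, 0.4, -0.2]
grip_width: 0.484
grasp_force: 40.7
```

Run:
```python
from h import *
im,c=snap("wrist","w18")
for t in("pocket1",):
    for r in landmark_of(t,"wrist")[:5]:print(t,np.round(r["pixel"],1),round(r["confidence"],2),atz(c,r["pixel"],.006)[:2])
need([.5368,.2576,.0258],1.25)
```

```text
pocket1 [159.1 317.2] 0.88 [0.5904 0.259 ]
t=65.60 at [0.5386 0.2579 0.0556] yaw 1.15 j7 -96 w 0.477 F [-1.3604  0.6675 -0.7435] gf 40.7
 SHIFT [-0.0626  0.0091  0.9928]  TURN [-0.0137 -0.0244 -0.0221] | shift if turned first [-0.0607  0.0079  0.993 ]
```

Request:
arm_command([
  {"tx":-0.03,"ty":0,"tz":0.2,"rx":0,"ry":0,"rz":0,"gripper":1},
  {"tx":0,"ty":0,"tz":0.25,"rx":0,"ry":0,"rz":0,"gripper":1},
  {"tx":0,"ty":0,"tz":0.25,"rx":0,"ry":0,"rz":0,"gripper":1},
  {"tx":0,"ty":0,"tz":0.2,"rx":0,"ry":0,"rz":0,"gripper":1},
  {"tx":0,"ty":0,"tz":0.1,"rx":0,"ry":0,"rz":0,"gripper":1},
  {"tx":0,"ty":0,"tz":0,"rx":0,"ry":0,"rz":0,"gripper":1},
  {"tx":0,"ty":0,"tz":0,"rx":0,"ry":0,"rz":0,"gripper":1},
  {"tx":0,"ty":0,"tz":0,"rx":0,"ry":0,"rz":0,"gripper":1},
])

```text
t: 66.4
tool_pos: [0.5363, 0.2572, 0.025]
ee_rot: [[1.0, 0.02, -0.002], [0.02, -1.0, 0.0], [-0.002, -0.0, -1.0]]
wrist_force: [-4.9, -1.0, 13.6]
grip_width: 0.478
grasp_force: 42.1
```

Request:
arm_command([
  {"tx":0,"ty":0,"tz":-0.03,"rx":0,"ry":0,"rz":0,"gripper":-0.4},
  {"tx":0,"ty":0,"tz":0,"rx":0,"ry":0,"rz":0,"gripper":-0.4},
  {"tx":0,"ty":0,"tz":0,"rx":0,"ry":0,"rz":0,"gripper":-0.4},
  {"tx":0,"ty":0,"tz":-0.2,"rx":0,"ry":0,"rz":0,"gripper":-0.4},
  {"tx":0,"ty":0,"tz":-0.8,"rx":0,"ry":0,"rz":0,"gripper":-0.4},
  {"tx":0,"ty":0,"tz":-1,"rx":0,"ry":0,"rz":0,"gripper":-0.4},
  {"tx":0,"ty":0,"tz":-1,"rx":0,"ry":0,"rz":0,"gripper":-0.4},
  {"tx":0,"ty":0,"tz":-1,"rx":0,"ry":0,"rz":0,"gripper":-0.4},
])

```text
t: 67.2
tool_pos: [0.5368, 0.2573, 0.1466]
ee_rot: [[1.0, 0.02, 0.0], [0.02, -1.0, -0.0], [0.0, 0.0, -1.0]]
wrist_force: [-0.4, 0.6, 0.8]
grip_width: 0.7
grasp_force: 0.0
```

Request:
arm_command([
  {"tx":-0.115,"ty":1,"tz":-0.1,"rx":0,"ry":0,"rz":0,"gripper":-0.4},
  {"tx":-0.115,"ty":1,"tz":-0.1,"rx":0,"ry":0,"rz":0,"gripper":-0.4},
  {"tx":-0.115,"ty":1,"tz":-0.1,"rx":0,"ry":0,"rz":0,"gripper":-0.4},
  {"tx":-0.115,"ty":1,"tz":-0.1,"rx":0,"ry":0,"rz":0,"gripper":-0.4},
  {"tx":-0.115,"ty":1,"tz":-0.1,"rx":0,"ry":0,"rz":0,"gripper":-0.4},
  {"tx":-0.115,"ty":1,"tz":-0.1,"rx":0,"ry":0,"rz":0,"gripper":-0.4},
  {"tx":-0.115,"ty":1,"tz":-0.1,"rx":0,"ry":0,"rz":0,"gripper":-0.4},
  {"tx":-0.115,"ty":1,"tz":-0.1,"rx":0,"ry":0,"rz":0,"gripper":-0.4},
])

```text
t: 68.0
tool_pos: [0.5138, 0.0157, 0.1697]
ee_rot: [[1.0, 0.02, 0.0], [0.02, -1.0, 0.0], [0.0, -0.0, -1.0]]
wrist_force: [1.2, 0.7, 0.4]
grip_width: 0.699
grasp_force: 0.0
```

Request:
arm_command([
  {"tx":-0.12,"ty":1,"tz":0,"rx":0,"ry":0,"rz":0,"gripper":-0.4},
  {"tx":0,"ty":0,"tz":0,"rx":0,"ry":0,"rz":-0.98,"gripper":-0.4},
  {"tx":0,"ty":0,"tz":0,"rx":0,"ry":0,"rz":-0.98,"gripper":-0.4},
  {"tx":0,"ty":0,"tz":0,"rx":0,"ry":0,"rz":-0.98,"gripper":-0.4},
  {"tx":0,"ty":0,"tz":0,"rx":0,"ry":0,"rz":-0.98,"gripper":-0.4},
  {"tx":0,"ty":0,"tz":0,"rx":0,"ry":0,"rz":-0.98,"gripper":-0.4},
  {"tx":0,"ty":0,"tz":0,"rx":0,"ry":0,"rz":-0.98,"gripper":-0.4},
  {"tx":0,"ty":0,"tz":0,"rx":0,"ry":0,"rz":-0.98,"gripper":-0.4},
])

```text
t: 68.8
tool_pos: [0.511, -0.0133, 0.1695]
ee_rot: [[0.841, 0.541, 0.0], [0.541, -0.841, -0.0], [0.0, 0.0, -1.0]]
wrist_force: [-0.3, -0.0, -0.4]
grip_width: 0.699
grasp_force: 0.0
```

Request:
arm_command([
  {"tx":0,"ty":0,"tz":0,"rx":0,"ry":0,"rz":-0.98,"gripper":-0.4},
  {"tx":0,"ty":0,"tz":0,"rx":0,"ry":0,"rz":-0.98,"gripper":-0.4},
  {"tx":0,"ty":0,"tz":0,"rx":0,"ry":0,"rz":-0.98,"gripper":-0.4},
  {"tx":0,"ty":0,"tz":0,"rx":0,"ry":0,"rz":-0.98,"gripper":-0.4},
  {"tx":0,"ty":0,"tz":0,"rx":0,"ry":0,"rz":-0.98,"gripper":-0.4},
  {"tx":0,"ty":0,"tz":0,"rx":0,"ry":0,"rz":-0.98,"gripper":-0.4},
  {"tx":0,"ty":0,"tz":0,"rx":0,"ry":0,"rz":-0.98,"gripper":-0.4},
  {"tx":0,"ty":0,"tz":0,"rx":0,"ry":0,"rz":-0.98,"gripper":-0.4},
])

```text
t: 69.6
tool_pos: [0.511, -0.0133, 0.1695]
ee_rot: [[0.364, 0.932, 0.0], [0.932, -0.364, -0.0], [-0.0, 0.0, -1.0]]
wrist_force: [-0.6, -0.9, -0.1]
grip_width: 0.704
grasp_force: 0.0
```

Request:
arm_command([
  {"tx":0,"ty":0,"tz":0,"rx":0,"ry":0,"rz":-0.98,"gripper":-0.4},
  {"tx":0,"ty":0,"tz":0,"rx":0,"ry":0,"rz":-0.98,"gripper":-0.4},
  {"tx":0,"ty":0,"tz":0.6,"rx":0,"ry":0,"rz":0,"gripper":-0.4},
  {"tx":0,"ty":0,"tz":0.7,"rx":0,"ry":0,"rz":0,"gripper":-0.4},
  {"tx":0,"ty":0,"tz":0,"rx":0,"ry":0,"rz":0,"gripper":-0.4},
  {"tx":0,"ty":0,"tz":0,"rx":0,"ry":0,"rz":0,"gripper":-0.4},
  {"tx":0,"ty":0,"tz":0,"rx":0,"ry":0,"rz":0,"gripper":-0.4},
  {"tx":0,"ty":0,"tz":0,"rx":0,"ry":0,"rz":0,"gripper":-0.4},
])

```text
t: 70.4
tool_pos: [0.5117, -0.0131, 0.1312]
ee_rot: [[0.217, 0.976, 0.002], [0.976, -0.217, 0.0], [0.001, 0.002, -1.0]]
wrist_force: [0.1, -0.8, -0.8]
grip_width: 0.701
grasp_force: 0.0
```

Run:
```python
from h import *
im,c=snap("wrist","w19")
for r in landmark_of("tin3","wrist")[:6]:
    print(np.round(r["pixel"],1),round(r["confidence"],2),atz(c,r["pixel"],.005)[:2])
for e in tins(im,c,.051,(100,420,120,520)):print(" hough",np.round(e,1),atz(c,e[:2],.051))
need([.5115,-.0155,.024],77.6)
```

```text
[225.4 318.4] 0.58 [ 0.5117 -0.0137]
 hough [246.  319.   33.9  34.8] [ 0.5116 -0.0147  0.051 ]
 hough [347.  244.   35.8  34.8] [ 0.4498 -0.0707  0.051 ]
t=70.50 at [ 0.5115 -0.0131  0.1309] yaw 77.50 j7 -7 w 0.701 F [ 0.1072 -0.0295  0.2719] gf 0.0
 SHIFT [-0.0802  0.0147  3.5632]  TURN [ 0.0148 -0.0052 -0.0213] | shift if turned first [-0.0787  0.0188  3.5632]
```

Request:
arm_command([
  {"tx":-0.04,"ty":0,"tz":0.7,"rx":0,"ry":0,"rz":0,"gripper":-0.4},
  {"tx":0,"ty":0,"tz":0.9,"rx":0,"ry":0,"rz":0,"gripper":-0.4},
  {"tx":0,"ty":0,"tz":0.9,"rx":0,"ry":0,"rz":0,"gripper":-0.4},
  {"tx":0,"ty":0,"tz":0.6,"rx":0,"ry":0,"rz":0,"gripper":-0.4},
  {"tx":0,"ty":0,"tz":0.45,"rx":0,"ry":0,"rz":0,"gripper":-0.4},
  {"tx":0,"ty":0,"tz":0,"rx":0,"ry":0,"rz":0,"gripper":1},
  {"tx":0,"ty":0,"tz":0,"rx":0,"ry":0,"rz":0,"gripper":1},
  {"tx":0,"ty":0,"tz":0,"rx":0,"ry":0,"rz":0,"gripper":1},
])

```text
t: 71.3
tool_pos: [0.5115, -0.0143, 0.0246]
ee_rot: [[0.216, 0.976, 0.002], [0.976, -0.216, 0.0], [0.0, 0.002, -1.0]]
wrist_force: [0.5, 0.0, -0.8]
grip_width: 0.477
grasp_force: 40.4
```

Request:
arm_command([
  {"tx":0,"ty":0,"tz":0,"rx":0,"ry":0,"rz":0,"gripper":1},
  {"tx":0,"ty":0,"tz":0,"rx":0,"ry":0,"rz":0,"gripper":1},
  {"tx":0,"ty":0,"tz":-0.2,"rx":0,"ry":0,"rz":0,"gripper":1},
  {"tx":0,"ty":0,"tz":-0.6,"rx":0,"ry":0,"rz":0,"gripper":1},
  {"tx":0,"ty":0,"tz":-1,"rx":0,"ry":0,"rz":0,"gripper":1},
  {"tx":0,"ty":0,"tz":-1,"rx":0,"ry":0,"rz":0,"gripper":1},
  {"tx":0,"ty":0,"tz":-1,"rx":0,"ry":0,"rz":0,"gripper":1},
  {"tx":0,"ty":0,"tz":-1,"rx":0,"ry":0,"rz":0.98,"gripper":1},
])

```text
t: 72.1
tool_pos: [0.5105, -0.0144, 0.1695]
ee_rot: [[0.293, 0.956, 0.0], [0.956, -0.293, 0.0], [0.0, 0.0, -1.0]]
wrist_force: [0.5, 0.1, -1.8]
grip_width: 0.475
grasp_force: 40.7
```

Request:
arm_command([
  {"tx":0,"ty":0,"tz":0,"rx":0,"ry":0,"rz":0.98,"gripper":1},
  {"tx":0,"ty":0,"tz":0,"rx":0,"ry":0,"rz":0.98,"gripper":1},
  {"tx":0,"ty":0,"tz":0,"rx":0,"ry":0,"rz":0.98,"gripper":1},
  {"tx":0,"ty":0,"tz":0,"rx":0,"ry":0,"rz":0.98,"gripper":1},
  {"tx":0,"ty":0,"tz":0,"rx":0,"ry":0,"rz":0.98,"gripper":1},
  {"tx":0,"ty":0,"tz":0,"rx":0,"ry":0,"rz":0.98,"gripper":1},
  {"tx":0,"ty":0,"tz":0,"rx":0,"ry":0,"rz":0.98,"gripper":1},
  {"tx":0,"ty":0,"tz":0,"rx":0,"ry":0,"rz":0.98,"gripper":1},
])

```text
t: 72.9
tool_pos: [0.5106, -0.0142, 0.1682]
ee_rot: [[0.8, 0.6, 0.0], [0.6, -0.8, 0.0], [0.0, -0.0, -1.0]]
wrist_force: [0.3, 0.4, -0.4]
grip_width: 0.476
grasp_force: 40.7
```

Request:
arm_command([
  {"tx":0,"ty":0,"tz":0,"rx":0,"ry":0,"rz":0.98,"gripper":1},
  {"tx":0,"ty":0,"tz":0,"rx":0,"ry":0,"rz":0.98,"gripper":1},
  {"tx":0,"ty":0,"tz":0,"rx":0,"ry":0,"rz":0.98,"gripper":1},
  {"tx":0,"ty":0,"tz":0,"rx":0,"ry":0,"rz":0.98,"gripper":1},
  {"tx":0,"ty":0,"tz":0,"rx":0,"ry":0,"rz":0.98,"gripper":1},
  {"tx":0,"ty":0,"tz":0,"rx":0,"ry":0,"rz":0.98,"gripper":1},
  {"tx":0,"ty":0,"tz":0,"rx":0,"ry":0,"rz":0.98,"gripper":1},
  {"tx":0,"ty":0,"tz":0,"rx":0,"ry":0,"rz":0.98,"gripper":1},
])

```text
t: 73.7
tool_pos: [0.5106, -0.0142, 0.1682]
ee_rot: [[1.0, 0.017, 0.0], [0.017, -1.0, 0.001], [0.0, -0.001, -1.0]]
wrist_force: [0.1, -0.6, -1.8]
grip_width: 0.481
grasp_force: 40.7
```

Run:
```python
from h import *
im,c=snap("wrist","w20");held(im)
im,c=snap("top","t5")
for t,z in(("rack",0),("lid",0),("tier",0),("pocket1",.006)):
    for r in landmark_of(t,"top")[:4]:print(t,np.round(r["pixel"],1),round(r["confidence"],2),atz(c,r["pixel"],z)[:2])
need([.5901,.2588,.17],1.25)
```

```text
held 341.0 321.0 62.2 [-0.002   0.0012]
 held 341.0 321.0 45.3 [-0.002   0.0012]
 held 341.0 321.0 52.9 [-0.002   0.0012]
rack [240.3 232.2] 0.76 [0.4794 0.2479]
lid [245.9 402.3] 0.84 [ 0.4536 -0.2139]
tier [341.2 185.9] 0.97 [0.212  0.3686]
tier [189.  455.5] 0.68 [ 0.6084 -0.3671]
pocket1 [258.6 228.7] 0.88 [0.4287 0.2559]
pocket1 [280.1 231.2] 0.86 [0.3705 0.2487]
pocket1 [199.6 231.4] 0.85 [0.5918 0.2499]
pocket1 [241.7 230.7] 0.63 [0.4747 0.2509]
t=74.00 at [ 0.5107 -0.0142  0.1679] yaw 1.23 j7 -73 w 0.482 F [-0.215   0.6021 -1.0582] gf 40.7
 SHIFT [ 2.841  -9.0429 -0.0676]  TURN [-0.0031 -0.0021 -0.0054] | shift if turned first [ 2.8449 -9.0417 -0.0703]
```

Request:
arm_command([
  {"tx":0.287,"ty":-0.904,"tz":0,"rx":0,"ry":0,"rz":0,"gripper":1},
  {"tx":0.287,"ty":-0.904,"tz":0,"rx":0,"ry":0,"rz":0,"gripper":1},
  {"tx":0.287,"ty":-0.904,"tz":0,"rx":0,"ry":0,"rz":0,"gripper":1},
  {"tx":0.287,"ty":-0.904,"tz":0,"rx":0,"ry":0,"rz":0,"gripper":1},
  {"tx":0.287,"ty":-0.904,"tz":0,"rx":0,"ry":0,"rz":0,"gripper":1},
  {"tx":0.287,"ty":-0.904,"tz":0,"rx":0,"ry":0,"rz":0,"gripper":1},
  {"tx":0.287,"ty":-0.904,"tz":0,"rx":0,"ry":0,"rz":0,"gripper":1},
  {"tx":0.287,"ty":-0.904,"tz":0,"rx":0,"ry":0,"rz":0,"gripper":1},
])

```text
t: 74.8
tool_pos: [0.5754, 0.2051, 0.1677]
ee_rot: [[1.0, 0.021, -0.0], [0.021, -1.0, 0.0], [-0.0, -0.0, -1.0]]
wrist_force: [0.4, -0.3, -1.2]
grip_width: 0.476
grasp_force: 40.7
```

Request:
arm_command([
  {"tx":0.287,"ty":-0.904,"tz":0,"rx":0,"ry":0,"rz":0,"gripper":1},
  {"tx":0.287,"ty":-0.904,"tz":0,"rx":0,"ry":0,"rz":0,"gripper":1},
  {"tx":0,"ty":0,"tz":0.6,"rx":0,"ry":0,"rz":0,"gripper":1},
  {"tx":0,"ty":0,"tz":0.9,"rx":0,"ry":0,"rz":0,"gripper":1},
  {"tx":0,"ty":0,"tz":0.5,"rx":0,"ry":0,"rz":0,"gripper":1},
  {"tx":0,"ty":0,"tz":0,"rx":0,"ry":0,"rz":0,"gripper":1},
  {"tx":0,"ty":0,"tz":0,"rx":0,"ry":0,"rz":0,"gripper":1},
  {"tx":0,"ty":0,"tz":0,"rx":0,"ry":0,"rz":0,"gripper":1},
])

```text
t: 75.6
tool_pos: [0.5924, 0.2586, 0.1091]
ee_rot: [[1.0, 0.02, 0.002], [0.02, -1.0, 0.001], [0.002, -0.001, -1.0]]
wrist_force: [-0.2, -0.9, -0.8]
grip_width: 0.478
grasp_force: 40.7
```

Run:
```python
from h import *
need([.5911,.2588,.0255],1.25)
im,c=snap("wrist","w21")
for L in rackmodel(.4821,.2564,1.25): cv2.polylines(im,[np.int32(proj(c,L)[:,::-1])],True,(0,255,0),1)
cv2.imwrite('pics/w21m.png',im)
```

```text
t=75.60 at [0.5924 0.2586 0.1091] yaw 1.12 j7 -96 w 0.478 F [-0.1792 -0.8582 -0.8118] gf 40.7
 SHIFT [-0.0494 -0.0057  2.7853]  TURN [-0.0103 -0.0245 -0.0286] | shift if turned first [-0.0439 -0.0081  2.7854]
```

View pics/w21m.png

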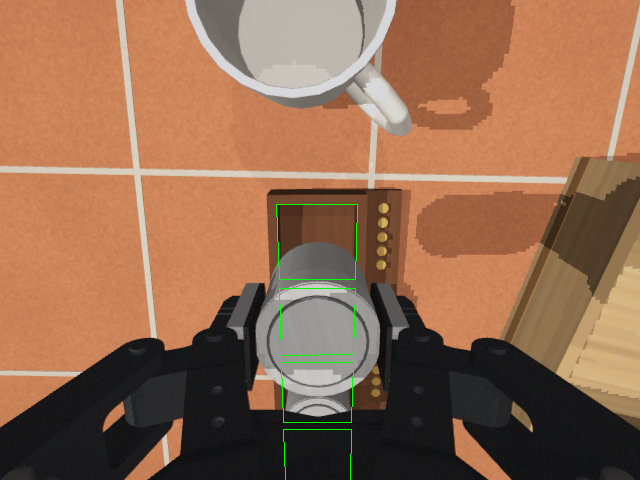

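The overlay matches pocket 5 (rows 205–279, cols 277–357, five studs beside it), so the rack has not moved. I'm lowering the last tin.

Request:
arm_command([
  {"tx":-0.03,"ty":0,"tz":0.6,"rx":0,"ry":0,"rz":0,"gripper":1},
  {"tx":0,"ty":0,"tz":0.7,"rx":0,"ry":0,"rz":0,"gripper":1},
  {"tx":0,"ty":0,"tz":0.4,"rx":0,"ry":0,"rz":0,"gripper":1},
  {"tx":0,"ty":0,"tz":0.2,"rx":0,"ry":0,"rz":0,"gripper":1},
  {"tx":0,"ty":0,"tz":0,"rx":0,"ry":0,"rz":0,"gripper":1},
  {"tx":0,"ty":0,"tz":0,"rx":0,"ry":0,"rz":0,"gripper":1},
  {"tx":0,"ty":0,"tz":0,"rx":0,"ry":0,"rz":0,"gripper":1},
  {"tx":0,"ty":0,"tz":0,"rx":0,"ry":0,"rz":0,"gripper":1},
])

```text
t: 76.45
tool_pos: [0.591, 0.2588, 0.0514]
ee_rot: [[1.0, 0.02, 0.001], [0.02, -1.0, 0.001], [0.001, -0.001, -1.0]]
wrist_force: [-0.6, 0.5, -0.9]
grip_width: 0.48
grasp_force: 40.7
```

Request:
arm_command([
  {"tx":0,"ty":0,"tz":0.2,"rx":0,"ry":0,"rz":0,"gripper":1},
  {"tx":0,"ty":0,"tz":0.25,"rx":0,"ry":0,"rz":0,"gripper":1},
  {"tx":0,"ty":0,"tz":0.2,"rx":0,"ry":0,"rz":0,"gripper":1},
  {"tx":0,"ty":0,"tz":0.15,"rx":0,"ry":0,"rz":0,"gripper":1},
  {"tx":0,"ty":0,"tz":0.08,"rx":0,"ry":0,"rz":0,"gripper":1},
  {"tx":0,"ty":0,"tz":0,"rx":0,"ry":0,"rz":0,"gripper":1},
  {"tx":0,"ty":0,"tz":0,"rx":0,"ry":0,"rz":0,"gripper":1},
  {"tx":0,"ty":0,"tz":0,"rx":0,"ry":0,"rz":0,"gripper":1},
])

```text
t: 77.25
tool_pos: [0.5903, 0.2584, 0.0245]
ee_rot: [[1.0, 0.02, -0.001], [0.02, -1.0, -0.0], [-0.001, 0.0, -1.0]]
wrist_force: [-2.3, -1.2, 5.1]
grip_width: 0.478
grasp_force: 41.0
```

Request:
arm_command([
  {"tx":0,"ty":0,"tz":-0.02,"rx":0,"ry":0,"rz":0,"gripper":-0.4},
  {"tx":0,"ty":0,"tz":0,"rx":0,"ry":0,"rz":0,"gripper":-0.4},
  {"tx":0,"ty":0,"tz":0,"rx":0,"ry":0,"rz":0,"gripper":-0.4},
  {"tx":0,"ty":0,"tz":-0.2,"rx":0,"ry":0,"rz":0,"gripper":-0.4},
  {"tx":0,"ty":0,"tz":-0.8,"rx":0,"ry":0,"rz":0,"gripper":-0.4},
  {"tx":0,"ty":0,"tz":-1,"rx":0,"ry":0,"rz":0,"gripper":-0.4},
  {"tx":0,"ty":0,"tz":-1,"rx":0,"ry":0,"rz":0,"gripper":-0.4},
  {"tx":0,"ty":0,"tz":-1,"rx":0,"ry":0,"rz":0,"gripper":-0.4},
])

```text
t: 78.05
tool_pos: [0.5905, 0.2584, 0.1464]
ee_rot: [[1.0, 0.02, 0.0], [0.02, -1.0, -0.0], [0.0, 0.0, -1.0]]
wrist_force: [1.7, 0.7, -0.4]
grip_width: 0.701
grasp_force: 0.0
```

Request:
arm_command([
  {"tx":0,"ty":0,"tz":-0.9,"rx":0,"ry":0,"rz":1,"gripper":-0.4},
  {"tx":0,"ty":0,"tz":-0.9,"rx":0,"ry":0,"rz":1,"gripper":-0.4},
  {"tx":0,"ty":0,"tz":-0.9,"rx":0,"ry":0,"rz":1,"gripper":-0.4},
  {"tx":0,"ty":0,"tz":-0.9,"rx":0,"ry":0,"rz":1,"gripper":-0.4},
  {"tx":0,"ty":0,"tz":0,"rx":0,"ry":0,"rz":1,"gripper":-0.4},
  {"tx":0,"ty":0,"tz":0,"rx":0,"ry":0,"rz":1,"gripper":-0.4},
  {"tx":0,"ty":0,"tz":0,"rx":0,"ry":0,"rz":1,"gripper":-0.4},
  {"tx":0,"ty":0,"tz":0,"rx":0,"ry":0,"rz":1,"gripper":-0.4},
])

```text
t: 78.85
tool_pos: [0.5905, 0.2585, 0.2534]
ee_rot: [[0.812, -0.584, 0.0], [-0.584, -0.812, 0.0], [0.0, -0.001, -1.0]]
wrist_force: [0.1, -0.2, 0.2]
grip_width: 0.699
grasp_force: 0.0
```

Request:
arm_command([
  {"tx":0,"ty":0,"tz":0,"rx":0,"ry":0,"rz":1,"gripper":-0.4},
  {"tx":0,"ty":0,"tz":0,"rx":0,"ry":0,"rz":1,"gripper":-0.4},
  {"tx":0.33,"ty":1,"tz":0,"rx":0,"ry":0,"rz":0,"gripper":-0.4},
  {"tx":0.33,"ty":1,"tz":0,"rx":0,"ry":0,"rz":0,"gripper":-0.4},
  {"tx":0.33,"ty":1,"tz":0,"rx":0,"ry":0,"rz":0,"gripper":-0.4},
  {"tx":0.33,"ty":1,"tz":0,"rx":0,"ry":0,"rz":0,"gripper":-0.4},
  {"tx":0.33,"ty":1,"tz":0,"rx":0,"ry":0,"rz":0,"gripper":-0.4},
  {"tx":0.33,"ty":1,"tz":0,"rx":0,"ry":0,"rz":0,"gripper":-0.4},
])

```text
t: 79.65
tool_pos: [0.5055, 0.0877, 0.2532]
ee_rot: [[0.711, -0.703, 0.0], [-0.703, -0.711, 0.001], [-0.0, -0.001, -1.0]]
wrist_force: [-0.1, -0.5, 0.7]
grip_width: 0.7
grasp_force: 0.0
```

Request:
arm_command([
  {"tx":0.33,"ty":1,"tz":0,"rx":0,"ry":0,"rz":0,"gripper":-0.4},
  {"tx":0.33,"ty":1,"tz":0,"rx":0,"ry":0,"rz":0,"gripper":-0.4},
  {"tx":0.33,"ty":1,"tz":0,"rx":0,"ry":0,"rz":0,"gripper":-0.4},
  {"tx":0.33,"ty":1,"tz":0,"rx":0,"ry":0,"rz":0,"gripper":-0.4},
  {"tx":0.33,"ty":1,"tz":0,"rx":0,"ry":0,"rz":0,"gripper":-0.4},
  {"tx":0.33,"ty":1,"tz":0,"rx":0,"ry":0,"rz":0,"gripper":-0.4},
  {"tx":0.33,"ty":1,"tz":0,"rx":0,"ry":0,"rz":0,"gripper":-0.4},
  {"tx":0.33,"ty":1,"tz":0,"rx":0,"ry":0,"rz":0,"gripper":-0.4},
])

```text
t: 80.45
tool_pos: [0.3929, -0.1386, 0.2532]
ee_rot: [[0.711, -0.704, 0.001], [-0.704, -0.711, 0.001], [-0.0, -0.001, -1.0]]
wrist_force: [0.2, -1.0, 0.4]
grip_width: 0.702
grasp_force: 0.0
```

Request:
arm_command([
  {"tx":0.33,"ty":1,"tz":0,"rx":0,"ry":0,"rz":0,"gripper":-0.4},
  {"tx":0.33,"ty":1,"tz":0,"rx":0,"ry":0,"rz":0,"gripper":-0.4},
  {"tx":0.33,"ty":1,"tz":0,"rx":0,"ry":0,"rz":0,"gripper":-0.4},
  {"tx":0.33,"ty":1,"tz":0,"rx":0,"ry":0,"rz":0,"gripper":-0.4},
  {"tx":0.33,"ty":1,"tz":0,"rx":0,"ry":0,"rz":0,"gripper":-0.4},
  {"tx":0.33,"ty":1,"tz":0,"rx":0,"ry":0,"rz":0,"gripper":-0.4},
  {"tx":0.33,"ty":1,"tz":0,"rx":0,"ry":0,"rz":0,"gripper":-0.4},
  {"tx":0.33,"ty":1,"tz":0,"rx":0,"ry":0,"rz":0,"gripper":-0.4},
])

```text
t: 81.25
tool_pos: [0.2805, -0.3649, 0.2532]
ee_rot: [[0.711, -0.703, 0.001], [-0.703, -0.711, 0.0], [0.001, -0.001, -1.0]]
wrist_force: [0.6, -0.5, 0.9]
grip_width: 0.702
grasp_force: 0.0
```

Request:
arm_command([
  {"tx":0.33,"ty":0.95,"tz":0,"rx":0,"ry":0,"rz":0,"gripper":-0.4},
  {"tx":0.3,"ty":0.95,"tz":0,"rx":0,"ry":0,"rz":0,"gripper":-0.4},
  {"tx":0,"ty":0,"tz":0,"rx":0,"ry":0,"rz":0,"gripper":-0.4},
  {"tx":0,"ty":0,"tz":0,"rx":0,"ry":0,"rz":0,"gripper":-0.4},
  {"tx":0,"ty":0,"tz":0,"rx":0,"ry":0,"rz":0,"gripper":-0.4},
  {"tx":0,"ty":0,"tz":0,"rx":0,"ry":0,"rz":0,"gripper":-0.4},
  {"tx":0,"ty":0,"tz":0,"rx":0,"ry":0,"rz":0,"gripper":-0.4},
  {"tx":0,"ty":0,"tz":0,"rx":0,"ry":0,"rz":0,"gripper":-0.4},
])

```text
t: 82.05
tool_pos: [0.2549, -0.4171, 0.2529]
ee_rot: [[0.712, -0.703, 0.0], [-0.703, -0.712, 0.0], [-0.0, -0.0, -1.0]]
wrist_force: [0.2, -1.0, 0.4]
grip_width: 0.704
grasp_force: 0.0
```

Run:
```python
from h import *
need([.2509,-.4168,.0285],-45.1)
im,c=snap("wrist","w22")
for t in("tier","lid"):
  for r in landmark_of(t,"wrist")[:3]:
    print(t,np.round(r["pixel"],1),round(r["confidence"],2),atz(c,r["pixel"],0)[:2])
im,c=snap("top","t6")
for t,z in(("rack",0),("lid",0),("tier",0),("base",0),("tin1",.006)):
    for r in landmark_of(t,"top")[:6]:print(t,np.round(r["pixel"],1),round(r["confidence"],2),atz(c,r["pixel"],z)[:2])
```

```text
t=82.05 at [ 0.2549 -0.4171  0.2529] yaw -44.63 j7 -59 w 0.704 F [ 0.1939 -1.011   0.3938] gf 0.0
 SHIFT [-0.1023  0.0901  7.4801]  TURN [-0.0042  0.0002  0.1027] | shift if turned first [-0.1017  0.0884  7.4801]
tier [194.6 321.5] 0.71 [ 0.251  -0.4198]
rack [240.2 233.5] 0.86 [0.4796 0.2443]
lid [250.1 401.1] 0.64 [ 0.4422 -0.2101]
tier [340.8 188. ] 0.87 [0.2129 0.363 ]
tier [191.2 454.2] 0.75 [ 0.6023 -0.3631]
tier [319.4 481.4] 0.71 [ 0.2527 -0.4137]
base [217.  310.6] 0.62 [0.5392 0.0332]
base [157.1 224.6] 0.57 [0.7156 0.271 ]
tin1 [201.7 230.8] 0.8 [0.5859 0.2515]
tin1 [277.1 232.1] 0.69 [0.3785 0.2464]
tin1 [239.1 227.9] 0.66 [0.482  0.2586]
tin1 [260.3 229.1] 0.59 [0.424  0.2548]
tin1 [219.5 225.9] 0.58 [0.5364 0.2645]
tin1 [262.9 231. ] 0.5 [0.4169 0.2496]
```

Request:
arm_command([
  {"tx":-0.1,"ty":0.09,"tz":0.6,"rx":0,"ry":0,"rz":0.1,"gripper":-0.4},
  {"tx":0,"ty":0,"tz":0.9,"rx":0,"ry":0,"rz":0,"gripper":-0.4},
  {"tx":0,"ty":0,"tz":1,"rx":0,"ry":0,"rz":0,"gripper":-0.4},
  {"tx":0,"ty":0,"tz":1,"rx":0,"ry":0,"rz":0,"gripper":-0.4},
  {"tx":0,"ty":0,"tz":1,"rx":0,"ry":0,"rz":0,"gripper":-0.4},
  {"tx":0,"ty":0,"tz":1,"rx":0,"ry":0,"rz":0,"gripper":-0.4},
  {"tx":0,"ty":0,"tz":0.8,"rx":0,"ry":0,"rz":0,"gripper":-0.4},
  {"tx":0,"ty":0,"tz":0.5,"rx":0,"ry":0,"rz":0,"gripper":-0.4},
], squeeze=60)

```text
t: 83.3
tool_pos: [0.2499, -0.4167, 0.0471]
ee_rot: [[0.705, -0.709, -0.001], [-0.709, -0.705, 0.002], [-0.002, -0.0, -1.0]]
wrist_force: [0.4, 0.6, 0.4]
grip_width: 0.699
grasp_force: 0.0
```

Request:
arm_command([
  {"tx":0,"ty":0,"tz":0.4,"rx":0,"ry":0,"rz":0,"gripper":-0.4},
  {"tx":0,"ty":0,"tz":0.25,"rx":0,"ry":0,"rz":0,"gripper":-0.4},
  {"tx":0,"ty":0,"tz":0,"rx":0,"ry":0,"rz":0,"gripper":-0.4},
  {"tx":0,"ty":0,"tz":0,"rx":0,"ry":0,"rz":0,"gripper":-0.4},
  {"tx":0,"ty":0,"tz":0,"rx":0,"ry":0,"rz":0,"gripper":1},
  {"tx":0,"ty":0,"tz":0,"rx":0,"ry":0,"rz":0,"gripper":1},
  {"tx":0,"ty":0,"tz":0,"rx":0,"ry":0,"rz":0,"gripper":1},
  {"tx":0,"ty":0,"tz":0,"rx":0,"ry":0,"rz":0,"gripper":1},
])

```text
t: 84.1
tool_pos: [0.2508, -0.4175, 0.0299]
ee_rot: [[0.705, -0.709, 0.001], [-0.709, -0.705, -0.0], [0.001, -0.0, -1.0]]
wrist_force: [-0.3, 2.7, 5.2]
grip_width: 0.127
grasp_force: 59.3
```

Run:
```python
from h import *
need([.2509,-.4168,.0283],-45.1)
```

```text
t=84.10 at [ 0.2508 -0.4175  0.0299] yaw -45.15 j7 -40 w 0.127 F [-0.2662  2.6517  5.2349] gf 59.3
 SHIFT [-0.0142 -0.02    0.0524]  TURN [-0.006  -0.0089 -0.0116] | shift if turned first [-0.0142 -0.02    0.0524]
```

Request:
arm_command([
  {"tx":0,"ty":0,"tz":-0.1,"rx":0,"ry":0,"rz":0,"gripper":1},
  {"tx":0,"ty":0,"tz":-0.3,"rx":0,"ry":0,"rz":0,"gripper":1},
  {"tx":0,"ty":0,"tz":-0.7,"rx":0,"ry":0,"rz":0,"gripper":1},
  {"tx":0,"ty":0,"tz":-0.9,"rx":0,"ry":0,"rz":0,"gripper":1},
  {"tx":0,"ty":0,"tz":-0.9,"rx":0,"ry":0,"rz":0,"gripper":1},
  {"tx":0,"ty":0,"tz":-0.9,"rx":0,"ry":0,"rz":0,"gripper":1},
  {"tx":0,"ty":0,"tz":-0.7,"rx":0,"ry":0,"rz":0,"gripper":1},
  {"tx":-0.21,"ty":-0.96,"tz":0,"rx":0,"ry":0,"rz":0,"gripper":1},
])

```text
t: 84.9
tool_pos: [0.2651, -0.3969, 0.1677]
ee_rot: [[0.701, -0.713, 0.003], [-0.713, -0.701, -0.007], [0.007, 0.003, -1.0]]
wrist_force: [2.1, -0.2, -5.1]
grip_width: 0.128
grasp_force: 58.9
```

Request:
arm_command([
  {"tx":-0.21,"ty":-0.96,"tz":0,"rx":0,"ry":0,"rz":0,"gripper":1},
  {"tx":-0.21,"ty":-0.96,"tz":0,"rx":0,"ry":0,"rz":0,"gripper":1},
  {"tx":-0.21,"ty":-0.96,"tz":0,"rx":0,"ry":0,"rz":0,"gripper":1},
  {"tx":-0.21,"ty":-0.96,"tz":0,"rx":0,"ry":0,"rz":0,"gripper":1},
  {"tx":-0.21,"ty":-0.96,"tz":0,"rx":0,"ry":0,"rz":0,"gripper":1},
  {"tx":-0.21,"ty":-0.96,"tz":0,"rx":0,"ry":0,"rz":0,"gripper":1},
  {"tx":-0.21,"ty":-0.96,"tz":0,"rx":0,"ry":0,"rz":0,"gripper":1},
  {"tx":-0.21,"ty":-0.96,"tz":0,"rx":0,"ry":0,"rz":0,"gripper":1},
])

```text
t: 85.7
tool_pos: [0.3942, -0.1931, 0.1646]
ee_rot: [[0.705, -0.709, -0.0], [-0.709, -0.705, 0.001], [-0.001, -0.0, -1.0]]
wrist_force: [0.0, -0.1, -4.2]
grip_width: 0.13
grasp_force: 58.9
```

Request:
arm_command([
  {"tx":-0.21,"ty":-0.96,"tz":0,"rx":0,"ry":0,"rz":0,"gripper":1},
  {"tx":-0.21,"ty":-0.96,"tz":0,"rx":0,"ry":0,"rz":0,"gripper":1},
  {"tx":-0.21,"ty":-0.96,"tz":0,"rx":0,"ry":0,"rz":0,"gripper":1},
  {"tx":-0.21,"ty":-0.96,"tz":0,"rx":0,"ry":0,"rz":0,"gripper":1},
  {"tx":-0.21,"ty":-0.96,"tz":0,"rx":0,"ry":0,"rz":0,"gripper":1},
  {"tx":-0.21,"ty":-0.96,"tz":0,"rx":0,"ry":0,"rz":0,"gripper":1},
  {"tx":-0.21,"ty":-0.96,"tz":0,"rx":0,"ry":0,"rz":0,"gripper":1},
  {"tx":-0.21,"ty":-0.96,"tz":0,"rx":0,"ry":0,"rz":0,"gripper":1},
])

```text
t: 86.5
tool_pos: [0.5219, 0.0049, 0.1646]
ee_rot: [[0.705, -0.709, -0.001], [-0.709, -0.705, 0.0], [-0.001, 0.001, -1.0]]
wrist_force: [-0.4, 0.7, -4.5]
grip_width: 0.127
grasp_force: 58.9
```

Request:
arm_command([
  {"tx":-0.21,"ty":-0.99,"tz":0,"rx":0,"ry":0,"rz":0,"gripper":1},
  {"tx":0,"ty":0,"tz":0,"rx":0,"ry":0,"rz":-1,"gripper":1},
  {"tx":0,"ty":0,"tz":0,"rx":0,"ry":0,"rz":-1,"gripper":1},
  {"tx":0,"ty":0,"tz":0,"rx":0,"ry":0,"rz":-1,"gripper":1},
  {"tx":0,"ty":0,"tz":0,"rx":0,"ry":0,"rz":-1,"gripper":1},
  {"tx":0,"ty":0,"tz":0,"rx":0,"ry":0,"rz":-1,"gripper":1},
  {"tx":0,"ty":0,"tz":0,"rx":0,"ry":0,"rz":-1,"gripper":1},
  {"tx":0,"ty":0,"tz":0,"rx":0,"ry":0,"rz":-1,"gripper":1},
])

```text
t: 87.3
tool_pos: [0.5378, 0.029, 0.1645]
ee_rot: [[0.975, -0.223, -0.001], [-0.223, -0.975, -0.0], [-0.001, 0.001, -1.0]]
wrist_force: [-0.8, 0.2, -4.8]
grip_width: 0.13
grasp_force: 59.2
```

Request:
arm_command([
  {"tx":0,"ty":0,"tz":0,"rx":0,"ry":0,"rz":-0.13,"gripper":1},
  {"tx":0,"ty":0,"tz":0,"rx":0,"ry":0,"rz":0,"gripper":1},
  {"tx":0,"ty":0,"tz":0,"rx":0,"ry":0,"rz":0,"gripper":1},
  {"tx":0,"ty":0,"tz":0,"rx":0,"ry":0,"rz":0,"gripper":1},
  {"tx":0,"ty":0,"tz":0,"rx":0,"ry":0,"rz":0,"gripper":1},
  {"tx":0,"ty":0,"tz":0,"rx":0,"ry":0,"rz":0,"gripper":1},
  {"tx":0,"ty":0,"tz":0,"rx":0,"ry":0,"rz":0,"gripper":1},
  {"tx":0,"ty":0,"tz":0,"rx":0,"ry":0,"rz":0,"gripper":1},
])

```text
t: 88.1
tool_pos: [0.5386, 0.0292, 0.1644]
ee_rot: [[0.976, -0.216, -0.0], [-0.216, -0.976, -0.0], [-0.0, 0.0, -1.0]]
wrist_force: [0.2, -0.6, -4.2]
grip_width: 0.132
grasp_force: 59.1
```

Run:
```python
from h import *
need([.539,.0298,.0845],-12.46)
im,c=snap("top","t7")
for r in landmark_of("base","top")[:2]:print(np.round(r["pixel"],1),round(r["confidence"],2),atz(c,r["pixel"],0)[:2])
im,c=snap("wrist","w23")
for t,z in(("tier",.135),("base",0)):
  for r in landmark_of(t,"wrist")[:2]:print(t,np.round(r["pixel"],1),round(r["confidence"],2),atz(c,r["pixel"],z)[:2])
```

```text
t=88.10 at [0.5386 0.0292 0.1644] yaw -12.48 j7 -84 w 0.132 F [ 0.2125 -0.6205 -4.2136] gf 59.1
 SHIFT [ 0.0078 -0.0228  2.6622]  TURN [ 0.0008  0.0006 -0.0051] | shift if turned first [ 0.0076 -0.0226  2.6622]
[223.4 230.1] 0.43 [0.5264 0.254 ]
tier [273.4 318.5] 0.8 [0.5386 0.0285]
```

Request:
arm_command([
  {"tx":0.01,"ty":-0.02,"tz":0.5,"rx":0,"ry":0,"rz":0,"gripper":1},
  {"tx":0,"ty":0,"tz":0.7,"rx":0,"ry":0,"rz":0,"gripper":1},
  {"tx":0,"ty":0,"tz":0.5,"rx":0,"ry":0,"rz":0,"gripper":1},
  {"tx":0,"ty":0,"tz":0.25,"rx":0,"ry":0,"rz":0,"gripper":1},
  {"tx":0,"ty":0,"tz":0,"rx":0,"ry":0,"rz":0,"gripper":1},
  {"tx":0,"ty":0,"tz":0,"rx":0,"ry":0,"rz":0,"gripper":1},
  {"tx":0,"ty":0,"tz":0,"rx":0,"ry":0,"rz":0,"gripper":1},
  {"tx":0,"ty":0,"tz":0,"rx":0,"ry":0,"rz":0,"gripper":1},
])

```text
t: 89.15
tool_pos: [0.5396, 0.0297, 0.1066]
ee_rot: [[0.976, -0.216, 0.001], [-0.216, -0.976, 0.0], [0.001, -0.001, -1.0]]
wrist_force: [0.2, -1.0, -5.6]
grip_width: 0.126
grasp_force: 59.0
```

Request:
arm_command([
  {"tx":0,"ty":0,"tz":0.15,"rx":0,"ry":0,"rz":0,"gripper":1},
  {"tx":0,"ty":0,"tz":0.15,"rx":0,"ry":0,"rz":0,"gripper":1},
  {"tx":0,"ty":0,"tz":0.15,"rx":0,"ry":0,"rz":0,"gripper":1},
  {"tx":0,"ty":0,"tz":0.1,"rx":0,"ry":0,"rz":0,"gripper":1},
  {"tx":0,"ty":0,"tz":0.1,"rx":0,"ry":0,"rz":0,"gripper":1},
  {"tx":0,"ty":0,"tz":0,"rx":0,"ry":0,"rz":0,"gripper":1},
  {"tx":0,"ty":0,"tz":0,"rx":0,"ry":0,"rz":0,"gripper":1},
  {"tx":0,"ty":0,"tz":0,"rx":0,"ry":0,"rz":0,"gripper":1},
])

```text
t: 89.95
tool_pos: [0.5392, 0.0297, 0.0865]
ee_rot: [[0.976, -0.216, 0.0], [-0.216, -0.976, -0.0], [0.0, -0.0, -1.0]]
wrist_force: [-0.5, 0.2, -3.7]
grip_width: 0.128
grasp_force: 59.2
```

Request:
arm_command([
  {"tx":0,"ty":0,"tz":0.1,"rx":0,"ry":0,"rz":0,"gripper":1},
  {"tx":0,"ty":0,"tz":0.03,"rx":0,"ry":0,"rz":0,"gripper":1},
  {"tx":0,"ty":0,"tz":0,"rx":0,"ry":0,"rz":0,"gripper":1},
  {"tx":0,"ty":0,"tz":0,"rx":0,"ry":0,"rz":0,"gripper":1},
  {"tx":0,"ty":0,"tz":0,"rx":0,"ry":0,"rz":0,"gripper":1},
  {"tx":0,"ty":0,"tz":0,"rx":0,"ry":0,"rz":0,"gripper":-0.4},
  {"tx":0,"ty":0,"tz":0,"rx":0,"ry":0,"rz":0,"gripper":-0.4},
  {"tx":0,"ty":0,"tz":0,"rx":0,"ry":0,"rz":0,"gripper":-0.4},
])

```text
t: 90.75
tool_pos: [0.5394, 0.0297, 0.0826]
ee_rot: [[0.976, -0.216, 0.001], [-0.216, -0.976, -0.0], [0.001, -0.0, -1.0]]
wrist_force: [-0.6, -0.4, 0.2]
grip_width: 0.63
grasp_force: 0.0
```

Request:
arm_command([
  {"tx":0,"ty":0,"tz":-0.3,"rx":0,"ry":0,"rz":0,"gripper":-0.4},
  {"tx":0,"ty":0,"tz":-0.9,"rx":0,"ry":0,"rz":0,"gripper":-0.4},
  {"tx":0,"ty":0,"tz":-1,"rx":0,"ry":0,"rz":0,"gripper":-0.4},
  {"tx":0,"ty":0,"tz":-1,"rx":0,"ry":0,"rz":0,"gripper":-0.4},
  {"tx":0,"ty":0,"tz":-1,"rx":0,"ry":0,"rz":0,"gripper":-0.4},
  {"tx":0,"ty":0,"tz":-1,"rx":0,"ry":0,"rz":0,"gripper":-0.4},
  {"tx":0,"ty":0,"tz":0,"rx":0,"ry":0,"rz":0,"gripper":-0.4},
  {"tx":0,"ty":0,"tz":0,"rx":0,"ry":0,"rz":0,"gripper":-0.4},
])

```text
t: 91.55
tool_pos: [0.5393, 0.0299, 0.2391]
ee_rot: [[0.976, -0.216, 0.001], [-0.216, -0.976, 0.001], [0.001, -0.001, -1.0]]
wrist_force: [-0.6, 0.4, -0.8]
grip_width: 0.701
grasp_force: 0.0
```

```bash
cat >> h.py <<'E'
def outline(im,c,z,h,p0):
    """fit a square outline (half side h at height z) to image edges; p0=(x,y,yawdeg)"""
    from scipy.optimize import minimize
    g=cv2.GaussianBlur(cv2.cvtColor(im,cv2.COLOR_BGR2LAB).astype(np.float32),(0,0),1.5)
    G=sum(cv2.Sobel(g[:,:,k],cv2.CV_32F,1,0)**2+cv2.Sobel(g[:,:,k],cv2.CV_32F,0,1)**2 for k in range(3))
    G=np.minimum(np.sqrt(G),120)
    s=np.linspace(-.92,.92,60)*h;o=np.full_like(s,h)
    L=np.vstack([np.c_[s,o],np.c_[s,-o],np.c_[o,s],np.c_[-o,s]])
    def f(p):
        a=np.radians(p[2]);R=np.array([[np.cos(a),-np.sin(a)],[np.sin(a),np.cos(a)]])
        q=proj(c,np.c_[L@R.T+p[:2],np.full(len(L),z)])
        ok=(q[:,0]<300)
        v=cv2.remap(G,q[:,1].astype(np.float32)[None],q[:,0].astype(np.float32)[None],cv2.INTER_LINEAR)[0]
        return -v[ok].mean() if ok.any() else 0
    best=min((minimize(f,np.array(p0)+[dx,dy,da],method="Nelder-Mead",options=dict(initial_simplex=np.array(p0)+[dx,dy,da]+np.vstack([np.zeros(3),np.diag([.003,.003,1.])])))
        for dx in(-.004,0,.004) for dy in(-.004,0,.004) for da in(-1,1)),key=lambda r:r.fun)
    return best.x,best.fun
E
python3 - <<'E'
from h import *
im,c=snap("wrist","w24")
print("tier top",outline(im,c,.120,.088,(.538,.0305,-12.4)))
print("if unseated",outline(im,c,.126,.088,(.538,.0305,-12.4)))
print("base/foot",outline(im,c,.060,.088,(.538,.0305,-12.4)))
for r in landmark_of("lid","wrist")[:3]:print("lid",np.round(r["pixel"],1),round(r["confidence"],2),atz(c,r["pixel"],0)[:2])
im,c=snap("top","t8")
for t in("lid","rack"):
    for r in landmark_of(t,"top")[:3]:print(t,np.round(r["pixel"],1),round(r["confidence"],2),atz(c,r["pixel"],0)[:2])
need([.45,-.2147,.25],0)
E
```

```text
tier top (array([  0.5329,   0.0391, -12.809 ]), np.float64(-78.91912078857422))
if unseated (array([  0.533 ,   0.0408, -12.5508]), np.float64(-79.04591369628906))
base/foot (array([  0.536 ,   0.0396, -12.4517]), np.float64(-90.21365356445312))
lid [226.1 573.1] 0.91 [ 0.4539 -0.2151]
lid [246.8 401.7] 0.85 [ 0.4511 -0.2121]
rack [241.7 227.1] 0.89 [0.4759 0.2618]
t=91.80 at [0.5384 0.0297 0.2376] yaw -12.48 j7 -89 w 0.703 F [ 0.4587 -0.2228 -0.2767] gf 0.0
 SHIFT [-1.1181  8.5903 -0.404 ]  TURN [ 0.0095  0.0211 -2.7235] | shift if turned first [-2.9479  8.1453 -0.4139]
```

```bash
python3 - <<'E'
s=open('h.py').read()
s=s.replace("        ok=(q[:,0]<300)\n","        ok=OK\n").replace("    best=min((minimize(f","    a=np.radians(p0[2]);R0=np.array([[np.cos(a),-np.sin(a)],[np.sin(a),np.cos(a)]])\n    OK=proj(c,np.c_[L@R0.T+p0[:2],np.full(len(L),z)])[:,0]<290\n    best=min((minimize(f")
s=s.replace("L=np.vstack([np.c_[s,o],np.c_[s,-o],np.c_[o,s],np.c_[-o,s]])","L=np.vstack([np.c_[s,o],np.c_[s,-o],np.c_[o,s],np.c_[-o,s]]); L=np.vstack([L]+[L*k for k in extra])").replace("def outline(im,c,z,h,p0):","def outline(im,c,z,h,p0,extra=()):")
open('h.py','w').write(s)
E
python3 - <<'E'
from h import *
def Rz(y):
    a=np.radians(y);return np.array([[np.cos(a),np.sin(a),0],[np.sin(a),-np.cos(a),0],[0,0,-1]])
k=(.080/.088,)
im=cv2.imread('pics/w11.png');c=wcam([.5381,.0296,.2056],Rz(-12.45))
for z in(.117,.120,.126):print("w11",z,outline(im,c,z,.088,(.538,.0305,-12.4),k))
im=cv2.imread('pics/w24.png');c=wcam([.5384,.0297,.2376],Rz(-12.48))
for z in(.117,.120,.126):print("w24",z,outline(im,c,z,.088,(.538,.0305,-12.4),k))
E
```

```text
w11 0.117 (array([  0.5392,   0.0308, -12.9232]), np.float64(-75.71383666992188))
w11 0.12 (array([  0.539 ,   0.0308, -13.0491]), np.float64(-95.1801986694336))
w11 0.126 (array([  0.539 ,   0.033 , -13.0515]), np.float64(-72.14842224121094))
w24 0.117 (array([  0.5378,   0.0291, -12.485 ]), np.float64(-91.37318420410156))
w24 0.12 (array([  0.5377,   0.0296, -12.4871]), np.float64(-93.21119689941406))
w24 0.126 (array([  0.5377,   0.0317, -12.4874]), np.float64(-69.38581848144531))
```

Request:
arm_command([
  {"tx":0,"ty":0,"tz":0,"rx":0,"ry":0,"rz":-0.91,"gripper":-0.4},
  {"tx":0,"ty":0,"tz":0,"rx":0,"ry":0,"rz":-0.91,"gripper":-0.4},
  {"tx":0,"ty":0,"tz":0,"rx":0,"ry":0,"rz":-0.9,"gripper":-0.4},
  {"tx":-0.33,"ty":0.9,"tz":0,"rx":0,"ry":0,"rz":0,"gripper":-0.4},
  {"tx":-0.33,"ty":0.9,"tz":0,"rx":0,"ry":0,"rz":0,"gripper":-0.4},
  {"tx":-0.33,"ty":0.9,"tz":0,"rx":0,"ry":0,"rz":0,"gripper":-0.4},
  {"tx":-0.33,"ty":0.9,"tz":0,"rx":0,"ry":0,"rz":0,"gripper":-0.4},
  {"tx":-0.33,"ty":0.9,"tz":0,"rx":0,"ry":0,"rz":0,"gripper":-0.4},
])

```text
t: 92.6
tool_pos: [0.4887, -0.1063, 0.238]
ee_rot: [[1.0, -0.0, -0.001], [-0.0, -1.0, -0.0], [-0.001, 0.0, -1.0]]
wrist_force: [0.4, -0.4, -0.5]
grip_width: 0.701
grasp_force: 0.0
```

Request:
arm_command([
  {"tx":-0.33,"ty":0.9,"tz":0,"rx":0,"ry":0,"rz":0,"gripper":-0.4},
  {"tx":-0.33,"ty":0.9,"tz":0,"rx":0,"ry":0,"rz":0,"gripper":-0.4},
  {"tx":-0.33,"ty":0.9,"tz":0,"rx":0,"ry":0,"rz":0,"gripper":-0.4},
  {"tx":-0.33,"ty":0.95,"tz":0,"rx":0,"ry":0,"rz":0,"gripper":-0.4},
  {"tx":0,"ty":0,"tz":0.8,"rx":0,"ry":0,"rz":0,"gripper":-0.4},
  {"tx":0,"ty":0,"tz":0.8,"rx":0,"ry":0,"rz":0,"gripper":-0.4},
  {"tx":0,"ty":0,"tz":0,"rx":0,"ry":0,"rz":0,"gripper":-0.4},
  {"tx":0,"ty":0,"tz":0,"rx":0,"ry":0,"rz":0,"gripper":-0.4},
])

```text
t: 93.4
tool_pos: [0.4496, -0.2149, 0.1905]
ee_rot: [[1.0, -0.001, -0.001], [-0.001, -1.0, -0.0], [-0.001, 0.0, -1.0]]
wrist_force: [-0.2, 0.2, 0.1]
grip_width: 0.699
grasp_force: 0.0
```

Request:
arm_command([
  {"tx":0,"ty":0,"tz":0,"rx":0,"ry":0,"rz":0,"gripper":-0.4},
  {"tx":0,"ty":0,"tz":0,"rx":0,"ry":0,"rz":0,"gripper":-0.4},
  {"tx":0,"ty":0,"tz":0,"rx":0,"ry":0,"rz":0,"gripper":-0.4},
  {"tx":0,"ty":0,"tz":0,"rx":0,"ry":0,"rz":0,"gripper":-0.4},
  {"tx":0,"ty":0,"tz":0,"rx":0,"ry":0,"rz":0,"gripper":-0.4},
  {"tx":0,"ty":0,"tz":0,"rx":0,"ry":0,"rz":0,"gripper":-0.4},
  {"tx":0,"ty":0,"tz":0,"rx":0,"ry":0,"rz":0,"gripper":-0.4},
  {"tx":0,"ty":0,"tz":0,"rx":0,"ry":0,"rz":0,"gripper":-0.4},
])

```text
t: 94.2
tool_pos: [0.4499, -0.2148, 0.1905]
ee_rot: [[1.0, -0.0, -0.0], [-0.0, -1.0, 0.0], [-0.0, -0.0, -1.0]]
wrist_force: [0.1, 0.5, -0.5]
grip_width: 0.7
grasp_force: 0.0
```

Run:
```python
from h import *
im,c=snap("wrist","w25")
for r in landmark_of("lid","wrist")[:3]:print("lid",np.round(r["pixel"],1),round(r["confidence"],2),atz(c,r["pixel"],0)[:2])
for z in(.008,.014,.02):print(outline(im,c,z,.088,(.451,-.2147,0)))
need([.45,-.2147,.0185],0)
```

```text
lid [205.5 316.6] 0.56 [ 0.4501 -0.2141]
(array([ 0.4521, -0.2148, -0.2101]), np.float64(-87.00086212158203))
(array([ 0.4516, -0.2145, -0.0185]), np.float64(-82.0538558959961))
(array([ 0.4512, -0.2122, -0.0172]), np.float64(-70.96443176269531))
t=94.30 at [ 0.4499 -0.2148  0.1905] yaw -0.01 j7 -47 w 0.701 F [ 0.4891 -0.4356 -0.4077] gf 0.0
 SHIFT [ 0.0027 -0.0024  5.7326]  TURN [-0.0001  0.0003 -0.0027] | shift if turned first [ 0.0026 -0.0025  5.7326]
```

Request:
arm_command([
  {"tx":0,"ty":0,"tz":0.6,"rx":0,"ry":0,"rz":0,"gripper":-0.4},
  {"tx":0,"ty":0,"tz":0.9,"rx":0,"ry":0,"rz":0,"gripper":-0.4},
  {"tx":0,"ty":0,"tz":1,"rx":0,"ry":0,"rz":0,"gripper":-0.4},
  {"tx":0,"ty":0,"tz":1,"rx":0,"ry":0,"rz":0,"gripper":-0.4},
  {"tx":0,"ty":0,"tz":0.9,"rx":0,"ry":0,"rz":0,"gripper":-0.4},
  {"tx":0,"ty":0,"tz":0.6,"rx":0,"ry":0,"rz":0,"gripper":-0.4},
  {"tx":0,"ty":0,"tz":0.4,"rx":0,"ry":0,"rz":0,"gripper":-0.4},
  {"tx":0,"ty":0,"tz":0.2,"rx":0,"ry":0,"rz":0,"gripper":-0.4},
], squeeze=50)

```text
t: 95.1
tool_pos: [0.4497, -0.2148, 0.0217]
ee_rot: [[1.0, -0.0, -0.001], [-0.0, -1.0, 0.0], [-0.001, -0.0, -1.0]]
wrist_force: [0.2, 0.1, 0.3]
grip_width: 0.696
grasp_force: 0.0
```

Request:
arm_command([
  {"tx":0,"ty":0,"tz":0.1,"rx":0,"ry":0,"rz":0,"gripper":-0.4},
  {"tx":0,"ty":0,"tz":0,"rx":0,"ry":0,"rz":0,"gripper":-0.4},
  {"tx":0,"ty":0,"tz":0,"rx":0,"ry":0,"rz":0,"gripper":-0.4},
  {"tx":0,"ty":0,"tz":0,"rx":0,"ry":0,"rz":0,"gripper":1},
  {"tx":0,"ty":0,"tz":0,"rx":0,"ry":0,"rz":0,"gripper":1},
  {"tx":0,"ty":0,"tz":0,"rx":0,"ry":0,"rz":0,"gripper":1},
  {"tx":0,"ty":0,"tz":0,"rx":0,"ry":0,"rz":0,"gripper":1},
  {"tx":0,"ty":0,"tz":0,"rx":0,"ry":0,"rz":0,"gripper":1},
])

```text
t: 95.9
tool_pos: [0.4502, -0.2149, 0.0199]
ee_rot: [[1.0, -0.0, 0.001], [-0.0, -1.0, -0.0], [0.001, 0.0, -1.0]]
wrist_force: [-0.6, 0.6, 5.0]
grip_width: 0.158
grasp_force: 50.0
```

Request:
arm_command([
  {"tx":0,"ty":0,"tz":-0.1,"rx":0,"ry":0,"rz":0,"gripper":1},
  {"tx":0,"ty":0,"tz":-0.4,"rx":0,"ry":0,"rz":0,"gripper":1},
  {"tx":0,"ty":0,"tz":-0.9,"rx":0,"ry":0,"rz":0,"gripper":1},
  {"tx":0,"ty":0,"tz":-1,"rx":0,"ry":0,"rz":0,"gripper":1},
  {"tx":0,"ty":0,"tz":-1,"rx":0,"ry":0,"rz":0,"gripper":1},
  {"tx":0,"ty":0,"tz":-1,"rx":0,"ry":0,"rz":0,"gripper":1},
  {"tx":0,"ty":0,"tz":-1,"rx":0,"ry":0,"rz":0,"gripper":1},
  {"tx":0,"ty":0,"tz":-0.8,"rx":0,"ry":0,"rz":0,"gripper":1},
])

```text
t: 96.7
tool_pos: [0.4497, -0.2149, 0.2076]
ee_rot: [[1.0, -0.001, 0.001], [-0.001, -1.0, 0.0], [0.001, -0.0, -1.0]]
wrist_force: [0.2, 0.8, -2.4]
grip_width: 0.149
grasp_force: 49.0
```

Request:
arm_command([
  {"tx":0,"ty":0,"tz":0,"rx":0,"ry":0,"rz":0.91,"gripper":1},
  {"tx":0,"ty":0,"tz":0,"rx":0,"ry":0,"rz":0.91,"gripper":1},
  {"tx":0,"ty":0,"tz":0,"rx":0,"ry":0,"rz":0.9,"gripper":1},
  {"tx":0,"ty":0,"tz":0,"rx":0,"ry":0,"rz":0,"gripper":1},
  {"tx":0,"ty":0,"tz":0,"rx":0,"ry":0,"rz":0,"gripper":1},
  {"tx":0,"ty":0,"tz":0,"rx":0,"ry":0,"rz":0,"gripper":1},
  {"tx":0,"ty":0,"tz":0,"rx":0,"ry":0,"rz":0,"gripper":1},
  {"tx":0,"ty":0,"tz":0,"rx":0,"ry":0,"rz":0,"gripper":1},
])

```text
t: 97.5
tool_pos: [0.4499, -0.2148, 0.2055]
ee_rot: [[0.976, -0.216, -0.0], [-0.216, -0.976, 0.0], [-0.0, -0.0, -1.0]]
wrist_force: [-0.2, 0.7, -1.3]
grip_width: 0.149
grasp_force: 48.9
```

Run:
```python
from h import *
need([.5363,.0299,.1325],-12.49)
```

```text
t=97.50 at [ 0.4499 -0.2148  0.2055] yaw -12.46 j7 -58 w 0.149 F [-0.1771  0.6557 -1.3204] gf 48.9
 SHIFT [ 1.0538 -8.586   2.4352]  TURN [-0.0014  0.0004  0.0072] | shift if turned first [ 1.0488 -8.5869  2.4343]
```

Request:
arm_command([
  {"tx":0.117,"ty":-0.954,"tz":0,"rx":0,"ry":0,"rz":0,"gripper":1},
  {"tx":0.117,"ty":-0.954,"tz":0,"rx":0,"ry":0,"rz":0,"gripper":1},
  {"tx":0.117,"ty":-0.954,"tz":0,"rx":0,"ry":0,"rz":0,"gripper":1},
  {"tx":0.117,"ty":-0.954,"tz":0,"rx":0,"ry":0,"rz":0,"gripper":1},
  {"tx":0.117,"ty":-0.954,"tz":0,"rx":0,"ry":0,"rz":0,"gripper":1},
  {"tx":0.117,"ty":-0.954,"tz":0,"rx":0,"ry":0,"rz":0,"gripper":1},
  {"tx":0.117,"ty":-0.954,"tz":0,"rx":0,"ry":0,"rz":0,"gripper":1},
  {"tx":0.117,"ty":-0.954,"tz":0,"rx":0,"ry":0,"rz":0,"gripper":1},
])

```text
t: 98.3
tool_pos: [0.5271, 0.0039, 0.2055]
ee_rot: [[0.976, -0.216, 0.0], [-0.216, -0.976, 0.0], [0.0, -0.0, -1.0]]
wrist_force: [0.4, 0.2, -1.7]
grip_width: 0.156
grasp_force: 49.0
```

Request:
arm_command([
  {"tx":0.117,"ty":-0.954,"tz":0,"rx":0,"ry":0,"rz":0,"gripper":1},
  {"tx":0,"ty":0,"tz":0.5,"rx":0,"ry":0,"rz":0,"gripper":1},
  {"tx":0,"ty":0,"tz":0.7,"rx":0,"ry":0,"rz":0,"gripper":1},
  {"tx":0,"ty":0,"tz":0.5,"rx":0,"ry":0,"rz":0,"gripper":1},
  {"tx":0,"ty":0,"tz":0,"rx":0,"ry":0,"rz":0,"gripper":1},
  {"tx":0,"ty":0,"tz":0,"rx":0,"ry":0,"rz":0,"gripper":1},
  {"tx":0,"ty":0,"tz":0,"rx":0,"ry":0,"rz":0,"gripper":1},
  {"tx":0,"ty":0,"tz":0,"rx":0,"ry":0,"rz":0,"gripper":1},
])

```text
t: 99.1
tool_pos: [0.5371, 0.0298, 0.1553]
ee_rot: [[0.976, -0.216, 0.002], [-0.216, -0.976, 0.0], [0.001, -0.001, -1.0]]
wrist_force: [-0.5, -0.1, -1.8]
grip_width: 0.152
grasp_force: 49.0
```

Run:
```python
from h import *
need([.5363,.0299,.1339],-12.49)
im,c=snap("wrist","w26")
z=env.state()["tool_pos"][2]-.0199
print("lid held",outline(im,c,z+.014,.088,(.5377,.0296,-12.49)))
```

```text
t=99.10 at [0.5371 0.0298 0.1553] yaw -12.49 j7 -82 w 0.152 F [-0.5115 -0.1107 -1.7597] gf 49.0
 SHIFT [-0.0264  0.0014  0.7136]  TURN [-0.008  -0.0176  0.0005] | shift if turned first [-0.0254  0.0009  0.7136]
lid held (array([  0.5386,   0.0287, -12.4943]), np.float64(-71.94845581054688))
```

Aligned; I'm lowering slowly.

Request:
arm_command([
  {"tx":-0.02,"ty":0,"tz":0.15,"rx":0,"ry":0,"rz":0,"gripper":1},
  {"tx":0,"ty":0,"tz":0.15,"rx":0,"ry":0,"rz":0,"gripper":1},
  {"tx":0,"ty":0,"tz":0.15,"rx":0,"ry":0,"rz":0,"gripper":1},
  {"tx":0,"ty":0,"tz":0.1,"rx":0,"ry":0,"rz":0,"gripper":1},
  {"tx":0,"ty":0,"tz":0.1,"rx":0,"ry":0,"rz":0,"gripper":1},
  {"tx":0,"ty":0,"tz":0.05,"rx":0,"ry":0,"rz":0,"gripper":1},
  {"tx":0,"ty":0,"tz":0,"rx":0,"ry":0,"rz":0,"gripper":1},
  {"tx":0,"ty":0,"tz":0,"rx":0,"ry":0,"rz":0,"gripper":1},
])

```text
t: 99.95
tool_pos: [0.5357, 0.03, 0.1339]
ee_rot: [[0.976, -0.216, -0.0], [-0.216, -0.976, 0.001], [-0.0, -0.0, -1.0]]
wrist_force: [-3.5, 0.8, 5.5]
grip_width: 0.156
grasp_force: 50.1
```

Request:
arm_command([
  {"tx":0,"ty":0,"tz":0,"rx":0,"ry":0,"rz":0,"gripper":-0.4},
  {"tx":0,"ty":0,"tz":0,"rx":0,"ry":0,"rz":0,"gripper":-0.4},
  {"tx":0,"ty":0,"tz":0,"rx":0,"ry":0,"rz":0,"gripper":-0.4},
  {"tx":0,"ty":0,"tz":0,"rx":0,"ry":0,"rz":0,"gripper":-0.4},
  {"tx":0,"ty":0,"tz":-0.3,"rx":0,"ry":0,"rz":0,"gripper":-0.4},
  {"tx":0,"ty":0,"tz":-0.9,"rx":0,"ry":0,"rz":0,"gripper":-0.4},
  {"tx":0,"ty":0,"tz":-1,"rx":0,"ry":0,"rz":0,"gripper":-0.4},
  {"tx":0,"ty":0,"tz":-1,"rx":0,"ry":0,"rz":0,"gripper":-0.4},
])

```text
t: 100.75
tool_pos: [0.5357, 0.0297, 0.2311]
ee_rot: [[0.976, -0.217, -0.0], [-0.217, -0.976, -0.0], [0.0, 0.0, -1.0]]
wrist_force: [0.7, 1.0, 0.1]
grip_width: 0.703
grasp_force: 0.0
```

Request:
arm_command([
  {"tx":-0.3,"ty":0,"tz":-1,"rx":0,"ry":0,"rz":0,"gripper":-0.4},
  {"tx":-0.6,"ty":0,"tz":-1,"rx":0,"ry":0,"rz":0,"gripper":-0.4},
  {"tx":-0.6,"ty":0,"tz":-1,"rx":0,"ry":0,"rz":0,"gripper":-0.4},
  {"tx":-0.3,"ty":0,"tz":-0.5,"rx":0,"ry":0,"rz":0,"gripper":-0.4},
  {"tx":0,"ty":0,"tz":0,"rx":0,"ry":0,"rz":0,"gripper":-0.4},
  {"tx":0,"ty":0,"tz":0,"rx":0,"ry":0,"rz":0,"gripper":-0.4},
  {"tx":0,"ty":0,"tz":0,"rx":0,"ry":0,"rz":0,"gripper":-0.4},
  {"tx":0,"ty":0,"tz":0,"rx":0,"ry":0,"rz":0,"gripper":-0.4},
])

```text
t: 101.55
tool_pos: [0.483, 0.0414, 0.3337]
ee_rot: [[0.976, -0.217, -0.001], [-0.217, -0.976, -0.001], [-0.001, 0.002, -1.0]]
wrist_force: [-0.3, -0.2, -0.2]
grip_width: 0.698
grasp_force: 0.0
```

Run:
```python
from h import *
need([.5363,.0299,.32],-12.49)
im,c=snap("wrist","w27")
for z in(.122,.128,.134):print("lid",z,outline(im,c,z,.088,(.5377,.0296,-12.49)))
s,_=snap("scene","s2")
a=cv2.resize(im,(400,300));b=cv2.resize(s[120:420,180:580],(400,300))
cv2.imwrite('pics/final.png',np.hstack([a,b]))
```

```text
t=101.55 at [0.483  0.0414 0.3337] yaw -12.51 j7 -100 w 0.698 F [-0.2982 -0.2393 -0.2167] gf 0.0
 SHIFT [ 1.8188 -0.0126  0.4554]  TURN [ 0.0189  0.0117 -0.0051] | shift if turned first [ 1.8184 -0.0112  0.4571]
lid 0.122 (array([  0.5382,   0.0295, -12.5428]), np.float64(-85.83157348632812))
lid 0.128 (array([  0.5378,   0.0297, -12.495 ]), np.float64(-77.46017456054688))
lid 0.134 (array([  0.5412,   0.0315, -12.5347]), np.float64(-59.83842086791992))
```

View pics/final.png

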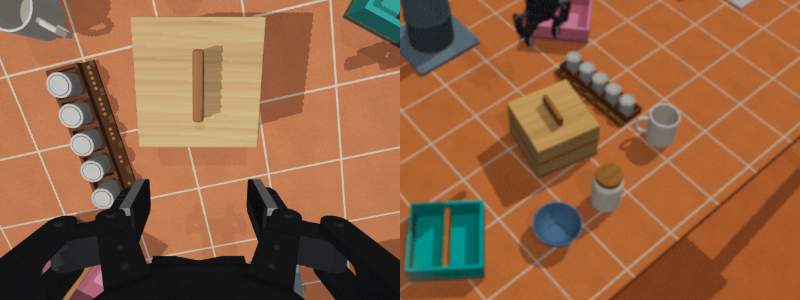

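The picture shows the closed box with its lid flat (handle at (85,198) in the left half) and all five tins upright in the rack. The jar, bowl, mug and look-alikes are untouched.

```bash
python3 -c "
from cell import env
print(env.hand_in())"
```

```text
the job is handed in; nothing more can be done
None
```

The job is handed in: all five tins stand in pockets 1 to 5, the empty box is closed again with tier and lid home, and the jar, bowl, mug and look-alikes were left alone.

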